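# Set up a nested wax mould under the filling nozzle

## Task

Get the wax filling station ready: put the brown wax offcut that lies on the sled into the plywood scrap tray, push the nozzle head down into the socket of the station's arm and turn it clockwise to lock, and stand all the mould shells on the sled's seat, nested one inside the other in size order (largest outside), upright, centred and resting on each other's floors. Only when the head is locked and all shells are nested, slide the sled by its handle until the middle of its seat is right under the nozzle tip, and leave everything standing still there. Leave the brush on the bench where it lies.

Things in the scene. Friction and masses are not known exactly. Their poses are not given: they have to be found in the camera images.
- station: fixed filling station: base plate 380 x 130 x 8 mm, a column on its +y side (44 x 40 mm, 205 mm high, centred at y = +118 mm) carrying a level aluminium socket plate 100 x 94 x 10 mm, top at 205 mm. Origin: on the bench straight below the socket's axis; x: the way the sled slides to the socket (away from the robot), z up
- socket (a point): centre of the socket hole at the plate's top face (205 mm above the bench), axes as the station's. Hole: 40 mm square for the head's barrel, plus a slot 17 mm wide and 67 mm long along x for the lugs, through the 10 mm plate. Four brass spring plungers stand 10 mm out of the plate's top, 39 mm from the axis, on the diagonals
- lock (a point): same point as socket, turned 60 degrees clockwise seen from above: its x is the grip bar's direction (either way round) when locked. To fit the head: bar along socket x (either way round), lower, press until the flange is within 3 mm of the plate, turn it clockwise 60 degrees to the end stop while pressing, let go: the springs hold the lugs up under the plate, flange 4 mm above it
- plungers (a joint): the four spring plungers under the head's flange, moving together: 0 standing out 10 mm, 0.010 m pressed flush; spring force 3.5 N at 0, 8.5 N at 0.010, so they lift an unlocked head back to 0. With the head locked and let go it reads about 0.006
- head: nozzle head, 0.22 kg +-20 %. Origin: centre of the flange's underside, z up. Flange 90 mm wide, 8 thick; on it a black grip bar 66 mm long (x), 16 thick (y), top 42 above the origin; below, a barrel 34 in diameter to 34 down, then a brass cone. Two lugs on the barrel, along x like the bar: 60 mm over both, 12 wide, 8 high, tops 14 below the flange. At first it hangs by its flange in the stand
- tip (a point): tip of the nozzle, on the head's axis 60 mm below its origin; about 149 mm above the bench when locked
- stand: fixed plywood stand, an upright square tube 80 x 80 mm outside, 70 mm inside, 85 mm high, in which the head hangs. Origin: centre of its underside
- sled (a joint): the sled's slide along the station's x: 0 at the near stop, grows away from the robot, far stop 0.21 m; the seat is on the socket's axis at 0.18. It stays where it is left (friction 3 N)
- seat (a point): centre of the sled's seat, on the deck's top 20 mm above the bench, marked by a black dot; axes as the station's. Deck 135 x 135 mm; round it a steel rim of inner diameter 120 mm, 6 mm high
- handle (a point): centre of the top of the sled's handle, 75 mm above the bench, 125 mm to the right (station -y) of the seat: an upright black post 16 mm (station x) x 30 mm (station y), 55 mm high above the sled's arm, whose top is at 20 mm
- shell_a: plain aluminium mould shell: open round cup with a nearly straight wall 3 mm thick and a floor 4 mm thick, a black dot in the middle of the floor; outer diameter 112 mm (2 mm less at the foot), height 50 mm, 0.16 kg. Origin: centre of its underside, z up (any yaw is alike). The largest. Can be pinched by the rim. Absent in some runs
- shell_b: plain aluminium mould shell: open round cup with a nearly straight wall 3 mm thick and a floor 4 mm thick, a black dot in the middle of the floor; outer diameter 92 mm (2 mm less at the foot), height 60 mm, 0.14 kg. Origin: centre of its underside, z up (any yaw is alike). Second in size. Can be pinched by the rim. Absent in some runs
- shell_c: plain aluminium mould shell: open round cup with a nearly straight wall 3 mm thick and a floor 4 mm thick, a black dot in the middle of the floor; outer diameter 72 mm (2 mm less at the foot), height 70 mm, 0.12 kg. Origin: centre of its underside, z up (any yaw is alike). Third in size. Can be pinched by the rim. Absent in some runs
- shell_d: plain aluminium mould shell: open round cup with a nearly straight wall 3 mm thick and a floor 4 mm thick, a black dot in the middle of the floor; outer diameter 54 mm (2 mm less at the foot), height 80 mm, 0.10 kg. Origin: centre of its underside, z up (any yaw is alike). The narrowest. Nested, its rim stands clear above the wider ones. Can be pinched by the rim. Absent in some runs
- offcut: brown wax offcut, a block 62 x 36 x 30 mm (x, y, z) with a low ridge of some 6 mm on top that has no substance, 0.07 kg; origin: centre of its underside. It lies on the sled's seat at first
- tray: fixed open plywood scrap tray, 110 x 110 mm outside, 35 mm high, walls and floor 4 mm; origin: centre of its underside
- brush: bystander: brush 150 mm long (x), 20 mm thick handle, lying near the tray or stand; origin under its middle. Not to be moved
Not all that is in view belongs to the job. What is shaped like the offcut but blue or yellow is not meant.

How it is judged:
By the outcome, as a careful person would: the job done as asked, in the order asked, and still so for the second after the job is handed in, with the robot touching nothing.
Of shell_a, shell_b, shell_c, shell_d only 3 to 4 are there at a start; the rules pass over those that are not, and their reading is None.
At some moment in a run one of shell_a, shell_b, shell_c, shell_d may be knocked a few centimetres aside while the robot is not near it.
It also fails if it takes over 210 s, if anything falls off the work surface, if the arm or the gripper's body presses on something with over 40 N, if the wrist force passes 120 N, or if a joint passes its speed limit or range.

## Robot

A 7-joint arm with a two-finger parallel gripper is mounted at the origin on the work surface. World frame = base frame: x ahead of the robot, y to its left, z up, the work surface at z = 0. Lengths are in mm, angles in degrees, forces in N, time in s.
With the tool pointing down it reaches from about 400 to 925 mm from the base axis. Payload 5.6 kg.
Tool frame: the origin (TCP) lies between the finger pads; the fingertips stand 25 mm ahead of it and the grasp point (between the pads) lies 6 mm ahead of it; x points along the fingers, z is the direction in which the jaws open and shut, and the axes are right-handed (so a half turn about x gives the same grasp; the last joint's range is limited). The gripper opens to 85 mm and grips with 20 to 120 N. Pads are 22 mm wide; open, the fingers measure 114 mm over their backs; the gripper's body (76 mm by 85 mm) begins 54 mm behind the grasp point. The pads swing forward as they close: fully open they stand 13 mm farther back than shut.
Start: joints at [-69.156, 26.786, -0.665, 91.828, 0.344, 61.387, -3.226], TCP at [257.226, 596.944, 256.29] pointing down, gripper open.
Joint ranges: [-144.91, 144.91], [-17.63, 115.5], [-89.93, 88.59], [15.96, 139.68], [-74.01, 254.01], [8.47, 105.57], [-167.45, 167.45]. Speed limits (degrees/s): [147.25, 147.25, 180, 180, 180, 180, 180].

## Interface

Orientations are given as a 3x3 rotation matrix whose columns are the frame's x, y, z axes.
In Python, from plant import r, vision gives the robot as it stands. The module is installed in compiled form; this text tells all that it offers.
- The arm moves only by the tool apply_moves, never from a script. Its argument "moves" is a list that holds one entry, the list of rows, each a list of 7 numbers: the shift along the world's x, y, z in m, then the turn, a rotation vector about the world's x, y, z in degrees, then the opening, from 0 (shut) to 1 (fully open). In form: [[[dx, dy, dz, wx, wy, wz, fingers], ...]]. A call has 1 to 5 rows; each row is the pose to reach, as a shift and turn from the pose commanded when the call began; what a row does not reach only later rows make up. A row lasts 1/10 s, in which the tool goes at most 50 mm and 8.59 degrees, less where a joint would pass 70% of its speed; a pose out of reach is approached as far as the arm can. A call with a gripper value outside its range is refused whole. The fingers move at their own pace and stop on an object; the grip force is fixed at half the most. Time passes only in rows, so rows that repeat a pose let the fingers close. It gives the time, the measured TCP pose, the force and the opening at its end, in the units of the state.
- r.state(): the state, without advancing time (a new reading comes with each control period).
- vision.grab_frame(name): name is "side" or "top" or "wrist"; returns the picture (420x560x3 uint8, blue, green, red); there is no depth.
- vision.camera_params(name): a dict with "intrinsics" (3x3 intrinsics, pixels), "dist" ([k1, k2, p1, p2, k3] as OpenCV has them; the pictures are not rectified), "world_from_camera" (4x4, takes a point from camera to world coordinates); the wrist camera has in their place "tool_from_camera" (4x4, takes a point from camera to tool coordinates, whose origin is the TCP and whose axes are the tool frame's). Camera axes: x right, y up, looking along -z (the intrinsics and any distortion apply to the point x, -y, -z); pixel columns grow to the right and rows downward; lengths in mm; the calibration is good to about 2 mm. A picture is of the moment at which its call begins: read the wrist's pose just before it. camera_params takes no time and is no camera call.
- r.sign_off(): hands the job in, once; it reports no verdict.
The state is a dict: "t": time; "joints": joint angles; "dq": joint speeds; "joint_torque": joint torques, N m; "eef_pos": TCP position; "ee_rot": TCP orientation; "contact_force": force on the tool from outside, world axes, zero at the start; "moment": the same for the moment, N m; "width": finger opening in mm.
Only numpy, scipy, OpenCV 4.12 (cv2) and the standard library are available. Lean on these libraries where they do the work, as an engineer would, in place of code of your own. Each camera call takes 0.05 s, during which the arm holds its last target.

## Working session

There is one attempt and no reset: what is moved stays moved. The work goes in short steps, Python scripts to look and compute and a tool call to move; the robot and the scene stay as the last step left them, time stands still between calls to the robot, and variables do not carry over. Pictures are saved under pics/ and viewed, and the job is handed in when it is done.

Besides the shell and the picture viewer there is one more tool, called after "Emit:" as name([rows], argument=value, ...), one row to a line, values as JSON. apply_moves: Moves the arm, as the interface text tells. Its arguments: {"type":"object","properties":{"moves":{"type":"array","items":{"type":"array","items":{"type":"array","items":{"type":"number"}}}}},"required":["moves"]}

```bash
mkdir -p pics; ls; cat > h.py <<'E'
import numpy as np, cv2
from plant import r, vision
E
python3 - <<'E'
from h import *
s=r.state(); print({k:np.round(v,3).tolist() for k,v in s.items()})
for n in ['side','top','wrist']:
    p=vision.camera_params(n); print(n,{k:np.round(v,3).tolist() for k,v in p.items()})
    cv2.imwrite(f'pics/{n}0.png',vision.grab_frame(n))
E
```

```text
pics
{'t': 0.0, 'joints': [-69.156, 26.838, -0.665, 91.882, 0.345, 61.387, -3.225], 'dq': [-0.037, 0.096, -0.019, -0.057, -0.063, 0.047, -0.008], 'joint_torque': [0.0, -53.239, 0.022, -25.131, 0.011, 0.008, 0.0], 'eef_pos': [257.034, 596.443, 255.31], 'ee_rot': [[-0.001, -0.918, 0.396], [-0.002, 0.396, 0.918], [-1.0, -0.0, -0.002]], 'contact_force': [-0.42, 0.206, -0.754], 'moment': [0.013, -0.007, -0.027], 'width': 85.491}
side {'intrinsics': [[385.173, 0.0, 269.004], [0.0, 385.173, 211.151], [0.0, 0.0, 1.0]], 'dist': [-0.051, 0.0, 0.0, 0.0, 0.0], 'world_from_camera': [[0.755, 0.321, -0.572, -7.92], [-0.656, 0.39, -0.646, -561.425], [0.016, 0.863, 0.505, 577.949], [0.0, 0.0, 0.0, 1.0]]}
top {'intrinsics': [[508.576, 0.0, 283.091], [0.0, 508.576, 205.42], [0.0, 0.0, 1.0]], 'dist': [-0.093, 0.0, 0.0, 0.0, 0.0], 'world_from_camera': [[0.0, 0.994, -0.108, 309.467], [-1.0, 0.0, -0.001, 30.915], [-0.001, 0.108, 0.994, 1658.736], [0.0, 0.0, 0.0, 1.0]]}
wrist {'intrinsics': [[373.947, 0.0, 284.175], [0.0, 373.947, 205.622], [0.0, 0.0, 1.0]], 'dist': [-0.1, 0.0, 0.0, 0.0, 0.0], 'tool_from_camera': [[-0.002, 0.267, -0.964, -117.568], [0.001, 0.964, 0.267, 67.782], [1.0, -0.001, -0.002, 0.535], [0.0, 0.0, 0.0, 1.0]]}
```

View pics/top0.png

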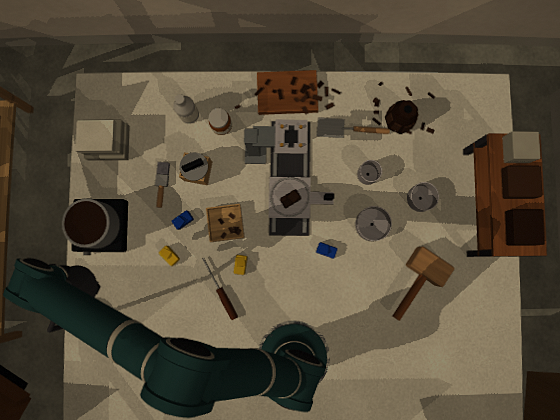

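View pics/side0.png

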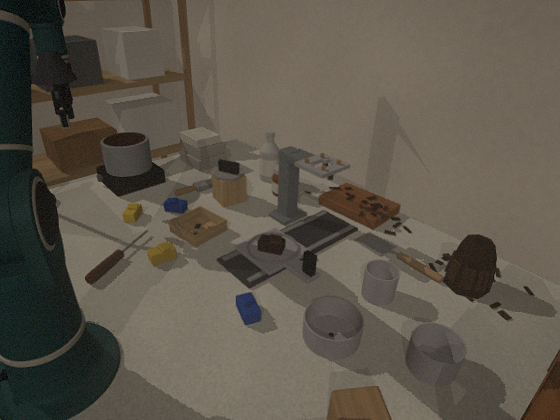

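View pics/wrist0.png

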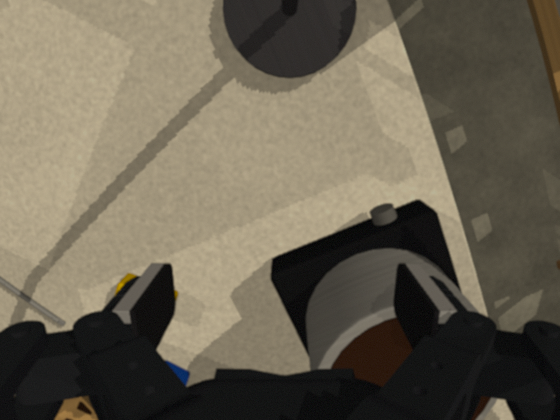

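The top view shows three shells at about (369,171), (422,198) and (373,222). The sled with the brown offcut is at (290,197), the head in its stand at (193,167), the socket at (291,135), the tray at (226,222) and the brush probably at (162,180). I'll enlarge these.

```bash
cat >> h.py <<'E'
def params(n,st=None):
    p=vision.camera_params(n); K=np.array(p['intrinsics']);d=np.array(p['dist'],float)
    if n=='wrist':
        T=np.eye(4);T[:3,:3]=np.array(st['ee_rot']);T[:3,3]=st['eef_pos']
        W=T@np.array(p['tool_from_camera'])
    else: W=np.array(p['world_from_camera'])
    return K,d,W
def ray(n,px,st=None):
    K,d,W=params(n,st)
    u=cv2.undistortPoints(np.array(px,float).reshape(-1,1,2),K,d).reshape(-1,2)
    D=np.c_[u[:,0],-u[:,1],-np.ones(len(u))]@W[:3,:3].T
    return W[:3,3],D
def onz(n,px,z,st=None):
    o,D=ray(n,px,st); return o+D*((z-o[2])/D[:,2])[:,None]
def proj(n,P,st=None):
    K,d,W=params(n,st); P=np.array(P,float).reshape(-1,3)
    C=(P-W[:3,3])@W[:3,:3]; C=C*[1,-1,-1]
    return cv2.projectPoints(C.reshape(-1,1,3),np.zeros(3),np.zeros(3),K,d)[0].reshape(-1,2)
def look(n,fn,crop=None,s=1):
    st=r.state(); im=vision.grab_frame(n); np.save(f'/tmp/{n}.npy',im)
    if crop: x0,y0,x1,y1=crop; im=im[y0:y1,x0:x1]
    cv2.imwrite('pics/'+fn,cv2.resize(im,None,fx=s,fy=s,interpolation=cv2.INTER_CUBIC)); return st
E
python3 - <<'E'
from h import *
im=cv2.imread('pics/top0.png')
def c(f,x0,y0,x1,y1,s):
    a=cv2.resize(im[y0:y1,x0:x1],None,fx=s,fy=s,interpolation=cv2.INTER_CUBIC); a=cv2.convertScaleAbs(a,alpha=1.5)
    for x in range((x0+9)//10*10,x1,10):
        cv2.putText(a,str(x),((x-x0)*s,8),0,.3,(0,255,255)); cv2.line(a,((x-x0)*s,0),((x-x0)*s,4),(0,255,255))
    for y in range((y0+9)//10*10,y1,10): cv2.putText(a,str(y),(0,(y-y0)*s+4),0,.3,(0,255,255))
    cv2.imwrite('pics/'+f,a)
c('t_station.png',235,110,355,250,4)
c('t_left.png',140,140,260,260,5)
c('t_shell.png',330,140,450,250,5)
print(onz('top',[[369,171],[422,198],[373,222]],60),onz('top',[[193,165],[291,135],[290,183],[226,222]],[100]*1+[205]+[20,0]))
E
```

```text
[[ 593.35874544 -241.18796896   60.        ]
 [ 506.60763725 -409.66908864   60.        ]
 [ 430.0707103  -250.89845151   60.        ]] [[605.16286701 314.42027654 100.        ]
 [674.10496223   9.95956988 205.        ]
 [560.46905733  10.78647575  20.        ]
 [434.52066706 220.16126304   0.        ]]
```

View pics/t_station.png

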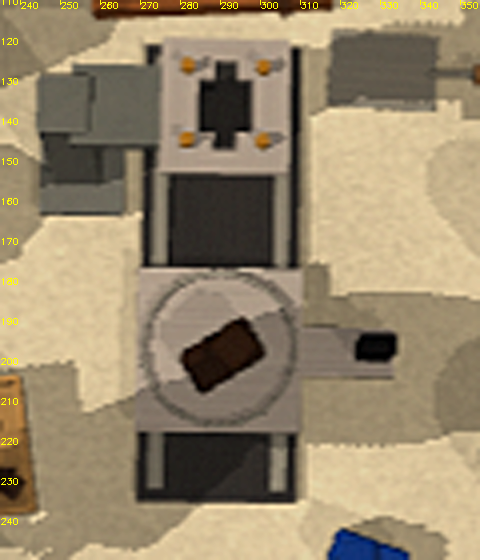

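View pics/t_left.png

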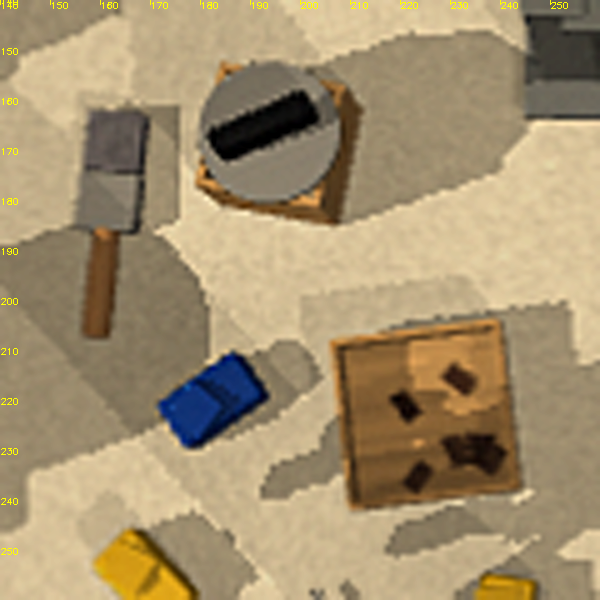

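View pics/t_shell.png

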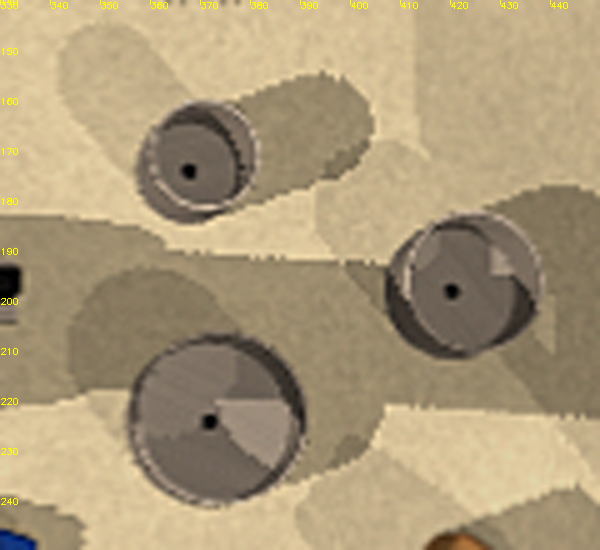

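From the crops:
- **Shells:** floor dots at (368,174), (420,198) and (372,224). By size these look like c, b and a, so d seems absent.
- **Offcut:** the only brown block, at (290,198) on the seat. The blue blocks (183,220) and (327,249) and the yellow ones (168,254) and (240,265) are decoys.
- **Head:** its bar is at (193,165), with the bar direction up and to the right.
- **Brush:** at (160,185).

Next I compute positions from these.

```bash
python3 - <<'E'
from h import *
np.set_printoptions(precision=1,suppress=True)
im=cv2.imread('pics/top0.png'); hsv=cv2.cvtColor(im,cv2.COLOR_BGR2HSV)
def comps(m,x0,y0,x1,y1,amin=3):
    mm=np.zeros_like(m); mm[y0:y1,x0:x1]=m[y0:y1,x0:x1]
    n,l,s,c=cv2.connectedComponentsWithStats(mm); return [(s[i,4],c[i],l==i) for i in range(1,n) if s[i,4]>=amin]
br=cv2.inRange(hsv,(8,130,100),(25,255,255))
for a,c,_ in comps(br,272,115,312,155): print('plunger',a,c,onz('top',c,213)[0])
dk=cv2.inRange(hsv,(0,0,0),(179,255,45))
for nm,b,z in [('handle',(315,185,345,210),75),('bar',(178,150,212,180),127),('hole',(280,120,305,152),205),('dotc',(360,167,374,180),4),('dotb',(414,192,428,205),4),('dota',(366,218,378,230),4),('offc',(276,185,306,212),50)]:
    for a,c,m in comps(dk,*b): 
        pts=np.argwhere(m)[:,::-1].astype(np.float32); R=cv2.minAreaRect(pts)
        print(nm,a,c,onz('top',c,z)[0],R, 'box',onz('top',cv2.boxPoints(R),z)[:,:2].tolist() if a>25 else '')
# tray corners, station base, rim
print('tray',onz('top',[[206.5,208],[239.8,204.2],[244.2,237.6],[210.5,241.5]],35))
print('rim LRTB',onz('top',[[271,197],[309,197],[290,178],[290,216]],26))
print('deck',onz('top',[[270,177],[310,177],[269.5,218],[310,218]],20))
print('plate',onz('top',[[275.5,119.5],[309,119.5],[274.5,153],[309.5,153]],205))
E
```

```text
plunger 10 [281.5 125.2] [701.4  37.7 213. ]
plunger 9 [300.3 125.9] [699.4 -17.2 213. ]
plunger 9 [281. 144.] [645.3  39.1 213. ]
plunger 8 [300.1 144.1] [645.  -16.4 213. ]
handle 71 [328.5 196.4] [ 509.7 -109.5   75. ] ((328.5, 196.5), (7.0, 9.0), 90.0) box [[520.3453713455689, -95.3530275538258], [520.3648168238747, -123.67641355678964], [498.2074275006316, -123.44515621484805], [498.19400644506476, -95.16542316773334]]
bar 168 [192.2 164.7] [600.9 311.9 127. ] ((192.12625122070312, 164.7885284423828), (7.730077266693115, 22.15955352783203), 66.37062072753906) box [[597.9979124700503, 348.317718029875], [625.5568835353299, 286.2019116569703], [603.4251882684869, 276.19717003724566], [575.9367078590199, 338.19869138943386]]
bar 5 [208. 166.] [596.8 263.2 127. ] ((208.0, 166.0), (4.0, 0.0), -90.0) box 
hole 207 [290.9 136. ] [671.2  10.1 205. ] ((291.0, 136.0), (20.0, 12.0), 90.0) box [[701.143820321381, 27.50403533664937], [701.1633781863948, -7.674714530914613], [641.2537027070455, -7.48455136586427], [641.2364913297962, 27.506336278087737]]
dotc 8 [367.1 173.9] [ 593.7 -244.3   
[... 193 characters left out ...]
.0, 2.0), 0.0) box 
offc 227 [290.1 198.4] [506.3  10.9  50. ] ((290.1029052734375, 198.33822631835938), (11.661903381347656, 19.37933921813965), 59.036251068115234) box [[506.5001421329823, 46.91722553655379], [538.5970143284836, -6.110276594100377], [506.4292996605082, -25.160568408335706], [474.47309829918925, 27.794212976694713]]
tray [[477.  279.6  35. ]
 [489.3 172.4  35. ]
 [382.  157.4  35. ]
 [369.4 265.1  35. ]]
rim LRTB [[513.7  72.4  26. ]
 [513.8 -50.6  26. ]
 [576.   10.8  26. ]
 [452.1  11.   26. ]]
deck [[580.2  76.   20. ]
 [580.3 -54.5  20. ]
 [446.1  77.2  20. ]
 [446.1 -53.8  20. ]]
plate [[720.8  55.4 205. ]
 [720.8 -43.  205. ]
 [620.4  58.1 205. ]
 [620.5 -43.8 205. ]]
```

Emit:
apply_moves([
  [[0.25,-0.586,-0.03,0,0,-36,1],[0.25,-0.586,-0.03,0,0,-36,1],[0.25,-0.586,-0.03,0,0,-36,1],[0.25,-0.586,-0.03,0,0,-36,1],[0.25,-0.586,-0.03,0,0,-36,1]],
])

```text
t: 0.65
eef_pos: [355.6, 365.2, 244.3]
ee_rot: [[0.0, -0.507, 0.862], [-0.0, 0.862, 0.507], [-1.0, -0.0, -0.0]]
contact_force: [0.2, -0.3, 0.9]
width: 85.4
```

Emit:
apply_moves([
  [[0.15,-0.354,-0.02,0,0,0,0.8],[0.15,-0.354,-0.02,0,0,0,0.8],[0.15,-0.354,-0.02,0,0,0,0.8],[0.15,-0.354,-0.02,0,0,0,0.8],[0.15,-0.354,-0.02,0,0,0,0.8]],
])

```text
t: 1.15
eef_pos: [453.0, 135.5, 231.6]
ee_rot: [[0.0, -0.511, 0.86], [0.0, 0.86, 0.511], [-1.0, 0.0, 0.001]]
contact_force: [0.2, -0.2, 0.7]
width: 68.5
```

Emit:
apply_moves([
  [[0.052,-0.124,-0.025,0,0,0,0.8],[0.052,-0.124,-0.025,0,0,0,0.8],[0.052,-0.124,-0.025,0,0,0,0.8],[0.052,-0.124,-0.025,0,0,0,0.8]],
])

```text
t: 1.55
eef_pos: [505.3, 7.6, 205.9]
ee_rot: [[-0.0, -0.503, 0.864], [-0.003, 0.864, 0.503], [-1.0, -0.002, -0.002]]
contact_force: [-0.3, 0.5, -1.0]
width: 68.4
```

```bash
python3 - <<'E'
from h import *
st=look('wrist','w1.png'); print(st['t'],st['eef_pos'],np.round(st['ee_rot'],3).tolist())
print(proj('wrist',[[514,11,20],[506,11,50],[672,10.5,205],[601,313,127]],st))
E
```

```text
1.55 [505.34452352   7.64285368 205.87770006] [[-0.0, -0.503, 0.864], [-0.003, 0.864, 0.503], [-1.0, -0.002, -0.002]]
[[294.71271048 188.7174317 ]
 [286.6184019  192.44293725]
 [585.93355709 440.35460665]
 [627.63668276 -77.22146671]]
```

View pics/w1.png

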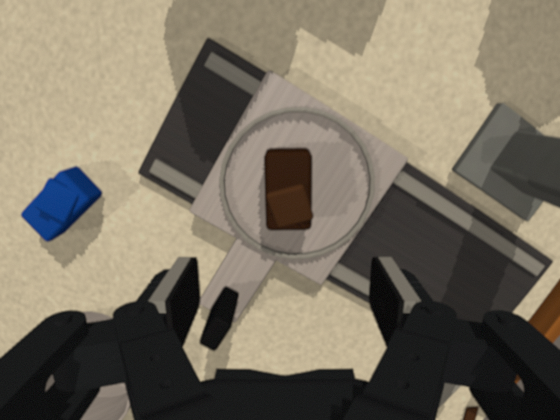

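The wrist view shows the brown offcut upright at (288,189), inside the rim circle centred near (296,182). The handle is at (220,318).

```bash
python3 - <<'E'
from h import *
np.set_printoptions(precision=1,suppress=True)
im=np.load('/tmp/wrist.npy'); st=r.state()
print('rim',onz('wrist',[[221,182],[371,182],[296,108],[296,255]],26,st))
hsv=cv2.cvtColor(im,cv2.COLOR_BGR2HSV)
m=np.zeros(im.shape[:2],np.uint8); m[130:245,250:325]=cv2.inRange(hsv,(0,80,0),(15,255,120))[130:245,250:325]
pts=np.argwhere(m)[:,::-1].astype(np.float32);R=cv2.minAreaRect(pts);print(R)
b=onz('wrist',cv2.boxPoints(R),50,st);print(b,b.mean(0))
E
```

```text
rim [[457.8 -10.1  26. ]
 [563.1  52.   26. ]
 [480.3  71.1  26. ]
 [543.2 -33.9  26. ]]
((288.177734375, 188.51039123535156), (80.08736419677734, 45.91159439086914), 88.15238952636719)
[[474.5  33.9  50. ]
 [502.8  51.8  50. ]
 [536.7   0.3  50. ]
 [506.7 -18.7  50. ]] [505.2  16.8  50. ]
```

Emit:
apply_moves([
  [[0,0,0,0,0,0,0.8],[0,0,0,0,0,0,0.8]],
])

```text
t: 1.8
eef_pos: [504.3, 15.0, 206.6]
ee_rot: [[-0.0, -0.513, 0.859], [0.001, 0.859, 0.513], [-1.0, 0.001, 0.0]]
contact_force: [0.4, -0.1, 0.7]
width: 68.7
```

```bash
python3 - <<'E'
from h import *
np.set_printoptions(precision=1,suppress=True)
st=look('wrist','w2.png'); print(st['eef_pos'],np.abs(st['dq']).max())
im=np.load('/tmp/wrist.npy')
hsv=cv2.cvtColor(im,cv2.COLOR_BGR2HSV)
m=np.zeros(im.shape[:2],np.uint8); m[130:245,250:325]=cv2.inRange(hsv,(0,80,0),(15,255,120))[130:245,250:325]
pts=np.argwhere(m)[:,::-1].astype(np.float32);R=cv2.minAreaRect(pts);print(R)
b=onz('wrist',cv2.boxPoints(R),50,st);print(b,b.mean(0))
E
```

```text
[504.3  15.  206.6] 0.3520307814669779
((283.8721618652344, 198.21278381347656), (80.16311645507812, 45.37898254394531), 88.99491119384766)
[[475.3  30.9  50. ]
 [503.6  48.5  50. ]
 [537.6  -4.2  50. ]
 [507.5 -22.9  50. ]] [506.   13.1  50. ]
```

View pics/w2.png

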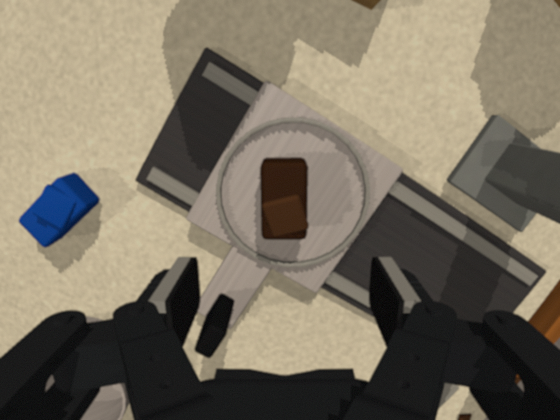

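Emit:
apply_moves([
  [[0.0015,-0.0025,-0.05,0,0,2,0.7],[0.0015,-0.0025,-0.1,0,0,2,0.7],[0.0015,-0.0025,-0.14,0,0,2,0.7],[0.0015,-0.0025,-0.157,0,0,2,0.7],[0.0015,-0.0025,-0.157,0,0,2,0.7]],
])

```text
t: 2.35
eef_pos: [504.1, 12.0, 47.3]
ee_rot: [[-0.005, -0.542, 0.841], [-0.0, 0.841, 0.542], [-1.0, 0.003, -0.005]]
contact_force: [-0.3, 0.5, -0.3]
width: 59.8
```

Emit:
apply_moves([
  [[0,0,0,0,0,0,0.35],[0,0,0,0,0,0,0.3],[0,0,0,0,0,0,0.3],[0,0,0,0,0,0,0.3],[0,0,0,0,0,0,0.3]],
])

```text
t: 2.85
eef_pos: [507.3, 11.3, 51.1]
ee_rot: [[0.003, -0.54, 0.841], [0.001, 0.841, 0.54], [-1.0, -0.001, 0.003]]
contact_force: [0.3, 0.0, 8.5]
width: 34.9
```

Emit:
apply_moves([
  [[0,0,0.05,0,0,0,0.25],[0,0,0.09,0,0,0,0.25],[-0.02,0.05,0.1,0,0,0,0.25],[-0.045,0.1,0.1,0,0,0,0.25],[-0.06,0.145,0.1,0,0,0,0.25]],
])

```text
t: 3.35
eef_pos: [448.0, 149.6, 150.8]
ee_rot: [[0.002, -0.539, 0.842], [0.001, 0.842, 0.539], [-1.0, 0.0, 0.002]]
contact_force: [0.9, 0.4, -1.5]
width: 34.9
```

Emit:
apply_moves([
  [[-0.01,0.045,0,0,0,0,0.25],[-0.018,0.062,-0.01,0,0,0,0.25],[-0.018,0.062,-0.05,0,0,0,0.25],[-0.018,0.062,-0.09,0,0,0,0.25],[-0.018,0.062,-0.105,0,0,0,0.25]],
])

```text
t: 3.85
eef_pos: [428.9, 210.0, 42.2]
ee_rot: [[-0.003, -0.541, 0.841], [-0.002, 0.841, 0.541], [-1.0, 0.0, -0.004]]
contact_force: [-0.2, -0.8, -1.2]
width: 34.9
```

Emit:
apply_moves([
  [[0,0,0,0,0,0,0.25],[0,0,0,0,0,0,0.25]],
])

```text
t: 4.05
eef_pos: [431.2, 210.4, 45.1]
ee_rot: [[0.001, -0.54, 0.842], [0.0, 0.842, 0.54], [-1.0, -0.0, 0.001]]
contact_force: [0.4, 1.3, -1.3]
width: 34.4
```

Emit:
apply_moves([
  [[0,0.008,0,0,0,0,0.25],[0,0.008,-0.004,0,0,0,0.25],[0,0.008,-0.004,0,0,0,0.55],[0,0.008,-0.004,0,0,0,0.55],[0,0.008,-0.004,0,0,0,0.55]],
])

```text
t: 4.55
eef_pos: [431.0, 218.4, 40.8]
ee_rot: [[0.0, -0.54, 0.842], [0.0, 0.842, 0.54], [-1.0, -0.0, 0.001]]
contact_force: [1.0, -0.4, 0.0]
width: 47.0
```

Emit:
apply_moves([
  [[0,0,0.05,0,0,0,0.55],[0,0,0.1,0,0,0,0.55],[0.02,0.01,0.15,0,0,-5,0.7],[0.06,0.03,0.18,0,0,-10,0.7],[0.1,0.055,0.2,0,0,-10,0.7]],
])

```text
t: 5.05
eef_pos: [525.3, 269.3, 240.5]
ee_rot: [[0.003, -0.383, 0.924], [0.003, 0.924, 0.383], [-1.0, 0.001, 0.004]]
contact_force: [-0.2, 0.5, 1.1]
width: 59.5
```

```bash
python3 - <<'E'
from h import *
look('top','t1.png',(130,100,470,280),2.3)
E
```

```text
(no output)
```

View pics/t1.png

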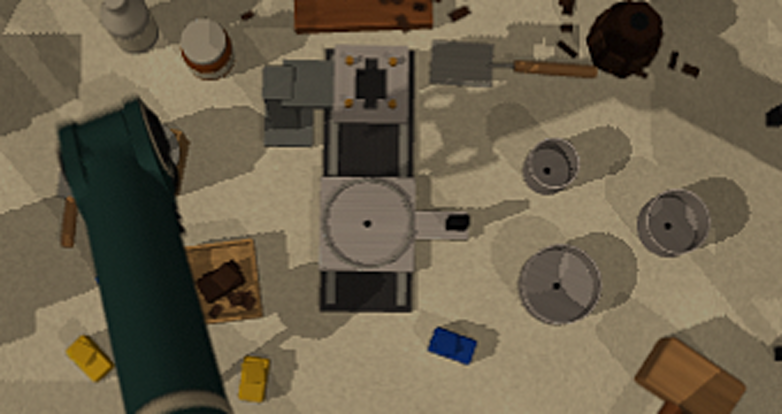

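The offcut is in the tray at about (220,285) in the crop, and the seat dot now shows. Next I hover over the head and measure.

Emit:
apply_moves([
  [[0.05,0.03,0.02,0,0,0,0.7],[0.075,0.043,0.02,0,0,0,0.7],[0.075,0.043,0.02,0,0,0,0.7],[0.075,0.043,0.02,0,0,0,0.7],[0.075,0.043,0.02,0,0,0,0.7]],
])

```text
t: 5.6
eef_pos: [598.0, 311.3, 256.1]
ee_rot: [[-0.002, -0.385, 0.923], [-0.001, 0.923, 0.385], [-1.0, -0.0, -0.002]]
contact_force: [-1.4, -1.1, -0.3]
width: 59.6
```

```bash
python3 - <<'E'
from h import *
np.set_printoptions(precision=1,suppress=True)
im=np.load('/tmp/top.npy'); g=im.max(2)
x0,y0=283,190; s=g[y0:204,x0:297]; m=(s<np.median(s)-25); p=np.argwhere(m)[:,::-1]+[x0,y0]; print(len(p),p.mean(0),onz('top',p.mean(0),20))
st=look('wrist','w3.png'); print(st['eef_pos'],np.abs(st['dq']).max())
print(proj('wrist',[[601,313,127]],st))
E
```

```text
10 [289.5 196.8] [[515.2  12.5  20. ]]
[598.  311.3 256.1] 0.8108854963622016
[[288.8 205.1]]
```

View pics/w3.png

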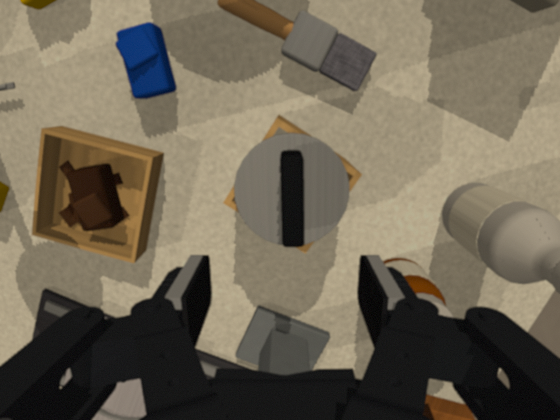

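The wrist view shows the bar at (292,198), near vertical, and the flange circle centred at about (292,190).

```bash
python3 - <<'E'
from h import *
np.set_printoptions(precision=1,suppress=True)
st=look('wrist','w4.png'); print(st['eef_pos'],np.round(st['ee_rot'],3).tolist())
im=np.load('/tmp/wrist.npy'); g=im.max(2); m=np.zeros_like(g); m[130:250,265:320]=(g[130:250,265:320]<45)*255
c=max(cv2.findContours(m,0,2)[0],key=cv2.contourArea); R=cv2.minAreaRect(c); print(R)
b=onz('wrist',cv2.boxPoints(R),127,st); print(b,b.mean(0))
# width per row profile
for y in range(145,250,8):
    xs=np.where(m[y])[0]; print(y,xs.min() if len(xs) else None,xs.max() if len(xs) else None)
print('flange',onz('wrist',[[235,190],[349.5,190],[292,133],[292,249]],93,st))
E
```

```text
[597.9 311.4 256.4] [[-0.001, -0.385, 0.923], [-0.0, 0.923, 0.385], [-1.0, 0.0, -0.001]]
((291.72314453125, 198.010498046875), (94.22111511230469, 21.606136322021484), 89.22578430175781)
[[581.5 345.  127. ]
 [594.5 350.7 127. ]
 [621.8 290.1 127. ]
 [607.8 284.  127. ]] [601.4 317.5 127. ]
145 None None
153 282 300
161 281 302
169 281 302
177 281 302
185 281 302
193 281 302
201 281 302
209 282 302
217 282 302
225 282 302
233 282 303
241 282 302
249 None None
flange [[562.  299.8  93. ]
 [643.6 334.   93. ]
 [585.6 356.7  93. ]
 [621.7 271.9  93. ]]
```

Emit:
apply_moves([
  [[0.004,0.005,-0.05,0,0,1,0.6],[0.004,0.005,-0.09,0,0,1,0.6],[0.004,0.005,-0.12,0,0,1,0.6],[0.004,0.005,-0.135,0,0,1,0.6],[0.004,0.005,-0.135,0,0,1,0.6]],
])

```text
t: 6.2
eef_pos: [601.4, 316.4, 119.9]
ee_rot: [[-0.003, -0.402, 0.916], [-0.002, 0.916, 0.402], [-1.0, -0.0, -0.004]]
contact_force: [-0.0, 0.5, 0.1]
width: 51.0
```

Emit:
apply_moves([
  [[0,0,0,0,0,0,0.6],[0,0,0,0,0,0,0.1],[0,0,0,0,0,0,0],[0,0,0,0,0,0,0],[0,0,0,0,0,0,0]],
])

```text
t: 6.7
eef_pos: [603.6, 317.6, 123.6]
ee_rot: [[0.002, -0.402, 0.916], [0.001, 0.916, 0.402], [-1.0, 0.001, 0.002]]
contact_force: [-0.9, -0.0, 6.8]
width: 15.2
```

Emit:
apply_moves([
  [[0,0,0,0,0,0,0],[0,0,0,0,0,0,0]],
])

```text
t: 6.9
eef_pos: [603.6, 317.6, 123.6]
ee_rot: [[0.002, -0.402, 0.916], [0.001, 0.916, 0.402], [-1.0, 0.001, 0.002]]
contact_force: [-1.0, -0.5, 7.3]
width: 15.0
```

Emit:
apply_moves([
  [[0,0,0.04,0,0,0,0],[0,0,0.09,0,0,0,0],[0,0,0.14,0,0,0,0],[0,0,0.19,0,0,0,0],[0,0,0.22,0,0,0,0]],
])

```text
t: 7.4
eef_pos: [603.7, 317.3, 346.5]
ee_rot: [[0.005, -0.402, 0.916], [0.003, 0.916, 0.402], [-1.0, 0.001, 0.005]]
contact_force: [0.9, 0.2, -1.7]
width: 14.7
```

Emit:
apply_moves([
  [[0.01,-0.045,0,0,0,8,0],[0.02,-0.09,0,0,0,16,0],[0.03,-0.13,0,0,0,24,0],[0.04,-0.17,0,0,0,32,0],[0.05,-0.21,0,0,0,40,0]],
])

```text
t: 7.9
eef_pos: [652.7, 105.5, 341.6]
ee_rot: [[-0.0, -0.899, 0.438], [0.0, 0.438, 0.899], [-1.0, 0.0, -0.0]]
contact_force: [0.3, 0.1, -1.4]
width: 15.2
```

Emit:
apply_moves([
  [[0.01,-0.045,0,0,0,8,0],[0.018,-0.08,0,0,0,16,0],[0.018,-0.097,0,0,0,25,0],[0.018,-0.097,0,0,0,25,0],[0.018,-0.097,0,0,0,25,0]],
])

```text
t: 8.4
eef_pos: [670.6, 10.6, 341.5]
ee_rot: [[-0.001, -1.0, 0.026], [0.001, 0.026, 1.0], [-1.0, 0.001, 0.001]]
contact_force: [0.7, 1.0, -1.6]
width: 15.0
```

```bash
python3 - <<'E'
from h import *
st=look('wrist','w5.png');print(st['eef_pos'],np.round(st['ee_rot'],3).tolist(),st['width'])
look('side','s5.png',(200,100,400,250),4)
look('top','t5.png',(130,80,470,260),2.3)
E
```

```text
[670.61739148  10.58988805 341.47384072] [[-0.001, -1.0, 0.026], [0.001, 0.026, 1.0], [-1.0, 0.001, 0.001]] 14.990507025902652
```

View pics/w5.png

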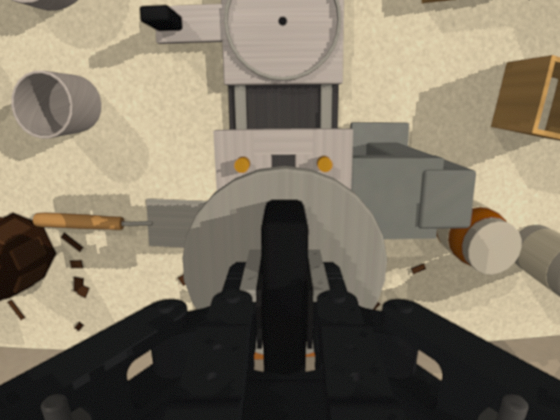

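View pics/s5.png

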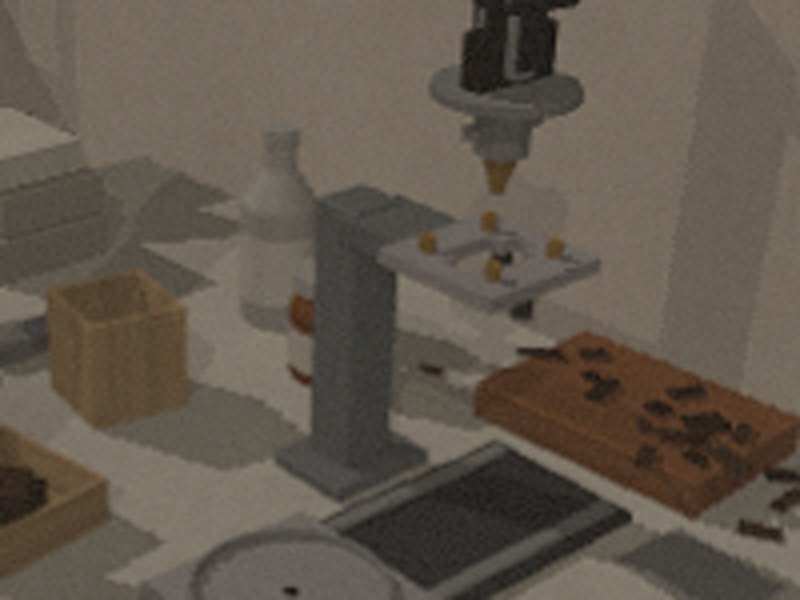

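View pics/t5.png

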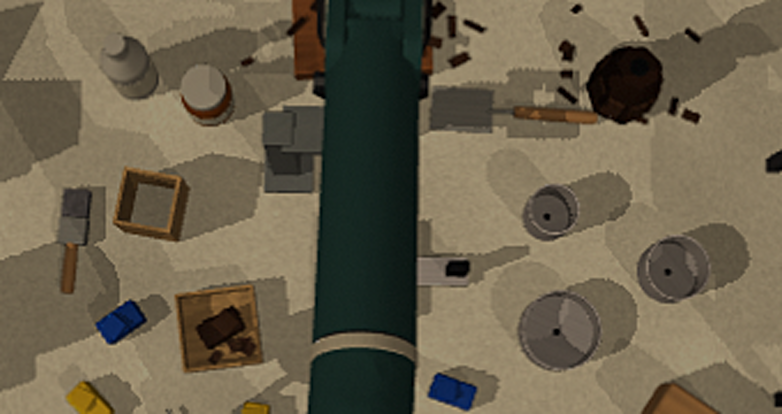

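The head is held with lugs along the bar. In the wrist view two near plungers show at (242,164) and (325,164), with the seat dot at (283,20). I use these to refine the socket position.

```bash
python3 - <<'E'
from h import *
np.set_printoptions(precision=2,suppress=True)
st=r.state(); im=np.load('/tmp/wrist.npy'); hsv=cv2.cvtColor(im,cv2.COLOR_BGR2HSV)
m=cv2.inRange(hsv,(12,140,120),(28,255,255)); m[:150]=0;m[180:]=0;m[:,:225]=0;m[:,345:]=0
n,l,s,c=cv2.connectedComponentsWithStats(m)
for i in range(1,n):
    if s[i,4]>20: print(s[i],c[i],onz('wrist',c[i],213,st))
print('dot',onz('wrist',[[283,20.5]],20,st))
print('plate near edge/left/right',onz('wrist',[[215,129],[351,129]],205,st))
print('slot near end',onz('wrist',[[272,154.5],[295.5,154.5]],205,st))
# flange top plane
zf=st['eef_pos'][2]-38.6+8
g=cv2.GaussianBlur(im.max(2),(3,3),0)
print('flange',onz('wrist',[[183,262],[386,262],[284,167]],zf,st))
E
```

```text
[235 157  15  16 178] [241.75 164.39] [[642.37 -13.93 213.  ]]
[317 157  15  15 173] [324.25 163.77] [[643.09  40.87 213.  ]]
dot [[514.19  16.04  20.  ]]
plate near edge/left/right [[619.2  -31.75 205.  ]
 [621.07  59.65 205.  ]]
slot near end [[637.31   6.09 205.  ]
 [637.64  22.09 205.  ]]
flange [[668.67 -30.35 310.96]
 [670.55  57.64 310.96]
 [628.21  14.23 310.96]]
```

```bash
python3 - <<'E'
from h import *
np.set_printoptions(precision=2,suppress=True)
st=r.state(); z=st['eef_pos'][2]
c=lambda p:np.array(p)/4+[200,100]-.375
print('tip side',onz('side',c([[497.5,193]]),z-38.6-60))
print('flange L R side (underside)',onz('side',c([[429,92],[585,97]]),z-38.6+4).mean(0))
im=np.load('/tmp/side.npy'); hsv=cv2.cvtColor(im,cv2.COLOR_BGR2HSV)
m=cv2.inRange(hsv,(8,120,60),(28,255,255)); mm=np.zeros_like(m); mm[150:175,300:345]=m[150:175,300:345]
n,l,s,cc=cv2.connectedComponentsWithStats(mm); P=[]
for i in range(1,n):
    if s[i,4]>=4: P.append(cc[i]); print(s[i],cc[i],onz('side',cc[i],210)[0])
print('plate corners',onz('side',c([[382,258],[498,305],[600,264],[487,217]]),205))
# flange fit in wrist
im=np.load('/tmp/wrist.npy'); g=cv2.GaussianBlur(im,(5,5),0).astype(int)
from scipy.optimize import least_squares
e=cv2.Canny(cv2.GaussianBlur(im,(5,5),0),20,60); pts=[]
for a in np.radians(np.arange(195,346,3)):
    best=None
    for rr in np.arange(115,85,-0.5):
        x=284+rr*np.cos(a); y=265+rr*np.sin(a)
        if e[int(round(y)),int(round(x))]: best=(x,y);break
    if best: pts.append(best)
pts=np.array(pts); 
for zz in (z-38.6,z-38.6+8):
    W=onz('wrist',pts,zz,st)[:,:2]
    f=least_squares(lambda q:np.hypot(*(W-q[:2]).T)-45,[671,11],loss='soft_l1'); f2=least_squares(lambda q:np.hypot(*(W-q[:2]).T)-q[2],[671,11,45],loss='soft_l1'); print(zz,len(pts),f.x,f.cost,f2.x)
E
```

```text
tip side [[673.2   11.3  242.96]]
flange L R side (underside) [666.4    5.19 306.96]
[321 153   3   4  12] [322.  154.5] [701.    39.27 210.  ]
[305 158   3   5  13] [306.15 160.  ] [643.23  39.34 210.  ]
[337 160   4   4  12] [338.25 161.58] [698.04 -16.95 210.  ]
[322 165   3   5  14] [322.93 167.14] [643.19 -16.06 210.  ]
plate corners [[612.41  46.26 205.  ]
 [617.19 -43.77 205.  ]
 [710.12 -43.37 205.  ]
 [712.58  51.37 205.  ]]
302.9590860908316 47 [672.04  13.16] 52.27060542455275 [670.83  13.35  44.13]
310.9590860908316 47 [671.38  12.47] 53.497562420961906 [667.34  13.4   41.87]
```

Emit:
apply_moves([
  [[-0.0015,0,0,0,0,0.7,0],[-0.0015,0,-0.02,0,0,0.7,0],[-0.0015,0,-0.04,0,0,0.7,0],[-0.0015,0,-0.06,0,0,0.7,0],[-0.0015,0,-0.06,0,0,0.7,0]],
])

```text
t: 9.05
eef_pos: [667.5, 11.3, 278.6]
ee_rot: [[-0.006, -1.0, 0.009], [-0.0, 0.009, 1.0], [-1.0, 0.006, -0.0]]
contact_force: [-0.1, 0.3, -2.7]
width: 15.2
```

Emit:
apply_moves([
  [[0,0,-0.005,0,0,0,0],[0,0,-0.01,0,0,0,0],[0,0,-0.015,0,0,0,0],[0,0,-0.02,0,0,0,0],[0,0,-0.022,0,0,0,0]],
])

```text
t: 9.55
eef_pos: [669.2, 10.2, 259.3]
ee_rot: [[-0.001, -1.0, 0.011], [0.0, 0.011, 1.0], [-1.0, 0.001, 0.0]]
contact_force: [-0.6, -0.4, -3.0]
width: 15.0
```

```bash
python3 - <<'E'
from h import *
st=look('wrist','w6.png');print(st['eef_pos'],np.round(st['ee_rot'],3).tolist(),st['width'],st['contact_force'])
look('side','s6.png',(260,100,400,200),5)
E
```

```text
[669.16267437  10.18888858 259.3081954 ] [[-0.001, -1.0, 0.011], [0.0, 0.011, 1.0], [-1.0, 0.001, 0.0]] 14.950012299499013 [-0.60529263 -0.39527528 -3.0174958 ]
```

View pics/s6.png

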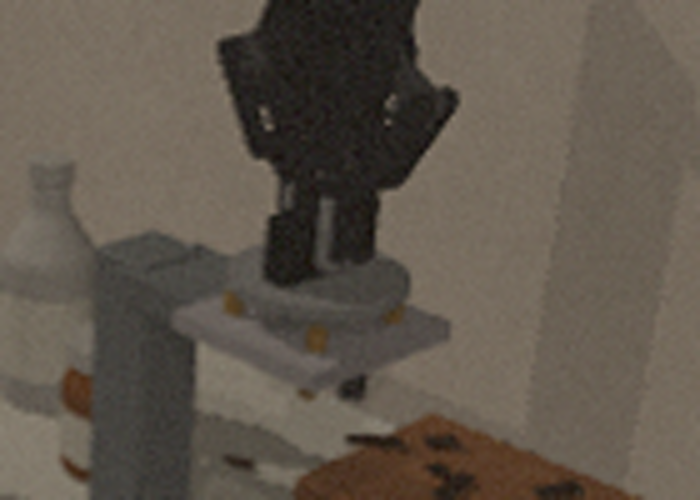

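Emit:
apply_moves([
  [[0,0,-0.004,0,0,0,0],[0,0,-0.008,0,0,0,0],[0,0,-0.012,0,0,0,0],[0,0,-0.016,0,0,0,0],[0,0,-0.016,0,0,0,0]],
])

```text
t: 10.15
eef_pos: [669.7, 10.1, 244.2]
ee_rot: [[0.001, -1.0, 0.011], [0.0, 0.011, 1.0], [-1.0, -0.001, 0.0]]
contact_force: [-0.5, 0.2, 5.1]
width: 15.0
```

Emit:
apply_moves([
  [[0,0,-0.002,0,0,0,0],[0,0,-0.002,0,0,-6,0],[0,0,-0.002,0,0,-12,0],[0,0,-0.002,0,0,-18,0],[0,0,-0.002,0,0,-24,0]],
])

```text
t: 10.65
eef_pos: [670.5, 9.7, 243.6]
ee_rot: [[0.004, -0.908, 0.42], [-0.0, 0.42, 0.908], [-1.0, -0.003, 0.001]]
contact_force: [-0.9, -1.5, 7.0]
width: 14.9
```

Emit:
apply_moves([
  [[0,0,0,0,0,-6,0],[0,0,0,0,0,-12,0],[0,0,0,0,0,-18,0],[0,0,0,0,0,-24,0],[0,0,0,0,0,-28,0]],
])

```text
t: 11.15
eef_pos: [670.5, 9.6, 243.6]
ee_rot: [[0.004, -0.605, 0.796], [-0.001, 0.796, 0.605], [-1.0, -0.003, 0.002]]
contact_force: [-0.5, -1.4, 7.6]
width: 14.9
```

Emit:
apply_moves([
  [[0,0,0,0,0,-4,0],[0,0,0,0,0,-7,0],[0,0,0,0,0,-9,0],[0,0,0,0,0,-9,0]],
])

```text
t: 11.55
eef_pos: [670.5, 9.6, 243.6]
ee_rot: [[0.003, -0.475, 0.88], [-0.001, 0.88, 0.475], [-1.0, -0.002, 0.003]]
contact_force: [-0.7, -1.4, 7.8]
width: 14.9
```

```bash
python3 - <<'E'
from h import *
s=r.state();print(s['moment'],s['contact_force'],s['eef_pos'],np.degrees(np.arctan2(s['ee_rot'][1][2],s['ee_rot'][0][2])))
E
```

```text
[-0.19403129  0.26430573  0.04464179] [-0.6717674  -1.43045104  7.84457031] [670.51642341   9.60559338 243.58839832] 28.34905335217031
```

Emit:
apply_moves([
  [[0,0,0,0,0,-3,0],[0,0,0,0,0,-6,0],[0,0,0,0,0,-6,0]],
])

```text
t: 11.85
eef_pos: [672.2, 10.1, 243.8]
ee_rot: [[0.008, -0.381, 0.925], [-0.001, 0.925, 0.381], [-1.0, -0.004, 0.007]]
contact_force: [4.7, -0.1, 5.3]
width: 15.2
```

```bash
python3 - <<'E'
from h import *
s=r.state();print(s['moment'],s['contact_force'],s['eef_pos'],np.degrees(np.arctan2(s['ee_rot'][1][2],s['ee_rot'][0][2])))
E
```

```text
[-0.07489104 -0.93876748  0.20907361] [ 4.68029727 -0.0642447   5.280852  ] [672.23170416  10.05344245 243.82276775] 22.39431906620153
```

Emit:
apply_moves([
  [[0,0,0,0,0,5,0],[0,0,0,0,0,5,0],[0,0,0.002,0,0,5,0.3],[0,0,0.002,0,0,5,0.6],[0,0,0.002,0,0,5,0.6]],
])

```text
t: 12.35
eef_pos: [669.0, 10.1, 243.3]
ee_rot: [[-0.001, -0.46, 0.888], [-0.0, 0.888, 0.46], [-1.0, 0.0, -0.001]]
contact_force: [0.0, 1.2, -0.1]
width: 50.7
```

Emit:
apply_moves([
  [[0,0,0.01,0,0,0,0.6],[0,0,0.04,0,0,0,0.6],[0,0,0.09,0,0,0,0.6],[0,0,0.12,0,0,0,0.6],[0,0,0.12,0,0,0,0.6]],
])

```text
t: 12.85
eef_pos: [671.4, 9.4, 370.1]
ee_rot: [[0.01, -0.46, 0.888], [0.001, 0.888, 0.46], [-1.0, -0.004, 0.009]]
contact_force: [0.2, -0.1, 0.4]
width: 51.4
```

```bash
python3 - <<'E'
from h import *
st=look('wrist','w7.png');print(st['eef_pos'],st['width'],st['contact_force'])
look('side','s7.png',(260,100,400,200),5)
E
```

```text
[671.38877129   9.43520188 370.08642235] 51.406645402295865 [ 0.20114964 -0.05868921  0.37292902]
```

View pics/s7.png

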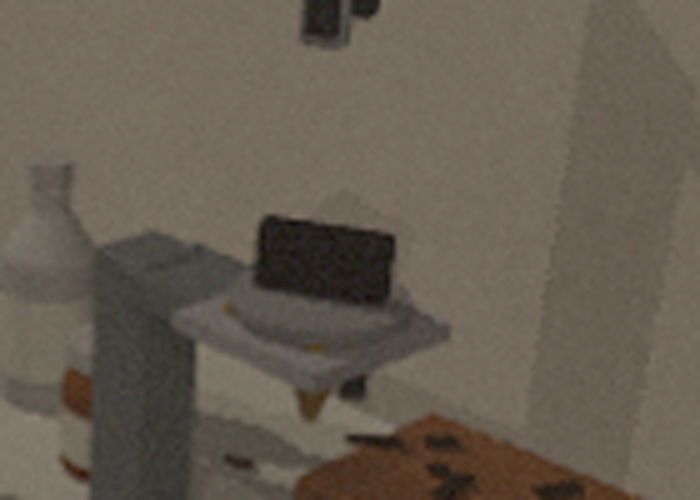

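View pics/w7.png

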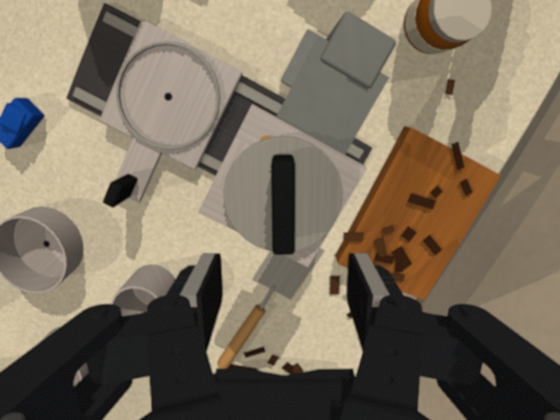

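The head now sits low on its plungers with its cone below the plate. I check the bar yaw against the station.

```bash
python3 - <<'E'
from h import *
np.set_printoptions(precision=2,suppress=True)
st=look('wrist','w7b.png'); im=np.load('/tmp/wrist.npy'); g=im.max(2); print(st['eef_pos'])
m=np.zeros_like(g); m[140:270,255:310]=(g[140:270,255:310]<50)*255
c=max(cv2.findContours(m,0,2)[0],key=cv2.contourArea); R=cv2.minAreaRect(c); print(R)
b=onz('wrist',cv2.boxPoints(R),251,st)[:,:2]; e=[b[1]-b[0],b[2]-b[1]]; e=max(e,key=np.linalg.norm); print(b.mean(0),'bar yaw',np.degrees(np.arctan2(e[1],e[0])),np.linalg.norm(e))
# rail edges of sled base: station yaw by deck edge / seat-dot
sm=g[80:112,155:182]; q=np.argwhere(sm<sm.min()+40)[:,::-1].mean(0)+[155,80]; print('dot',q,onz('wrist',q,20,st))
im=im.copy()
cv2.imwrite('pics/w7c.png',cv2.resize(im[0:260,60:400],None,fx=2.2,fy=2.2))
E
```

```text
[669.39  10.05 364.72]
((286.5, 209.0), (100.0, 23.0), 90.0)
[671.05  11.78] bar yaw -61.97292408281001 67.1231211891902
dot [170.21  98.5 ] [[513.93  13.62  20.  ]]
```

View pics/w7c.png

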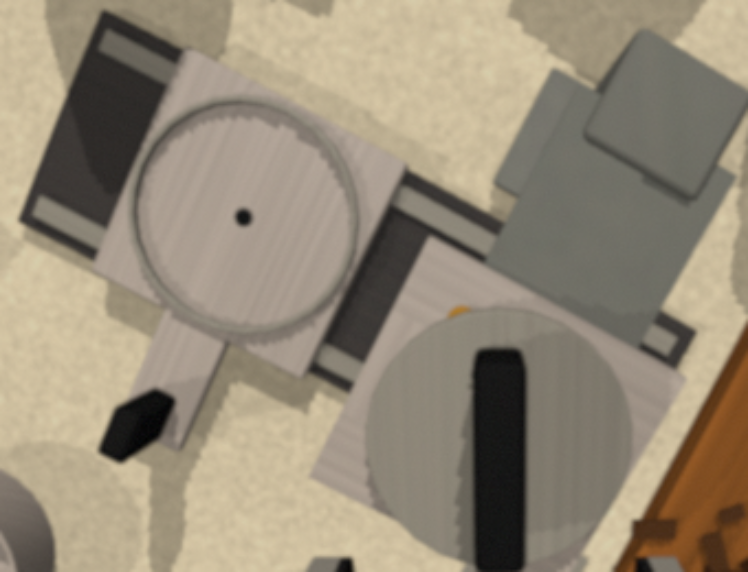

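```bash
python3 - <<'E'
from h import *
st=r.state(); c=lambda p:np.array(p)/2.2+[60,0]
for nm,p,z in [('deck +y edge',[[192,50],[403,167]],20),('deck -y',[[98,262],[303,376]],20),('plate +y',[[430,238],[682,379]],205),('deck far',[[403,167],[303,376]],20),('plate near',[[430,238],[312,473]],205),('base',[[22,222],[100,262]],8)]:
    w=onz('wrist',c(p),z,st); d=w[1]-w[0]; print(nm,w[:,:2].round(1).tolist(),np.degrees(np.arctan2(d[1],d[0])))
E
```

```text
deck +y edge [[452.4, 81.3], [580.2, 77.1]] -1.8675365540180957
deck -y [[448.2, -45.5], [579.5, -51.5]] -2.598652147576073
plate +y [[621.2, 58.5], [718.2, 56.4]] -1.2659227408265945
deck far [[580.2, 77.1], [579.5, -51.5]] -90.31954359281417
plate near [[621.2, 58.5], [619.9, -32.5]] -90.79846610984545
base [[393.1, -47.6], [444.3, -48.0]] -0.5337765487536527
```

```bash
python3 - <<'E'
from h import *
import math
im=np.load('/tmp/side.npy')
u=np.array([math.cos(math.radians(-61)),math.sin(math.radians(-61))])
for z in (251,257,247):
    P=[[671.4+s*33*u[0],11+s*33*u[1],z] for s in(-1,1)]; print(z,((proj('side',P)-[260,100])*5+2).round(1).tolist(), 'tip',((proj('side',[[671.4,11,z-102]])-[260,100])*5+2).round(1).tolist())
E
```

```text
251 [[254.9, 217.2], [389.2, 236.2]] tip [[304.0, 417.3]]
257 [[255.7, 205.5], [390.5, 224.3]] tip [[305.0, 406.6]]
247 [[254.3, 225.0], [388.4, 244.2]] tip [[303.3, 424.4]]
```

The head is locked: the bar top and tip match the 4 mm flange gap in the side view, and the yaw is about 60.8° clockwise. Now the shells.

```bash
cat >> h.py <<'E'
def darkdot(n,xy,w,z,st=None):
    im=np.load(f'/tmp/{n}.npy'); g=im.max(2).astype(float); x,y=[int(round(v)) for v in xy]
    s=g[y-w:y+w+1,x-w:x+w+1]; wt=np.clip(np.percentile(s,40)-15-s,0,None)
    yy,xx=np.mgrid[y-w:y+w+1,x-w:x+w+1]
    p=np.array([(xx*wt).sum(),(yy*wt).sum()])/wt.sum(); return p,onz(n,p,z,st)[0]
E
python3 - <<'E'
from h import *
np.set_printoptions(precision=1,suppress=True)
look('top','t8.png',(240,100,470,280),3.4); look('side','s8.png',(180,200,500,400),2.4)
for nm,p in [('c',(367,174)),('b',(420,198)),('a',(372,224))]:
    print(nm,*darkdot('top',p,4,4))
print('seat',darkdot('top',(289.5,197),4,20))
for nm,P in [('c',[593.7,-244.3,4]),('b',[513.9,-418,4]),('a',[427.7,-256.4,4]),('seat',[515,12.5,20])]: print(nm,proj('side',P))
E
```

```text
c [367.3 173.8] [ 593.9 -244.9    4. ]
b [419.9 197.8] [ 514.1 -418.1    4. ]
a [371.5 223.9] [ 428.1 -255.8    4. ]
seat (array([nan, nan]), array([nan, nan, nan]))
c [[377.  292.6]]
b [[430.4 362.3]]
a [[331.  334.1]]
seat [[272.7 247.4]]h.py:29: RuntimeWarning: invalid value encountered in divide
  p=np.array([(xx*wt).sum(),(yy*wt).sum()])/wt.sum(); return p,onz(n,p,z,st)[0]
```

View pics/t8.png

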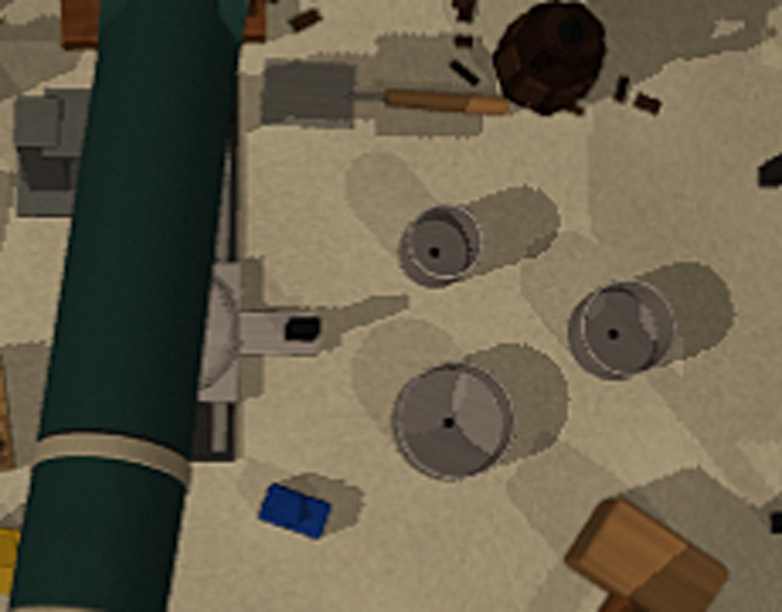

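View pics/s8.png

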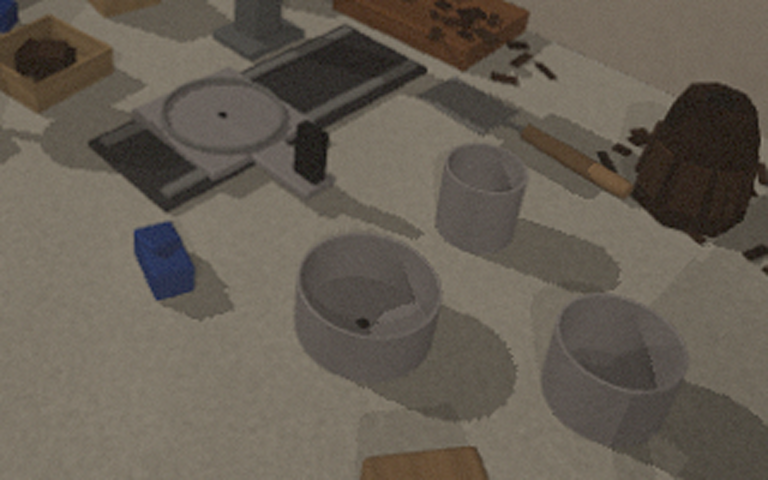

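Shells stand as before. I check their sizes before choosing which is which.

```bash
python3 - <<'E'
from h import *
np.set_printoptions(precision=1,suppress=True)
# predicted outlines per hypothesis drawn as points only for visual comparison of rim position
dims={'a':(112,50),'b':(92,60),'c':(72,70),'d':(54,80)}
pos={'S':(593.9,-244.9),'M':(514.1,-418.1),'L':(428.1,-255.8)}
t=np.linspace(0,2*np.pi,73)
for k,v in pos.items():
    for d,(D,H) in dims.items():
        P=np.c_[v[0]+D/2*np.cos(t),v[1]+D/2*np.sin(t),0*t+H]
        q=proj('side',P); q=(q-[180,200])*2.4; qt=(proj('top',P)-[240,100])*3.4
        print(k,d,'side rim x',q[:,0].min(),q[:,0].max(),'y',q[:,1].min(),q[:,1].max(),'top x',qt[:,0].min(),qt[:,0].max(),'y',qt[:,1].min(),qt[:,1].max())
E
```

```text
S a side rim x 418.1117688485293 546.8398527421688 y 144.67512626505268 226.84930508358698 top x 381.72610722195867 499.5674093078433 y 184.53521448671952 301.3544827319028
S b side rim x 430.9761809983479 537.3361807988024 y 142.68864817922685 209.71445362482942 top x 393.761333680257 491.1461977865166 y 192.74804498452187 289.280083427822
S c side rim x 443.9934003568208 527.7690111017839 y 140.6373163538649 192.71681846765222 top x 405.93813262241093 482.6165046704694 y 201.07462464777768 277.07505629279484
S d side rim x 456.05810792247377 519.3144057069491 y 137.83873857598726 176.61569689724388 top x 417.18552805170305 475.0461038435426 y 208.45978088961175 265.80396408338925
M a side rim x 537.0627873960955 698.3768628900567 y 290.24412165297485 413.4968187430129 top x 565.9060135856013 682.8412852501989 y 268.0112677779767 385.69343891339577
M b side rim x 553.8815079326966 687.5027405153377 y 290.6334773074346 391.48824253318213 top x 579.0021495451725 675.6260882035831 y 276.8151087728533 374.0645452289356
M c side rim x 571.0667195196747 676.5225344929488 y 291.03597443110
[... 257 characters left out ...]
029970361
L a side rim x 296.04153770830635 441.3653351041142 y 229.98751271065876 336.6668533546125 top x 395.9447220577113 515.0301035503248 y 358.16081324645324 477.6532767283733
L b side rim x 309.8240273742106 430.0147078636117 y 229.2925992327462 316.46242093710214 top x 408.2018914613922 506.62214222069866 y 367.6702887706093 466.42949599259396
L c side rim x 323.82361093999856 418.5539941121525 y 228.57161010341179 296.4288488290346 top x 420.60485746702193 498.10425838519177 y 377.31014011875504 455.0785422328931
L d side rim x 336.72520607200414 408.28229558513937 y 226.94309658588054 277.56555896326944 top x 432.0710532427094 490.5555863000756 y 385.9996612580636 444.6888789937544
```

Sizes are settled: small is c, middle is b, large is a, and d is absent. I pick each by the +y side of its rim with the jaw along y, starting with shell a.

Emit:
apply_moves([
  [[-0.035,-0.03,0,0,0,8,0.5],[-0.07,-0.06,0,0,0,16,0.5],[-0.105,-0.09,0,0,0,24,0.5],[-0.14,-0.12,0,0,0,32,0.5],[-0.175,-0.15,0,0,0,40,0.5]],
])

```text
t: 13.6
eef_pos: [492.3, -140.7, 362.6]
ee_rot: [[-0.002, -0.925, 0.379], [0.0, 0.379, 0.925], [-1.0, 0.002, -0.001]]
contact_force: [-0.8, -1.2, 0.8]
width: 43.0
```

Emit:
apply_moves([
  [[-0.035,-0.03,-0.02,0,0,8,0.5],[-0.066,-0.062,-0.06,0,0,16,0.5],[-0.066,-0.062,-0.1,0,0,22.5,0.5],[-0.066,-0.062,-0.15,0,0,22.5,0.5],[-0.066,-0.062,-0.18,0,0,22.5,0.5]],
])

```text
t: 14.1
eef_pos: [425.7, -201.3, 180.2]
ee_rot: [[-0.005, -1.0, 0.003], [0.001, 0.003, 1.0], [-1.0, 0.005, 0.001]]
contact_force: [0.6, 0.4, 0.8]
width: 43.0
```

Emit:
apply_moves([
  [[0,0,0,0,0,0,0.5],[0,0,0,0,0,0,0.5]],
])

```text
t: 14.3
eef_pos: [428.2, -202.0, 183.7]
ee_rot: [[-0.002, -1.0, 0.002], [-0.0, 0.002, 1.0], [-1.0, 0.002, -0.0]]
contact_force: [0.2, 0.6, 0.6]
width: 42.8
```

```bash
python3 - <<'E'
from h import *
np.set_printoptions(precision=1,suppress=True)
st=look('wrist','w9.png'); print(st['eef_pos'],np.round(st['ee_rot'],3).tolist(),st['width'],proj('wrist',[[428,-256,4],[428,-201,50]],st))
E
```

```text
[ 428.2 -202.   183.7] [[-0.002, -1.0, 0.002], [-0.0, 0.002, 1.0], [-1.0, 0.002, -0.0]] 42.83604253647074 [[216.7 188.3]
 [284.1 202.8]]
```

View pics/w9.png

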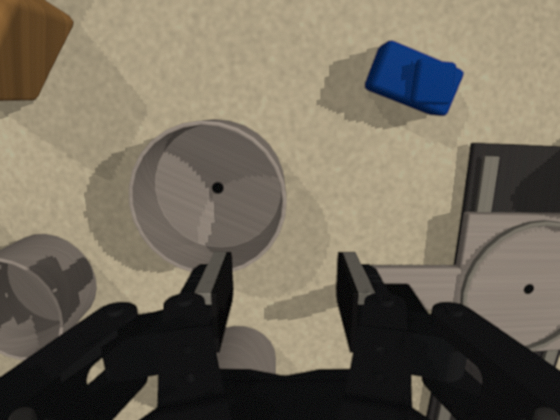

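The dot is at (217,188), as predicted, and the rim's right edge at (285,195) lies between the pads. I descend and grip.

Emit:
apply_moves([
  [[0,0,-0.05,0,0,0,0.5],[0,0,-0.09,0,0,0,0.5],[0,0,-0.113,0,0,0,0.5],[0,0,-0.113,0,0,0,0.5],[0,0,-0.113,0,0,0,0.5]],
])

```text
t: 14.85
eef_pos: [429.7, -202.4, 72.3]
ee_rot: [[0.003, -1.0, 0.002], [-0.001, 0.002, 1.0], [-1.0, -0.003, -0.001]]
contact_force: [0.1, 0.4, 0.8]
width: 42.7
```

Emit:
apply_moves([
  [[0,0,0,0,0,0,0.2],[0,0,0,0,0,0,0],[0,0,0,0,0,0,0],[0,0,0,0,0,0,0],[0,0,0,0,0,0,0]],
])

```text
t: 15.35
eef_pos: [429.6, -202.2, 72.2]
ee_rot: [[0.003, -1.0, 0.002], [-0.001, 0.002, 1.0], [-1.0, -0.003, -0.001]]
contact_force: [-0.0, 0.4, 8.9]
width: 0.7
```

Emit:
apply_moves([
  [[0,0,0,0,0,0,0],[0,0,0.01,0,0,0,0],[0,0,0.03,0,0,0,0],[0,0,0.07,0,0,0,0],[0,0,0.1,0,0,0,0]],
])

```text
t: 15.85
eef_pos: [428.0, -201.9, 172.6]
ee_rot: [[-0.0, -1.0, 0.003], [-0.0, 0.003, 1.0], [-1.0, 0.0, -0.0]]
contact_force: [0.6, 0.2, -1.5]
width: 1.4
```

```bash
python3 - <<'E'
from h import *
st=look('wrist','w10.png');print(st['eef_pos'],st['width'],st['contact_force'])
look('side','s10.png',(240,160,440,340),3.2)
E
```

```text
[ 428.01234162 -201.90444931  172.63764387] 1.4434654056792477 [ 0.62884282  0.20345185 -1.47050623]
```

View pics/w10.png

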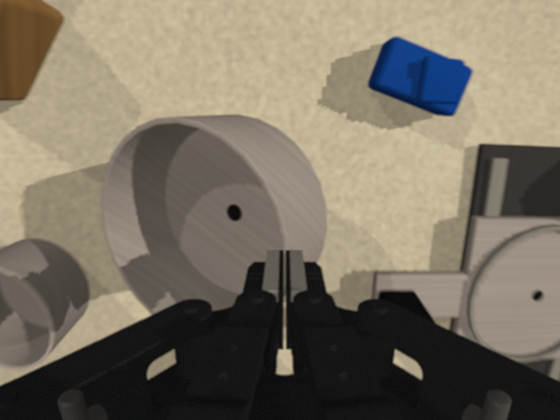

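View pics/s10.png

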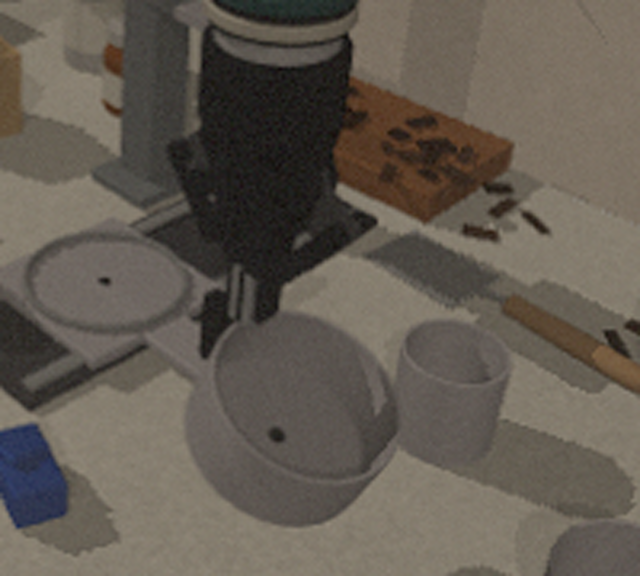

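Shell a is held but droops, because the pinch is only at the fingertips. I set it back down and re-pinch deeper.

Emit:
apply_moves([
  [[0,0,-0.04,0,0,0,0],[0,0,-0.07,0,0,0,0],[0,0,-0.08,0,0,0,0],[0,0,-0.09,0,0,0,0],[0,0,-0.1,0,0,0,0]],
])

```text
t: 16.45
eef_pos: [428.8, -201.8, 71.5]
ee_rot: [[0.001, -1.0, 0.002], [0.001, 0.002, 1.0], [-1.0, -0.001, 0.001]]
contact_force: [-15.9, 10.7, 69.8]
width: 0.9
```

Emit:
apply_moves([
  [[0,0,0,0,0,0,0],[0,0,0,0,0,0,0.2],[0,0,0,0,0,0,0.5],[0,0,0,0,0,0,0.5],[0,0,0,0,0,0,0.5]],
])

```text
t: 16.95
eef_pos: [428.6, -201.9, 71.0]
ee_rot: [[0.001, -1.0, 0.002], [-0.0, 0.002, 1.0], [-1.0, -0.001, -0.0]]
contact_force: [0.6, -0.4, -0.0]
width: 42.5
```

```bash
python3 - <<'E'
from h import *
np.set_printoptions(precision=1,suppress=True)
st=look('wrist','w11.png');print(st['eef_pos'],st['width'],st['contact_force'])
look('side','s11.png',(240,160,440,340),3.2)
E
```

```text
[ 428.6 -201.9   71. ] 42.52093851629848 [ 0.6 -0.4 -0. ]
```

View pics/s11.png

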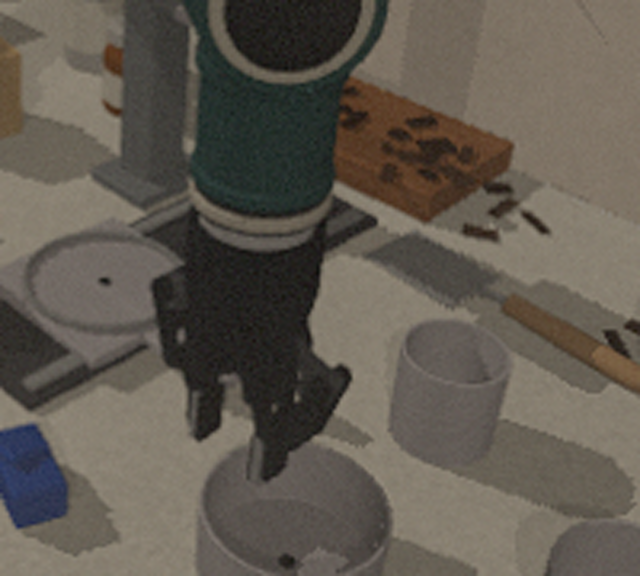

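View pics/w11.png

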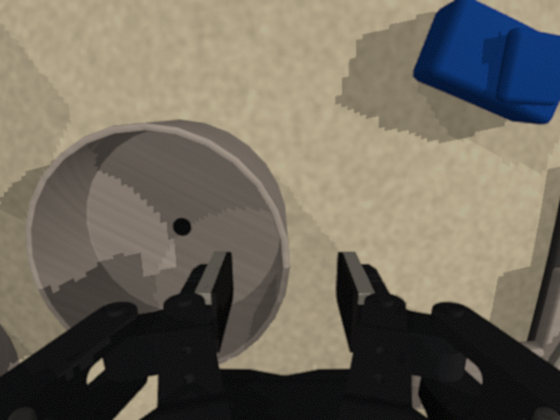

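```bash
python3 - <<'E'
from h import *
np.set_printoptions(precision=1,suppress=True)
st=r.state(); print(darkdot('wrist',(181.5,227),12,4,st))
E
```

```text
(array([181.5, 226.3]), array([ 423.3, -254.6,    4. ]))
```

Emit:
apply_moves([
  [[-0.0055,0.002,0,0,0,0,0.5],[-0.0055,0.002,-0.01,0,0,0,0.5],[-0.0055,0.002,-0.02,0,0,0,0.5],[-0.0055,0.002,-0.02,0,0,0,0.2],[-0.0055,0.002,-0.02,0,0,0,0]],
])

```text
t: 17.55
eef_pos: [422.5, -199.9, 50.2]
ee_rot: [[-0.001, -1.0, 0.002], [0.0, 0.002, 1.0], [-1.0, 0.001, 0.0]]
contact_force: [-0.3, 0.5, 0.8]
width: 14.0
```

Emit:
apply_moves([
  [[0,0,0,0,0,0,0],[0,0,0,0,0,0,0],[0,0,0.01,0,0,0,0],[0,0,0.03,0,0,0,0],[0,0,0.06,0,0,0,0]],
])

```text
t: 18.05
eef_pos: [421.4, -199.2, 110.8]
ee_rot: [[-0.004, -1.0, 0.002], [0.001, 0.002, 1.0], [-1.0, 0.004, 0.001]]
contact_force: [0.6, -0.2, -1.7]
width: 2.1
```

```bash
python3 - <<'E'
from h import *
st=look('wrist','w12.png');print(st['eef_pos'],st['width'],st['contact_force'])
look('side','s12.png',(240,160,440,340),3.2)
E
```

```text
[ 421.35912817 -199.15622654  110.80351244] 2.108428126304291 [ 0.57106259 -0.1504344  -1.70518397]
```

View pics/s12.png

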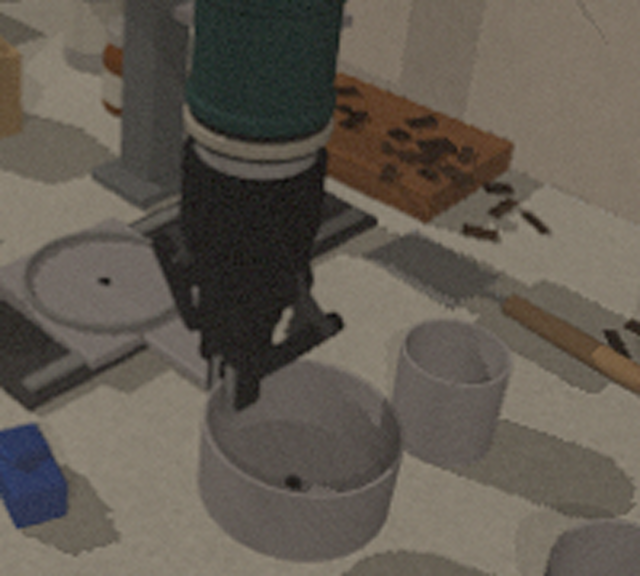

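View pics/w12.png

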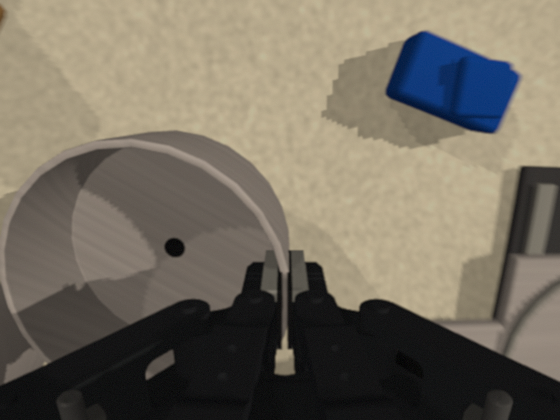

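```bash
python3 - <<'E'
from h import *
np.set_printoptions(precision=1,suppress=True)
st=r.state(); p,w=darkdot('wrist',(174.5,247),14,st['eef_pos'][2]-46,st); print(p,w,w-st['eef_pos'])
E
```

```text
[174.1 247. ] [ 422.8 -251.6   67.9] [ -1.7 -51.2 -46. ]
```

Emit:
apply_moves([
  [[0.01,0.02,0.035,0,0,0,0],[0.03,0.06,0.06,0,0,0,0],[0.045,0.105,0.06,0,0,0,0],[0.06,0.15,0.06,0,0,0,0],[0.075,0.195,0.06,0,0,0,0]],
])

```text
t: 18.65
eef_pos: [497.6, -2.6, 170.8]
ee_rot: [[-0.0, -1.0, 0.002], [0.001, 0.002, 1.0], [-1.0, 0.0, 0.001]]
contact_force: [0.6, 0.2, -1.9]
width: 2.0
```

Emit:
apply_moves([
  [[0.01,0.04,0,0,0,0,0],[0.018,0.072,0,0,0,0,0],[0.018,0.072,0,0,0,0,0],[0.018,0.072,-0.02,0,0,0,0],[0.018,0.072,-0.04,0,0,0,0]],
])

```text
t: 19.15
eef_pos: [515.5, 67.3, 130.3]
ee_rot: [[0.0, -1.0, 0.001], [0.0, 0.001, 1.0], [-1.0, -0.0, 0.0]]
contact_force: [0.3, 0.7, -1.4]
width: 2.0
```

Emit:
apply_moves([
  [[0,0,-0.01,0,0,0,0],[0,0,-0.02,0,0,0,0],[0,0,-0.02,0,0,0,0]],
])

```text
t: 19.45
eef_pos: [515.0, 66.7, 109.7]
ee_rot: [[-0.002, -1.0, 0.002], [-0.001, 0.003, 1.0], [-1.0, 0.002, -0.001]]
contact_force: [-0.3, -0.1, -2.0]
width: 1.8
```

```bash
python3 - <<'E'
from h import *
np.set_printoptions(precision=1,suppress=True)
st=look('wrist','w13.png');print(st['eef_pos'],st['width'],st['contact_force'])
p,w=darkdot('wrist',(174.5,247),14,st['eef_pos'][2]-46,st); print(p,w,w-st['eef_pos'])
E
```

```text
[515.   66.7 109.7] 1.7684460325463167 [-0.3 -0.1 -2. ]
[174.  246.9] [512.9  15.5  63.7] [ -2.1 -51.2 -46. ]
```

View pics/w13.png

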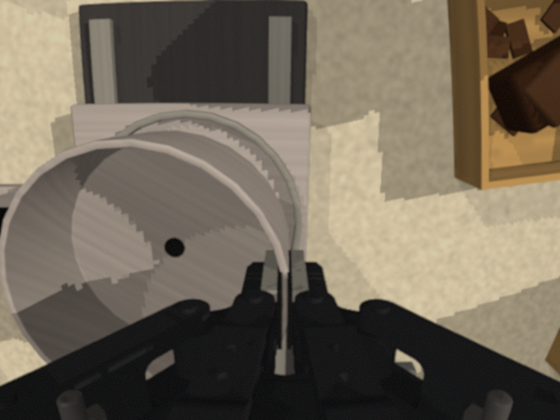

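Emit:
apply_moves([
  [[0.0012,0,-0.01,0,0,0,0],[0.0012,0,-0.02,0,0,0,0],[0.0012,0,-0.03,0,0,0,0],[0.0012,0,-0.036,0,0,0,0],[0.0012,0,-0.036,0,0,0,0]],
])

```text
t: 20.0
eef_pos: [516.3, 67.0, 73.6]
ee_rot: [[-0.002, -1.0, 0.002], [-0.001, 0.002, 1.0], [-1.0, 0.002, -0.001]]
contact_force: [0.4, 0.1, -1.8]
width: 1.9
```

Emit:
apply_moves([
  [[0,0,-0.001,0,0,0,0],[0,0,-0.002,0,0,0,0],[0,0,-0.003,0,0,0,0]],
])

```text
t: 20.3
eef_pos: [517.5, 67.4, 72.2]
ee_rot: [[0.001, -1.0, 0.002], [0.001, 0.002, 1.0], [-1.0, -0.001, 0.001]]
contact_force: [-0.1, 1.1, 1.2]
width: 1.9
```

Emit:
apply_moves([
  [[-0.001,0,-0.001,0,0,0,0],[-0.001,0,-0.002,0,0,0,0],[-0.001,0,-0.002,0,0,0,0]],
])

```text
t: 20.6
eef_pos: [517.2, 67.9, 70.8]
ee_rot: [[0.002, -1.0, 0.001], [0.001, 0.001, 1.0], [-1.0, -0.002, 0.001]]
contact_force: [1.7, 3.0, 7.2]
width: 2.1
```

Contact. I release and look.

Emit:
apply_moves([
  [[0,0,0,0,0,0,0.2],[0,0,0,0,0,0,0.4],[0,0,0,0,0,0,0.4],[0,0,0.03,0,0,0,0.4],[0,0,0.08,0,0,0,0.4]],
])

```text
t: 21.1
eef_pos: [513.6, 66.6, 147.9]
ee_rot: [[-0.007, -1.0, 0.002], [-0.003, 0.002, 1.0], [-1.0, 0.007, -0.003]]
contact_force: [1.6, 0.2, 0.0]
width: 34.1
```

Emit:
apply_moves([
  [[0,0.02,0.05,0,0,0,0.5],[0,0.05,0.09,0,0,0,0.5],[0,0.07,0.1,0,0,0,0.5],[0,0.07,0.1,0,0,0,0.5]],
])

```text
t: 21.5
eef_pos: [516.9, 141.1, 252.2]
ee_rot: [[0.004, -1.0, -0.003], [0.004, -0.003, 1.0], [-1.0, -0.004, 0.004]]
contact_force: [-0.0, 0.4, -0.2]
width: 42.4
```

```bash
python3 - <<'E'
from h import *
np.set_printoptions(precision=1,suppress=True)
st=look('wrist','w14.png');print(st['eef_pos'],st['width'],st['contact_force'])
look('top','t14.png',(240,140,460,250),3.6)
look('side','s14.png',(200,190,400,320),4)
E
```

```text
[516.9 141.1 252.2] 42.40099037095417 [-0.   0.4 -0.2]
```

View pics/w14.png

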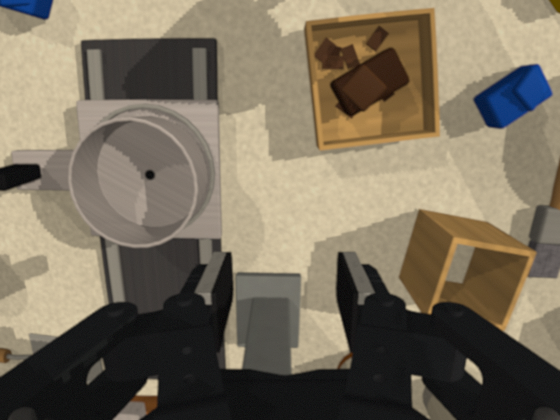

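View pics/s14.png

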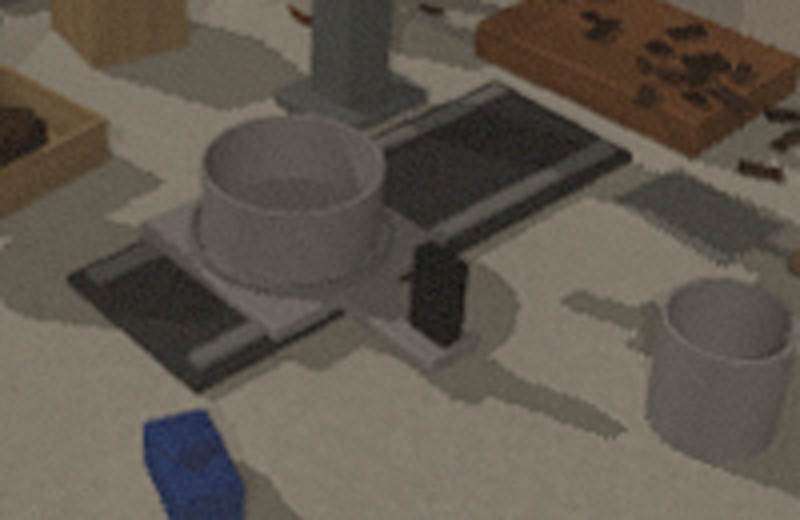

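View pics/t14.png

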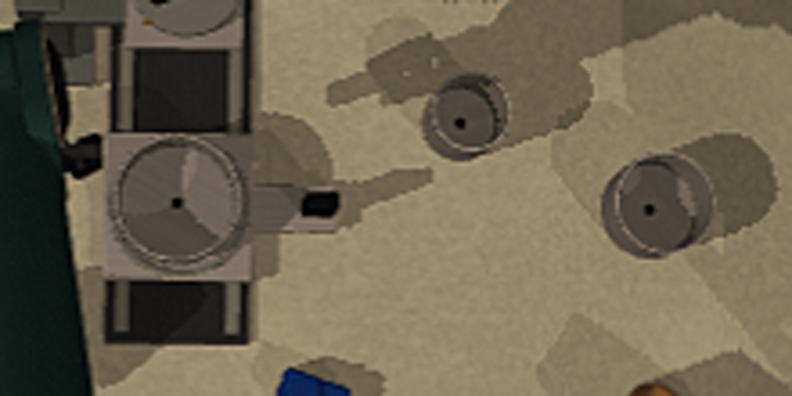

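```bash
python3 - <<'E'
from h import *
np.set_printoptions(precision=2,suppress=True)
print(proj('top',[[515.2,12.5,24]]))
for nm,p,z in [('a',(289,196),24),('c',(367,174),4),('b',(420,198),4)]:
    print(nm,*darkdot('top',p,3,z))
E
```

```text
[[289.5  196.64]]
a [288.71 195.94] [517.47  15.05  24.  ]
c [367.32 173.81] [ 593.86 -244.95    4.  ]
b [419.9  197.81] [ 514.15 -418.08    4.  ]
```

```bash
python3 - <<'E'
from h import *
np.set_printoptions(precision=2,suppress=True)
def cen(im,x,y,w):
    g=im.max(2).astype(float); s=g[y-w:y+w+1,x-w:x+w+1]; wt=np.clip(np.percentile(s,40)-15-s,0,None)
    yy,xx=np.mgrid[y-w:y+w+1,x-w:x+w+1]; return np.array([(xx*wt).sum(),(yy*wt).sum()])/wt.sum()
a=cen(cv2.imread('pics/t1.png'),367,223,9); p=(a+.5)/2.3-.5+[130,100]; print(p,onz('top',p,20))
a=cen(cv2.imread('pics/t14.png'),177,203,10); p=(a+.5)/3.6-.5+[240,140]; print(p,onz('top',p,24))
# handle check between: t1 vs t14
def hnd(f,x,y,w,s,o):
    im=cv2.imread(f); g=im.max(2); m=np.zeros_like(g); m[y-w:y+w,x-w:x+w]=(g[y-w:y+w,x-w:x+w]<45); q=np.argwhere(m)[:,::-1].mean(0); return (q+.5)/s-.5+o
print(hnd('pics/t1.png',457,222,20,2.3,[130,100]),hnd('pics/t14.png',321,204,30,3.6,[240,140]))
E
```

```text
[289.27 196.78] [[515.24  13.22  20.  ]]
[288.67 195.96] [[517.42  15.18  24.  ]]
[328.49 196.33] [328.47 196.3 ]
```

Shell a sits about 2 mm off-centre in x and y, so I pinch it and nudge it.

Emit:
apply_moves([
  [[0,-0.04,-0.03,0,0,0,0.4],[0,-0.073,-0.08,0,0,0,0.4],[0,-0.073,-0.12,0,0,0,0.4],[0,-0.073,-0.15,0,0,0,0.4],[0,-0.073,-0.165,0,0,0,0.4]],
])

```text
t: 22.15
eef_pos: [513.4, 61.7, 81.1]
ee_rot: [[-0.007, -1.0, 0.005], [-0.003, 0.005, 1.0], [-1.0, 0.007, -0.003]]
contact_force: [-0.1, 0.6, -0.3]
width: 34.1
```

Emit:
apply_moves([
  [[0,0,0,0,0,0,0.4],[0,0,0,0,0,0,0.4],[0,0,0,0,0,0,0.2],[0,0,0,0,0,0,0],[0,0,0,0,0,0,0]],
])

```text
t: 22.65
eef_pos: [517.0, 64.7, 86.3]
ee_rot: [[0.003, -1.0, 0.001], [0.001, 0.001, 1.0], [-1.0, -0.003, 0.001]]
contact_force: [-0.8, 0.5, 6.7]
width: 1.3
```

Emit:
apply_moves([
  [[0,0,0,0,0,0,0],[0,0,0,0,0,0,0]],
])

```text
t: 22.85
eef_pos: [517.0, 64.7, 86.3]
ee_rot: [[0.003, -1.0, 0.001], [0.001, 0.001, 1.0], [-1.0, -0.003, 0.001]]
contact_force: [-0.8, 0.9, 5.0]
width: 1.2
```

Emit:
apply_moves([
  [[-0.001,0.0005,0,0,0,0,0],[-0.002,0.001,0,0,0,0,0],[-0.002,0.001,0,0,0,0,0],[-0.002,0.001,0,0,0,0,0]],
])

```text
t: 23.25
eef_pos: [516.1, 64.9, 86.3]
ee_rot: [[0.005, -1.0, 0.002], [0.0, 0.002, 1.0], [-1.0, -0.005, 0.0]]
contact_force: [2.6, -1.4, 8.1]
width: 1.0
```

Emit:
apply_moves([
  [[0,0,0,0,0,0,0.2],[0,0,0,0,0,0,0.4],[0,0,0,0,0,0,0.4],[0,0,0.03,0,0,0,0.4],[0,0,0.08,0,0,0,0.4]],
])

```text
t: 23.75
eef_pos: [511.4, 64.9, 162.7]
ee_rot: [[-0.008, -1.0, 0.002], [-0.003, 0.002, 1.0], [-1.0, 0.008, -0.003]]
contact_force: [1.2, 0.6, 0.3]
width: 34.0
```

Emit:
apply_moves([
  [[0,0.02,0.05,0,0,0,0.5],[0,0.05,0.09,0,0,0,0.5],[0,0.09,0.13,0,0,0,0.5],[0,0.09,0.14,0,0,0,0.5]],
])

```text
t: 24.15
eef_pos: [514.2, 160.1, 307.9]
ee_rot: [[0.003, -1.0, -0.004], [0.004, -0.004, 1.0], [-1.0, -0.003, 0.004]]
contact_force: [-0.0, -0.8, -0.1]
width: 42.4
```

```bash
python3 - <<'E'
from h import *
np.set_printoptions(precision=2,suppress=True)
look('top','t15.png',(240,140,460,250),3.6)
for nm,p,z in [('a',(289,196),24),('c',(367,174),4),('b',(420,198),4)]:
    print(nm,*darkdot('top',p,3,z))
g=np.load('/tmp/top.npy').max(2); m=g[185:210,315:345]<45; print(np.argwhere(m)[:,::-1].mean(0)+[315,185])
E
```

```text
a [289.62 196.32] [516.24  12.1   24.  ]
c [367.31 173.81] [ 593.86 -244.91    4.  ]
b [419.9  197.81] [ 514.14 -418.1     4.  ]
[328.54 196.56]
```

View pics/t15.png

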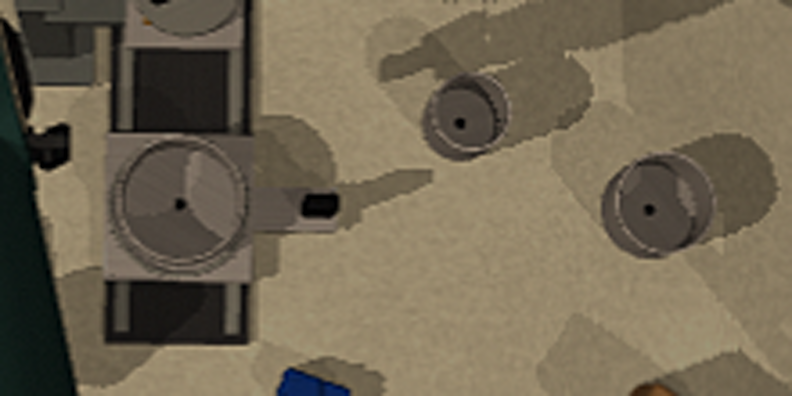

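Shell a is now within about 1 mm of the seat dot. Next is shell b.

Emit:
apply_moves([
  [[0,-0.05,0,0,0,0,0.5],[0,-0.1,0,0,0,0,0.5],[0,-0.15,0,0,0,0,0.5],[0,-0.2,0,0,0,0,0.5],[0,-0.25,0,0,0,0,0.5]],
])

```text
t: 24.7
eef_pos: [512.8, -97.1, 303.9]
ee_rot: [[-0.001, -1.0, 0.002], [0.0, 0.002, 1.0], [-1.0, 0.001, 0.0]]
contact_force: [1.6, -0.1, -0.5]
width: 42.9
```

Emit:
apply_moves([
  [[0,-0.05,0,0,0,0,0.5],[0,-0.1,0,0,0,0,0.5],[0,-0.15,0,0,0,0,0.5],[0,-0.2,-0.02,0,0,0,0.5],[0,-0.25,-0.05,0,0,0,0.5]],
])

```text
t: 25.2
eef_pos: [513.4, -337.3, 260.5]
ee_rot: [[0.001, -1.0, 0.003], [-0.001, 0.003, 1.0], [-1.0, -0.001, -0.001]]
contact_force: [1.3, 0.7, -0.4]
width: 42.7
```

Emit:
apply_moves([
  [[0,-0.035,-0.05,0,0,0,0.5],[0,-0.035,-0.1,0,0,0,0.5],[0,-0.035,-0.12,0,0,0,0.5],[0,-0.035,-0.12,0,0,0,0.5],[0,-0.035,-0.12,0,0,0,0.5]],
])

```text
t: 25.7
eef_pos: [513.4, -369.7, 140.7]
ee_rot: [[-0.001, -1.0, 0.003], [0.0, 0.003, 1.0], [-1.0, 0.001, 0.0]]
contact_force: [0.2, -0.1, 0.3]
width: 42.8
```

```bash
python3 - <<'E'
from h import *
np.set_printoptions(precision=1,suppress=True)
st=look('wrist','w16.png');print(st['eef_pos'],st['width'],np.round(st['ee_rot'],3).tolist(),proj('wrist',[[514.1,-418.1,4],[514.1,-373.6,60]],st))
E
```

```text
[ 513.4 -369.7  140.7] 42.776309235253464 [[-0.001, -1.0, 0.003], [0.0, 0.003, 1.0], [-1.0, 0.001, 0.0]] [[214.1 202.9]
 [275.5 228.7]]
```

View pics/w16.png

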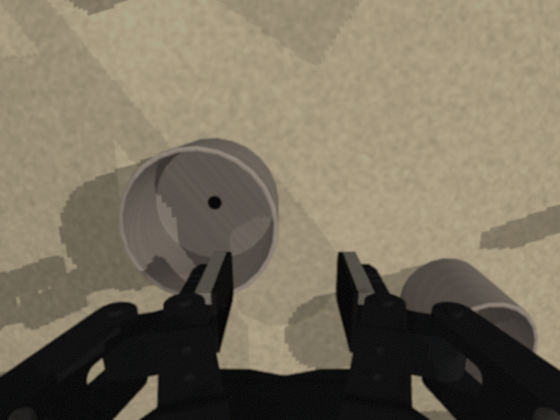

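Emit:
apply_moves([
  [[0.0005,-0.005,-0.03,0,0,0,0.5],[0.0005,-0.005,-0.06,0,0,0,0.5],[0.0005,-0.005,-0.072,0,0,0,0.5],[0.0005,-0.005,-0.072,0,0,0,0.5],[0.0005,-0.005,-0.072,0,0,0,0.2]],
])

```text
t: 26.25
eef_pos: [515.5, -375.0, 70.8]
ee_rot: [[0.002, -1.0, 0.002], [-0.001, 0.002, 1.0], [-1.0, -0.002, -0.001]]
contact_force: [0.1, 0.2, 0.6]
width: 29.2
```

Emit:
apply_moves([
  [[0,0,0,0,0,0,0],[0,0,0,0,0,0,0],[0,0,0,0,0,0,0],[0,0,0,0,0,0,0]],
])

```text
t: 26.65
eef_pos: [515.5, -375.2, 70.8]
ee_rot: [[0.003, -1.0, 0.002], [-0.001, 0.002, 1.0], [-1.0, -0.003, -0.001]]
contact_force: [-0.2, 1.2, 6.7]
width: 2.7
```

Emit:
apply_moves([
  [[0,0,0.01,0,0,0,0],[0,0,0.03,0,0,0,0],[0,0,0.06,0,0,0,0],[0,0,0.1,0,0,0,0],[0,0,0.11,0,0,0,0]],
])

```text
t: 27.15
eef_pos: [515.9, -376.0, 183.7]
ee_rot: [[0.006, -1.0, 0.002], [-0.004, 0.002, 1.0], [-1.0, -0.006, -0.003]]
contact_force: [-0.1, -0.7, -0.1]
width: 2.9
```

```bash
python3 - <<'E'
from h import *
np.set_printoptions(precision=1,suppress=True)
st=look('wrist','w17.png');print(st['eef_pos'],st['width'],st['contact_force'])
look('side','s17.png',(330,180,530,370),3)
E
```

```text
[ 515.9 -376.   183.7] 2.883746101074388 [-0.1 -0.7 -0.1]
```

View pics/w17.png

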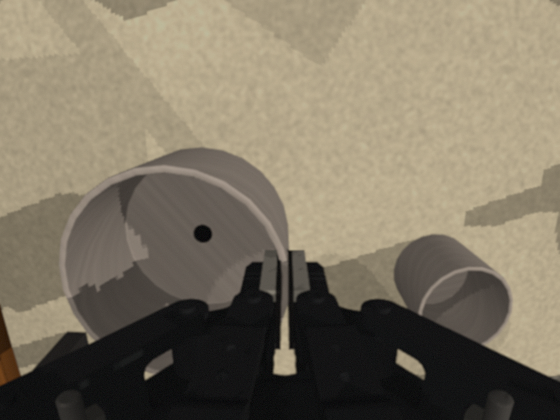

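View pics/s17.png

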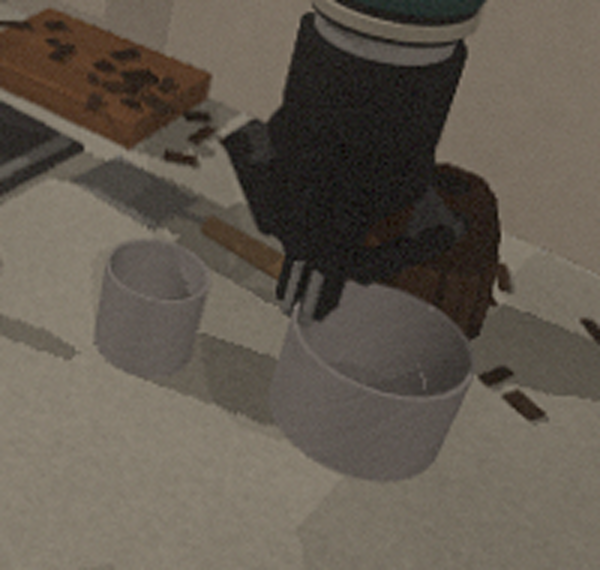

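```bash
python3 - <<'E'
from h import *
np.set_printoptions(precision=1,suppress=True)
st=r.state(); p,w=darkdot('wrist',(202.5,233),13,st['eef_pos'][2]-66.8,st); print(p,w-st['eef_pos'])
# silhouette: rim pts predicted level vs image
T=st['eef_pos']; t=np.linspace(0,2*np.pi,8,endpoint=False)
C=np.array([T[0]-1,T[1]-44.5,T[2]-10.8]); P=C+np.c_[46*np.cos(t),46*np.sin(t),0*t]
print('side rim pred',((proj('side',P)-[330,180])*3).round(0).tolist())
for a in (0,5,10,15):
    R=cv2.Rodrigues(np.array([np.radians(a),0,0]))[0]
    Q=(P-C-[0,44.5,-8])@R.T+C+[0,44.5,-8]; q=(proj('side',Q)-[330,180])*3
    d=R@np.array([0,-44.5,-48])+[T[0]-1,T[1],T[2]-18.8]; f=(proj('wrist',d,st))
    print(a,'rim bbox',q.min(0).round(),q.max(0).round(),'dot',f)
E
```

```text
[202.4 233.2] [ -1.2 -42.1 -66.8]
side rim pred [[418.0, 302.0], [351.0, 283.0], [299.0, 296.0], [291.0, 335.0], [336.0, 380.0], [410.0, 403.0], [465.0, 387.0], [466.0, 343.0]]
0 rim bbox [291. 283.] [466. 403.] dot [[197.8 233.5]]
5 rim bbox [292. 285.] [463. 413.] dot [[207.4 231.2]]
10 rim bbox [292. 287.] [459. 423.] dot [[217.1 229.1]]
15 rim bbox [292. 289.] [453. 432.] dot [[227.  227.4]]
```

Shell b hangs level. I carry it over shell a.

Emit:
apply_moves([
  [[0,0.04,0,0,0,0,0],[0,0.09,0,0,0,0,0],[0,0.14,0,0,0,0,0],[0,0.19,0,0,0,0,0],[0,0.24,0,0,0,0,0]],
])

```text
t: 27.75
eef_pos: [513.1, -131.9, 177.3]
ee_rot: [[-0.003, -1.0, 0.002], [0.001, 0.002, 1.0], [-1.0, 0.003, 0.001]]
contact_force: [0.4, 0.4, -1.6]
width: 2.7
```

Emit:
apply_moves([
  [[0,0.05,0,0,0,0,0],[0,0.1,0,0,0,0,0],[0,0.15,0,0,0,0,0],[0,0.18,0,0,0,0,0],[0,0.191,0,0,0,0,0]],
])

```text
t: 28.25
eef_pos: [513.1, 61.0, 177.3]
ee_rot: [[-0.003, -1.0, -0.004], [0.0, -0.004, 1.0], [-1.0, 0.003, 0.0]]
contact_force: [-1.3, 0.3, -1.1]
width: 2.6
```

Emit:
apply_moves([
  [[0,0,0,0,0,0,0],[0,0,-0.015,0,0,0,0],[0,0,-0.03,0,0,0,0],[0,0,-0.03,0,0,0,0]],
])

```text
t: 28.65
eef_pos: [512.6, 54.6, 146.1]
ee_rot: [[-0.005, -1.0, 0.005], [-0.002, 0.005, 1.0], [-1.0, 0.005, -0.002]]
contact_force: [-0.2, 0.4, -1.0]
width: 2.5
```

```bash
python3 - <<'E'
from h import *
np.set_printoptions(precision=1,suppress=True)
st=look('wrist','w18.png');print(st['eef_pos'],st['width'],st['contact_force'])
p,w=darkdot('wrist',(202.5,233),13,st['eef_pos'][2]-66.8,st); print(p,w-st['eef_pos'])
E
```

```text
[512.6  54.6 146.1] 2.5449628519044682 [-0.2  0.4 -1. ]
[202.9 232.9] [ -2.  -41.8 -66.8]
```

View pics/w18.png

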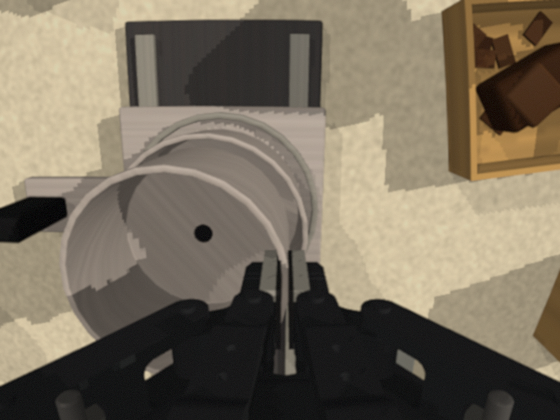

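Emit:
apply_moves([
  [[0.0035,0.0005,-0.008,0,0,0,0],[0.0035,0.0005,-0.016,0,0,0,0],[0.0035,0.0005,-0.024,0,0,0,0],[0.0035,0.0005,-0.032,0,0,0,0],[0.0035,0.0005,-0.032,0,0,0,0]],
])

```text
t: 29.2
eef_pos: [517.2, 57.0, 115.7]
ee_rot: [[-0.002, -1.0, 0.002], [-0.001, 0.002, 1.0], [-1.0, 0.002, -0.001]]
contact_force: [0.5, 0.2, -1.9]
width: 2.8
```

Emit:
apply_moves([
  [[0,0,-0.003,0,0,0,0],[0,0,-0.006,0,0,0,0],[0,0,-0.009,0,0,0,0],[0,0,-0.011,0,0,0,0],[0,0,-0.011,0,0,0,0]],
])

```text
t: 29.7
eef_pos: [517.9, 57.1, 105.7]
ee_rot: [[-0.0, -1.0, 0.002], [-0.0, 0.002, 1.0], [-1.0, 0.0, -0.0]]
contact_force: [-0.5, -0.5, -1.3]
width: 2.5
```

Emit:
apply_moves([
  [[-0.0015,-0.002,0,0,0,0,0],[-0.0015,-0.002,-0.002,0,0,0,0],[-0.0015,-0.002,-0.0035,0,0,0,0],[-0.0015,-0.002,-0.0035,0,0,0,0]],
])

```text
t: 30.1
eef_pos: [516.4, 55.1, 102.2]
ee_rot: [[-0.0, -1.0, 0.002], [0.0, 0.002, 1.0], [-1.0, 0.0, 0.0]]
contact_force: [-0.2, 0.6, -1.5]
width: 2.2
```

```bash
python3 - <<'E'
from h import *
np.set_printoptions(precision=1,suppress=True)
look('side','s19.png',(220,170,360,290),5)
E
```

```text
(no output)
```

View pics/s19.png

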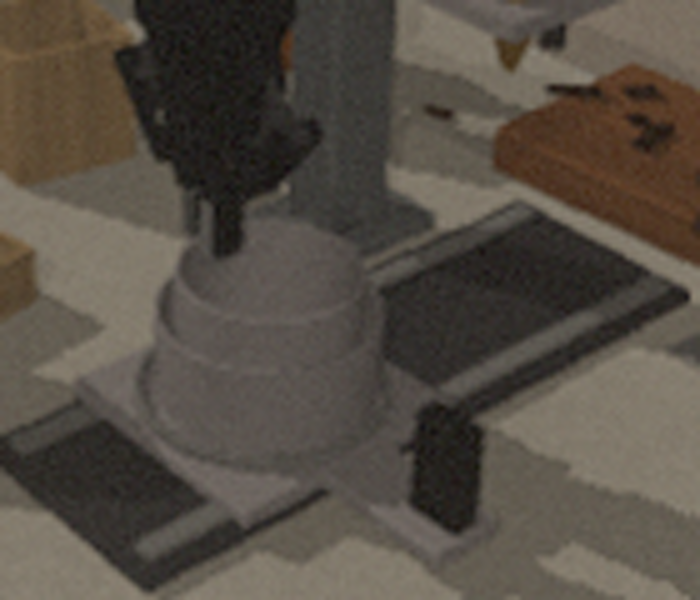

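Emit:
apply_moves([
  [[0,0,-0.001,0,0,0,0],[0,0,-0.002,0,0,0,0],[0,0,-0.002,0,0,0,0]],
])

```text
t: 30.45
eef_pos: [516.5, 55.1, 100.3]
ee_rot: [[-0.0, -1.0, 0.002], [-0.0, 0.002, 1.0], [-1.0, 0.0, -0.0]]
contact_force: [-0.3, 0.6, -0.6]
width: 2.8
```

Emit:
apply_moves([
  [[0,0,-0.001,0,0,0,0],[0,0,-0.002,0,0,0,0],[0,0,-0.002,0,0,0,0]],
])

```text
t: 30.75
eef_pos: [516.5, 55.1, 98.2]
ee_rot: [[-0.0, -1.0, 0.002], [-0.0, 0.002, 1.0], [-1.0, 0.0, -0.0]]
contact_force: [0.3, -0.7, -2.3]
width: 2.8
```

Emit:
apply_moves([
  [[0,0,-0.001,0,0,0,0],[0,0,-0.002,0,0,0,0],[0,0,-0.002,0,0,0,0]],
])

```text
t: 31.05
eef_pos: [516.5, 55.1, 96.2]
ee_rot: [[-0.0, -1.0, 0.002], [-0.0, 0.002, 1.0], [-1.0, 0.0, -0.0]]
contact_force: [0.3, 0.4, -1.4]
width: 2.3
```

Emit:
apply_moves([
  [[0,0,-0.001,0,0,0,0],[0,0,-0.0015,0,0,0,0],[0,0,-0.0015,0,0,0,0]],
])

```text
t: 31.35
eef_pos: [516.7, 55.2, 95.2]
ee_rot: [[0.0, -1.0, 0.002], [0.0, 0.002, 1.0], [-1.0, -0.0, 0.0]]
contact_force: [-0.6, 1.1, 2.5]
width: 2.6
```

Emit:
apply_moves([
  [[0,0,0,0,0,0,0.07],[0,0,0,0,0,0,0.07],[0,0,0.004,0,0,0,0.07],[0,0,0.01,0,0,0,0.08],[0,0,0.03,0,0,0,0.15]],
])

```text
t: 31.85
eef_pos: [515.4, 55.2, 124.2]
ee_rot: [[-0.003, -1.0, 0.002], [-0.001, 0.002, 1.0], [-1.0, 0.003, -0.001]]
contact_force: [0.3, 0.3, 0.9]
width: 13.2
```

Emit:
apply_moves([
  [[0,0,0.05,0,0,0,0.3],[0,0,0.1,0,0,0,0.5],[0,0.03,0.14,0,0,0,0.5],[0,0.07,0.16,0,0,0,0.5],[0,0.1,0.18,0,0,0,0.5]],
])

```text
t: 32.35
eef_pos: [516.5, 157.5, 307.1]
ee_rot: [[0.002, -1.0, 0.001], [0.002, 0.001, 1.0], [-1.0, -0.002, 0.002]]
contact_force: [-0.1, 0.2, -0.7]
width: 42.2
```

```bash
python3 - <<'E'
from h import *
np.set_printoptions(precision=2,suppress=True)
look('top','t20.png',(240,140,460,250),3.6)
for nm,p,z in [('b',(289,196),28),('c',(367,174),4)]:
    print(nm,*darkdot('top',p,3,z))
g=np.load('/tmp/top.npy').max(2); m=g[185:210,315:345]<45; print(np.argwhere(m)[:,::-1].mean(0)+[315,185])
look('side','s20.png',(220,170,360,290),5)
E
```

```text
b [289.62 195.93] [516.98  12.15  28.  ]
c [367.32 173.81] [ 593.88 -244.94    4.  ]
[328.54 196.56]
```

View pics/t20.png

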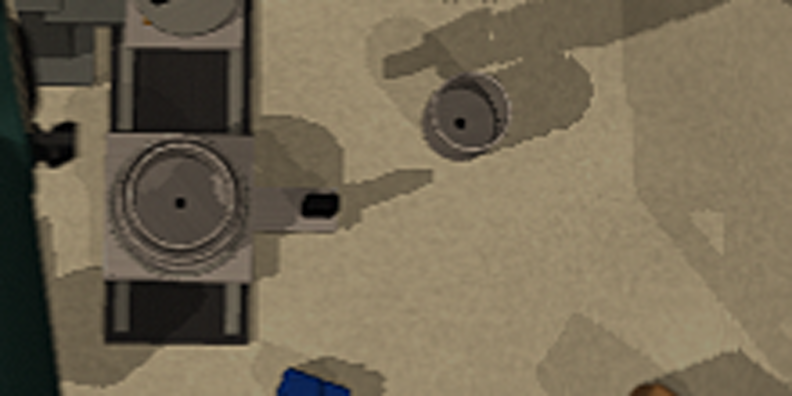

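View pics/s20.png

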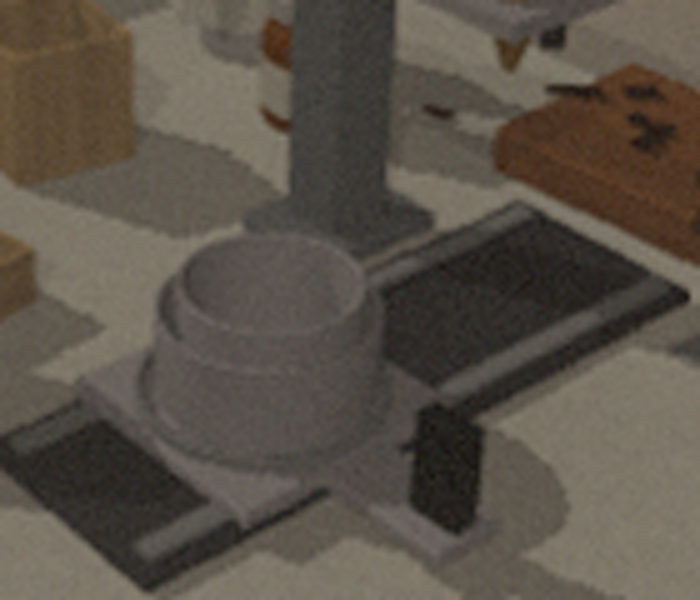

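Shell b is nested, level and about 2 mm from the seat axis. Now shell c, still at its place.

Emit:
apply_moves([
  [[0,-0.05,0,0,0,0,0.45],[0,-0.1,0,0,0,0,0.45],[0,-0.15,0,0,0,0,0.45],[0,-0.2,0,0,0,0,0.45],[0.01,-0.248,0,0,0,0,0.45]],
])

```text
t: 32.95
eef_pos: [525.1, -95.5, 305.0]
ee_rot: [[-0.0, -1.0, 0.003], [0.001, 0.003, 1.0], [-1.0, 0.0, 0.001]]
contact_force: [0.5, 0.6, 0.1]
width: 38.4
```

Emit:
apply_moves([
  [[0.03,-0.04,0,0,0,0,0.45],[0.06,-0.08,-0.02,0,0,0,0.45],[0.068,-0.12,-0.05,0,0,0,0.45],[0.068,-0.122,-0.1,0,0,0,0.45],[0.068,-0.122,-0.14,0,0,0,0.45]],
])

```text
t: 33.45
eef_pos: [593.2, -218.1, 162.8]
ee_rot: [[-0.001, -1.0, 0.006], [-0.002, 0.006, 1.0], [-1.0, 0.001, -0.002]]
contact_force: [0.5, 1.1, -0.3]
width: 38.3
```

Emit:
apply_moves([
  [[0,0,0,0,0,0,0.45],[0,0,0,0,0,0,0.45]],
])

```text
t: 33.65
eef_pos: [594.3, -215.5, 165.3]
ee_rot: [[-0.001, -1.0, 0.003], [-0.001, 0.003, 1.0], [-1.0, 0.001, -0.001]]
contact_force: [1.0, 0.0, 1.5]
width: 38.4
```

```bash
python3 - <<'E'
from h import *
np.set_printoptions(precision=1,suppress=True)
st=look('wrist','w21.png');print(st['eef_pos'],st['width'],np.round(st['ee_rot'],3).tolist(),proj('wrist',[[593.9,-244.9,4],[593.9,-210.4,70]],st))
E
```

```text
[ 594.3 -215.5  165.3] 38.425623525675874 [[-0.001, -1.0, 0.003], [-0.001, 0.003, 1.0], [-1.0, 0.001, -0.001]] [[244.5 193.1]
 [291.1 218.9]]
```

View pics/w21.png

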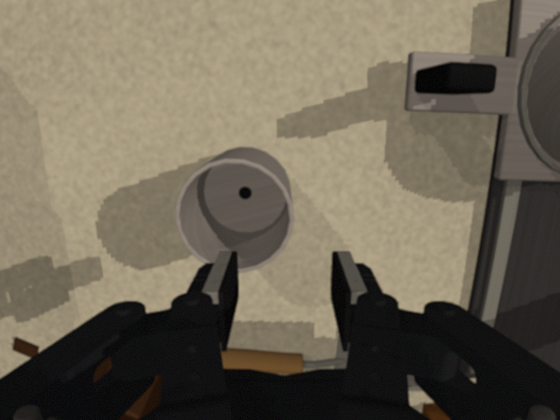

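Emit:
apply_moves([
  [[-0.0005,0.004,-0.03,0,0,0,0.45],[-0.0005,0.004,-0.06,0,0,0,0.45],[-0.0005,0.004,-0.084,0,0,0,0.45],[-0.0005,0.004,-0.084,0,0,0,0.45],[-0.0005,0.004,-0.084,0,0,0,0.2]],
])

```text
t: 34.2
eef_pos: [595.6, -211.3, 83.5]
ee_rot: [[0.004, -1.0, 0.001], [-0.001, 0.001, 1.0], [-1.0, -0.004, -0.001]]
contact_force: [0.2, -0.1, 0.6]
width: 25.0
```

Emit:
apply_moves([
  [[0,0,0,0,0,0,0],[0,0,0,0,0,0,0],[0,0,0,0,0,0,0],[0,0,0,0,0,0,0]],
])

```text
t: 34.6
eef_pos: [595.6, -211.8, 83.7]
ee_rot: [[0.004, -1.0, 0.002], [-0.001, 0.002, 1.0], [-1.0, -0.004, -0.001]]
contact_force: [-1.1, -0.4, 7.3]
width: 2.4
```

Emit:
apply_moves([
  [[0,0,0.01,0,0,0,0],[0,0,0.03,0,0,0,0],[0,0,0.07,0,0,0,0],[0,0,0.11,0,0,0,0],[0,0,0.13,0,0,0,0]],
])

```text
t: 35.1
eef_pos: [595.3, -211.9, 215.6]
ee_rot: [[0.006, -1.0, 0.002], [-0.001, 0.002, 1.0], [-1.0, -0.006, -0.001]]
contact_force: [0.2, 0.1, -1.0]
width: 2.6
```

```bash
python3 - <<'E'
from h import *
np.set_printoptions(precision=1,suppress=True)
st=look('wrist','w22.png');print(st['eef_pos'],st['width'],st['contact_force'])
look('side','s22.png',(300,130,450,310),3.3)
E
```

```text
[ 595.3 -211.9  215.6] 2.6026124661865064 [ 0.2  0.1 -1. ]
```

View pics/w22.png

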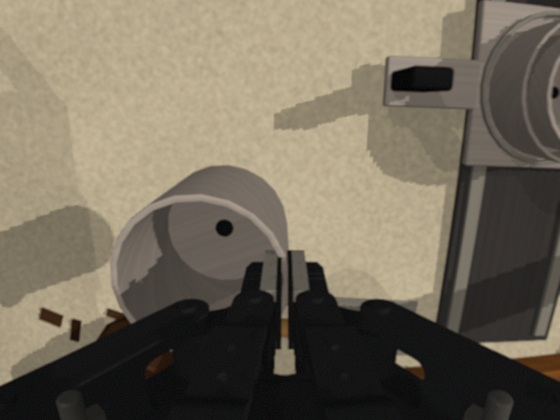

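View pics/s22.png

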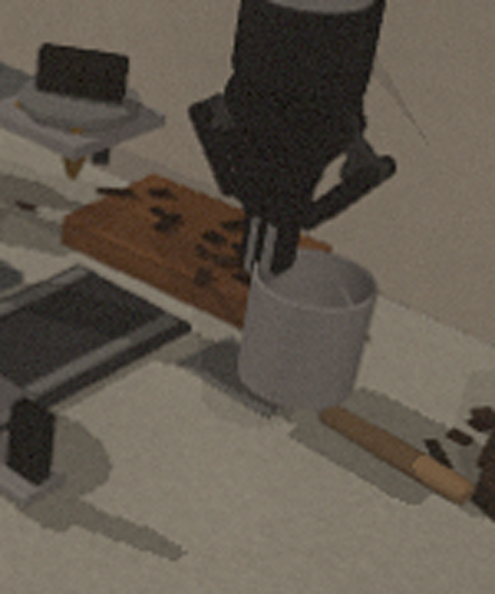

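```bash
python3 - <<'E'
from h import *
np.set_printoptions(precision=1,suppress=True)
st=r.state(); p,w=darkdot('wrist',(224,228),13,st['eef_pos'][2]-79.7,st); print(p,w-st['eef_pos'])
E
```

```text
[223.9 227.6] [  0.4 -32.7 -79.7]
```

Emit:
apply_moves([
  [[-0.02,0.035,0,0,0,0,0],[-0.04,0.08,0,0,0,0,0],[-0.06,0.125,0,0,0,0,0],[-0.075,0.17,0,0,0,0,0],[-0.079,0.215,0,0,0,0,0]],
])

```text
t: 35.7
eef_pos: [512.4, 5.7, 210.2]
ee_rot: [[-0.003, -1.0, 0.003], [0.001, 0.003, 1.0], [-1.0, 0.003, 0.001]]
contact_force: [0.8, 1.0, -0.8]
width: 2.3
```

Emit:
apply_moves([
  [[0,0.03,0,0,0,0,0],[0,0.042,0,0,0,0,0],[0,0.042,0,0,0,0,0],[0,0.042,-0.01,0,0,0,0],[0,0.042,-0.01,0,0,0,0]],
])

```text
t: 36.2
eef_pos: [514.1, 44.0, 199.5]
ee_rot: [[-0.002, -1.0, 0.005], [-0.001, 0.005, 1.0], [-1.0, 0.002, -0.001]]
contact_force: [-0.7, -0.7, -1.0]
width: 2.4
```

Emit:
apply_moves([
  [[0.0005,0.001,-0.01,0,0,0,0],[0.0005,0.001,-0.018,0,0,0,0],[0.0005,0.001,-0.022,0,0,0,0],[0.0005,0.001,-0.022,0,0,0,0]],
])

```text
t: 36.6
eef_pos: [515.1, 46.7, 178.0]
ee_rot: [[-0.002, -1.0, 0.003], [-0.001, 0.003, 1.0], [-1.0, 0.002, -0.001]]
contact_force: [-0.6, -0.1, -0.9]
width: 2.5
```

```bash
python3 - <<'E'
from h import *
np.set_printoptions(precision=1,suppress=True)
st=look('wrist','w23.png');print(st['eef_pos'],st['width'],st['contact_force'])
p,w=darkdot('wrist',(224,228),13,st['eef_pos'][2]-79.7,st); print(p,w-st['eef_pos'],w)
look('side','s23.png',(220,140,360,290),4); look('top','t23.png',(240,140,360,250),5)
E
```

```text
[515.1  46.7 178. ] 2.544017258684969 [-0.6 -0.1 -0.9]
[224.3 227.5] [ -0.3 -32.5 -79.7] [514.7  14.2  98.3]
```

View pics/w23.png

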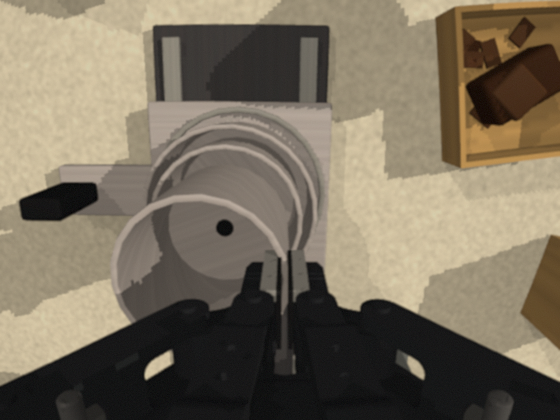

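View pics/s23.png

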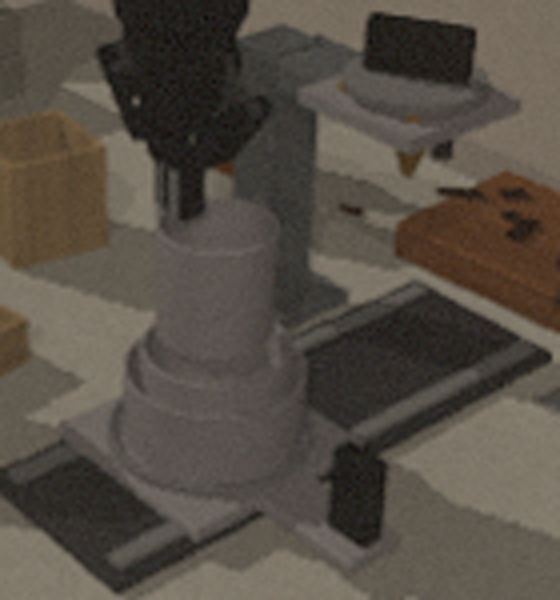

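Emit:
apply_moves([
  [[0,-0.0015,-0.012,0,0,0,0],[0,-0.0015,-0.024,0,0,0,0],[0,-0.0015,-0.036,0,0,0,0],[0,-0.0015,-0.046,0,0,0,0],[0,-0.0015,-0.046,0,0,0,0]],
])

```text
t: 37.25
eef_pos: [514.4, 45.4, 131.0]
ee_rot: [[-0.003, -1.0, 0.002], [-0.001, 0.002, 1.0], [-1.0, 0.003, -0.001]]
contact_force: [-0.2, -0.3, -2.1]
width: 2.1
```

Emit:
apply_moves([
  [[0,0,-0.004,0,0,0,0],[0,0,-0.008,0,0,0,0],[0,0,-0.012,0,0,0,0],[0,0,-0.015,0,0,0,0],[0,0,-0.015,0,0,0,0]],
])

```text
t: 37.75
eef_pos: [515.3, 45.6, 117.6]
ee_rot: [[-0.0, -1.0, 0.002], [-0.0, 0.002, 1.0], [-1.0, 0.0, -0.0]]
contact_force: [-0.1, 0.2, -0.8]
width: 2.1
```

Emit:
apply_moves([
  [[0,0,-0.001,0,0,0,0],[0,0,-0.002,0,0,0,0],[0,0,-0.003,0,0,0,0],[0,0,-0.004,0,0,0,0],[0,0,-0.004,0,0,0,0]],
])

```text
t: 38.25
eef_pos: [515.5, 45.6, 113.8]
ee_rot: [[-0.0, -1.0, 0.002], [-0.0, 0.002, 1.0], [-1.0, 0.0, -0.0]]
contact_force: [0.9, -0.3, -1.7]
width: 1.9
```

Emit:
apply_moves([
  [[0,0,-0.001,0,0,0,0],[0,0,-0.0015,0,0,0,0],[0,0,-0.0015,0,0,0,0]],
])

```text
t: 38.55
eef_pos: [515.5, 45.6, 112.3]
ee_rot: [[-0.0, -1.0, 0.002], [-0.0, 0.002, 1.0], [-1.0, 0.0, -0.0]]
contact_force: [0.6, 0.8, -0.7]
width: 2.0
```

Emit:
apply_moves([
  [[0,0,-0.0007,0,0,0,0],[0,0,-0.0015,0,0,0,0],[0,0,-0.0015,0,0,0,0]],
])

```text
t: 38.85
eef_pos: [515.9, 45.9, 111.7]
ee_rot: [[0.0, -1.0, 0.002], [0.001, 0.002, 1.0], [-1.0, -0.0, 0.001]]
contact_force: [-1.0, 0.4, 6.7]
width: 1.8
```

Contact at the expected height. I release and check.

Emit:
apply_moves([
  [[0,0,0,0,0,0,0.07],[0,0,0,0,0,0,0.07],[0,0,0.004,0,0,0,0.07],[0,0,0.01,0,0,0,0.08],[0,0,0.03,0,0,0,0.15]],
])

```text
t: 39.35
eef_pos: [514.5, 45.4, 140.3]
ee_rot: [[-0.003, -1.0, 0.002], [-0.001, 0.002, 1.0], [-1.0, 0.003, -0.001]]
contact_force: [-0.1, 0.6, 1.4]
width: 13.1
```

Emit:
apply_moves([
  [[0,0,0.05,0,0,0,0.3],[0,0,0.1,0,0,0,0.5],[0,0.03,0.14,0,0,0,0.5],[0,0.07,0.16,0,0,0,0.5],[0,0.11,0.18,0,0,0,0.5]],
])

```text
t: 39.85
eef_pos: [515.7, 156.3, 323.3]
ee_rot: [[0.002, -1.0, 0.004], [0.002, 0.004, 1.0], [-1.0, -0.002, 0.002]]
contact_force: [0.8, 0.6, 0.5]
width: 42.9
```

```bash
python3 - <<'E'
from h import *
np.set_printoptions(precision=2,suppress=True)
look('top','t24.png',(240,140,360,250),5)
print('c',*darkdot('top',(289,196),3,32))
look('side','s24.png',(220,160,360,290),4.5)
E
```

```text
c [289.46 195.91] [516.55  12.73  32.  ]
```

View pics/t24.png

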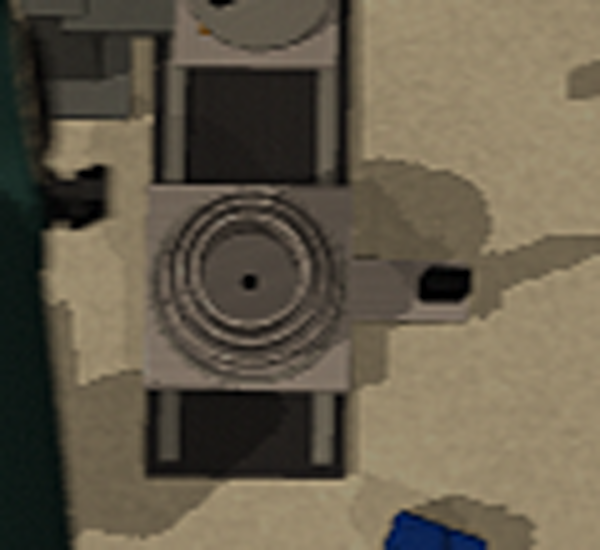

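View pics/s24.png

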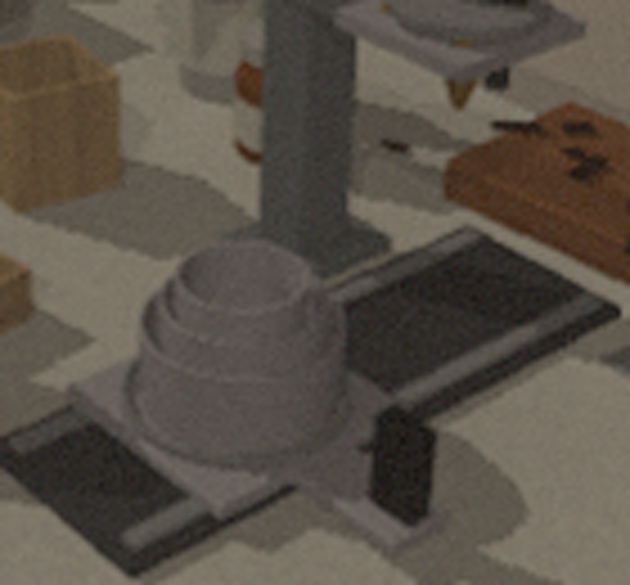

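All three shells are nested with dots within about 1 mm of each other. Now the handle. I keep the jaw along y and grip its 30 mm side.

Emit:
apply_moves([
  [[0,-0.05,0,0,0,0,0.65],[0,-0.1,0,0,0,0,0.65],[0,-0.15,0,0,0,0,0.65],[0,-0.2,0,0,0,0,0.65],[0,-0.245,-0.03,0,0,0,0.65]],
])

```text
t: 40.45
eef_pos: [516.8, -89.9, 295.9]
ee_rot: [[0.007, -1.0, 0.004], [0.001, 0.004, 1.0], [-1.0, -0.007, 0.001]]
contact_force: [0.5, -0.2, 0.2]
width: 55.7
```

Emit:
apply_moves([
  [[-0.003,-0.022,-0.03,0,0,0,0.65],[-0.003,-0.022,-0.07,0,0,0,0.65],[-0.003,-0.022,-0.1,0,0,0,0.65],[-0.003,-0.022,-0.1,0,0,0,0.65],[-0.003,-0.022,-0.1,0,0,0,0.65]],
])

```text
t: 40.95
eef_pos: [512.5, -108.8, 193.7]
ee_rot: [[-0.0, -1.0, 0.003], [-0.001, 0.003, 1.0], [-1.0, 0.0, -0.001]]
contact_force: [0.9, 0.1, 0.1]
width: 55.4
```

```bash
python3 - <<'E'
from h import *
np.set_printoptions(precision=1,suppress=True)
st=look('wrist','w25.png');print(st['eef_pos'],st['width'],st['joints'],proj('wrist',[[512.5,-114,75]],st))
E
```

```text
[ 512.5 -108.8  193.7] 55.38640358276271 [-30.2  24.4  48.3 115.  -23.4  50.6 120.7] [[274.8 208.7]]
```

View pics/w25.png

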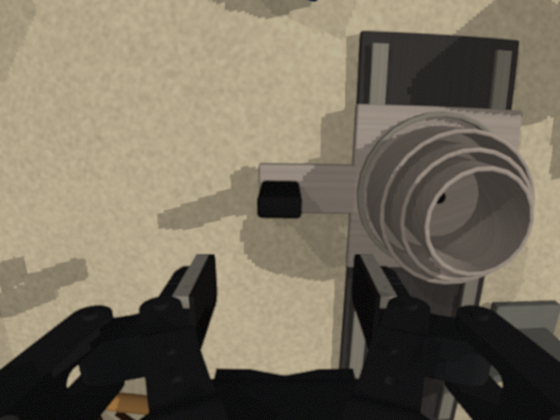

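Emit:
apply_moves([
  [[0,-0.005,-0.04,0,0,0,0.65],[0,-0.005,-0.08,0,0,0,0.65],[0,-0.005,-0.115,0,0,0,0.65],[0,-0.005,-0.124,0,0,0,0.65],[0,-0.005,-0.124,0,0,0,0.65]],
])

```text
t: 41.5
eef_pos: [513.1, -113.1, 69.8]
ee_rot: [[0.0, -1.0, 0.002], [-0.0, 0.002, 1.0], [-1.0, -0.0, -0.0]]
contact_force: [0.5, -0.6, 0.7]
width: 55.7
```

Emit:
apply_moves([
  [[0,0,0,0,0,0,0.45],[0,0,0,0,0,0,0.35],[0,0,0,0,0,0,0.3],[0,0,0,0,0,0,0.3],[0,0,0,0,0,0,0.3]],
])

```text
t: 42.0
eef_pos: [514.3, -112.5, 71.5]
ee_rot: [[0.004, -1.0, 0.002], [0.001, 0.002, 1.0], [-1.0, -0.004, 0.001]]
contact_force: [-1.2, 2.4, 7.3]
width: 29.3
```

```bash
python3 - <<'E'
from h import *
np.set_printoptions(precision=2,suppress=True)
st=r.state(); print(st['eef_pos'],st['width'],st['contact_force'],st['joints'])
look('top','t26.png'); print(darkdot('top',(289,196),3,32))
E
```

```text
[ 514.33 -112.45   71.5 ] 29.28400071994249 [-1.18  2.39  7.33] [-21.04  35.54  38.07 118.02 -35.81  38.04 130.88]
(array([287.19, 197.72]), array([510.67,  20.05,  32.  ]))
```

Emit:
apply_moves([
  [[0.003,0,0,0,0,0,0.25],[0.008,0,0,0,0,0,0.25],[0.015,0,0,0,0,0,0.25],[0.023,-0.0005,0,0,0,0,0.25],[0.031,-0.0005,0,0,0,0,0.25]],
])

```text
t: 42.55
eef_pos: [544.6, -113.0, 71.5]
ee_rot: [[0.002, -1.0, 0.002], [0.002, 0.002, 1.0], [-1.0, -0.002, 0.002]]
contact_force: [-4.1, 1.9, 8.5]
width: 29.3
```

Emit:
apply_moves([
  [[0.008,0,0,0,0,0,0.25],[0.017,0,0,0,0,0,0.25],[0.026,-0.0005,0,0,0,0,0.25],[0.035,-0.0005,0,0,0,0,0.25],[0.044,-0.001,0,0,0,0,0.25]],
])

```text
t: 43.05
eef_pos: [588.5, -113.7, 71.5]
ee_rot: [[0.002, -1.0, 0.002], [0.002, 0.002, 1.0], [-1.0, -0.002, 0.002]]
contact_force: [-4.2, 3.9, 8.7]
width: 29.0
```

Emit:
apply_moves([
  [[0.009,0,0,0,0,0,0.25],[0.018,0,0,0,0,0,0.25],[0.027,-0.0005,0,0,0,0,0.25],[0.036,-0.0005,0,0,0,0,0.25],[0.044,-0.001,0,0,0,0,0.25]],
])

```text
t: 43.55
eef_pos: [632.5, -114.5, 71.6]
ee_rot: [[0.002, -1.0, 0.002], [0.002, 0.002, 1.0], [-1.0, -0.002, 0.002]]
contact_force: [-3.6, 3.0, 7.0]
width: 29.2
```

Emit:
apply_moves([
  [[0.008,0,0,0,0,0,0.25],[0.016,0,0,0,0,0,0.25],[0.023,-0.0005,0,0,0,0,0.25],[0.029,-0.0005,0,0,0,0,0.25],[0.033,-0.001,0,0,0,0,0.25]],
])

```text
t: 44.05
eef_pos: [665.6, -115.1, 71.6]
ee_rot: [[0.002, -1.0, 0.001], [0.002, 0.001, 1.0], [-1.0, -0.002, 0.002]]
contact_force: [-3.7, 4.6, 5.7]
width: 29.0
```

Emit:
apply_moves([
  [[0.002,0,0,0,0,0,0.25],[0.0035,0,0,0,0,0,0.25],[0.005,0,0,0,0,0,0.25],[0.005,0,0,0,0,0,0.25],[0.005,0,0,0,0,0,0.25]],
])

```text
t: 44.55
eef_pos: [670.6, -115.1, 71.6]
ee_rot: [[0.002, -1.0, 0.001], [0.002, 0.001, 1.0], [-1.0, -0.002, 0.002]]
contact_force: [-1.3, 3.2, 4.3]
width: 29.5
```

```bash
python3 - <<'E'
from h import *
look('side','s27.png',(260,100,420,240),4.5); look('top','t27.png',(230,90,370,220),5)
E
```

```text
(no output)
```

View pics/s27.png

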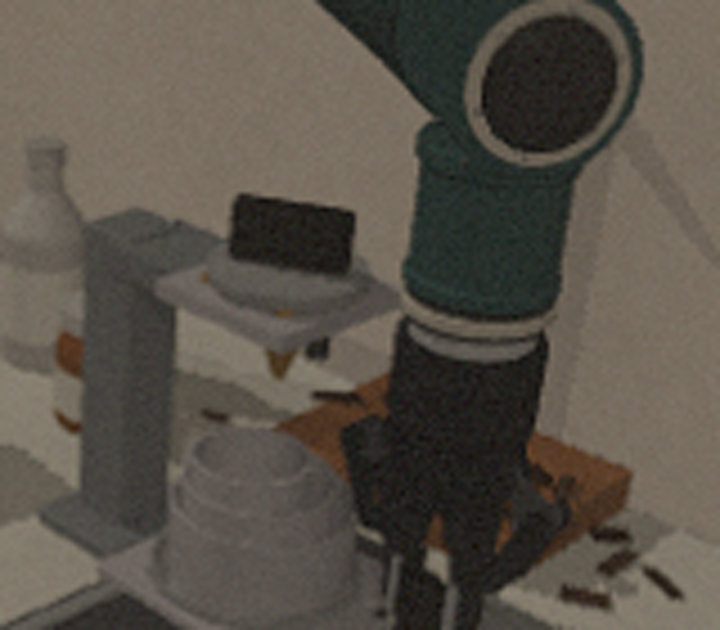

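View pics/t27.png

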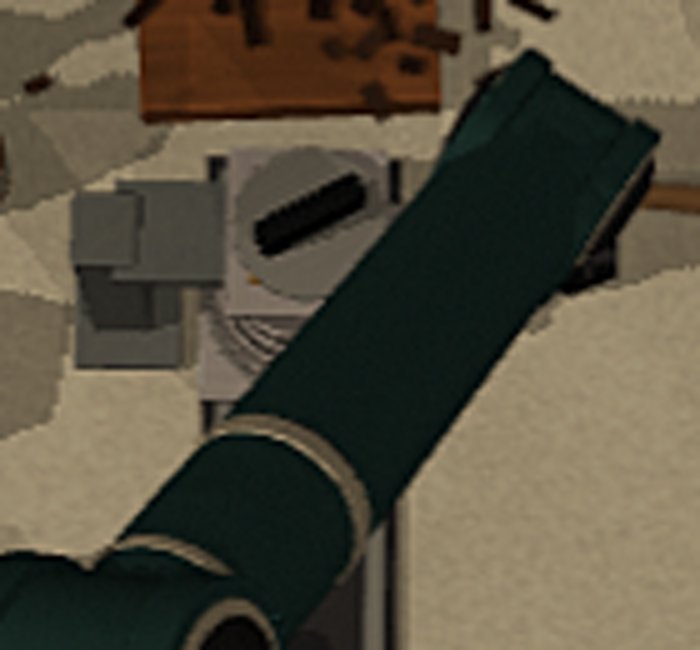

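```bash
python3 - <<'E'
from h import *
np.set_printoptions(precision=1,suppress=True)
s=lambda q:(q+.5)*4.5-.5
t=np.linspace(0,2*np.pi,181)
def rim(x,y,R,z): q=s(proj('side',np.c_[x+R*np.cos(t),y+R*np.sin(t),0*t+z])-[260,100]); return np.r_[q.min(0),q.max(0)]
for x in (666,671,676): print(x,'c rim',rim(x,11,36,98),'b rim',rim(x,11,46,84),'a',rim(x,11,56,70))
px=(np.array([[280.5,378]])+.5)/4.5-.5+[260,100]; print('tip',onz('side',px,149), s(proj('side',[[671,11,149]])-[260,100]))
im=cv2.imread('pics/s27.png'); g=cv2.convertScaleAbs(im[400:630,100:400],alpha=2.2); g=cv2.resize(g,None,fx=2.4,fy=2.4)
for k in range(0,300,20): cv2.putText(g,str(100+k),(int(k*2.4),8),0,.3,(0,255,255))
for k in range(0,230,20): cv2.putText(g,str(400+k),(0,int(k*2.4)+4),0,.3,(0,255,255))
cv2.imwrite('pics/s27b.png',g)
E
```

```text
666 c rim [197.3 428.4 322.7 488.9] b rim [178.6 441.2 337.7 519.6] a [160.2 453.6 352.6 550.4]
671 c rim [203.4 426.  328.4 486.1] b rim [184.7 438.7 343.4 516.7] a [166.3 451.1 358.2 547.4]
676 c rim [209.4 423.5 334.1 483.3] b rim [190.7 436.3 349.  513.8] a [172.3 448.6 363.7 544.4]
tip [[672.1   6.4 149. ]] [[273.1 375.7]]
```

View pics/s27b.png

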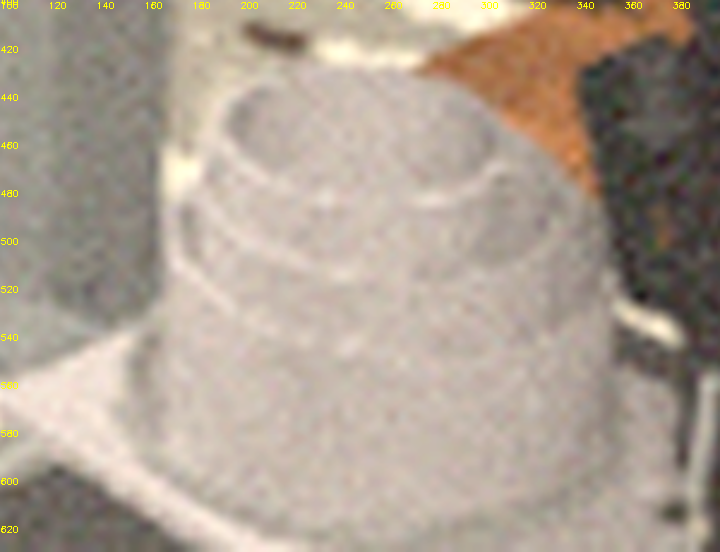

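Shell c seems slightly shifted relative to b in the side view. I let go of the handle, back off and check properly.

Emit:
apply_moves([
  [[0,0,0,0,0,0,0.5],[0,0,0,0,0,0,0.6],[0,0,0,0,0,0,0.6],[0,-0.005,0.04,0,0,0,0.6],[0,-0.02,0.09,0,0,0,0.6]],
])

```text
t: 45.15
eef_pos: [668.4, -133.8, 155.6]
ee_rot: [[-0.005, -1.0, -0.0], [0.001, -0.0, 1.0], [-1.0, 0.005, 0.001]]
contact_force: [1.3, 0.2, 0.3]
width: 51.1
```

Emit:
apply_moves([
  [[-0.02,-0.04,0.01,0,0,0,0.6],[-0.05,-0.08,0.02,0,0,0,0.6],[-0.09,-0.11,0.05,0,0,0,0.6],[-0.12,-0.14,0.09,0,0,0,0.6],[-0.12,-0.14,0.09,0,0,0,0.6]],
])

```text
t: 45.65
eef_pos: [546.7, -281.2, 250.8]
ee_rot: [[0.004, -1.0, 0.009], [-0.003, 0.009, 1.0], [-1.0, -0.004, -0.003]]
contact_force: [0.3, -0.7, 0.4]
width: 51.5
```

```bash
python3 - <<'E'
from h import *
look('side','s28.png',(265,120,385,230),6); look('top','t28.png',(230,90,370,220),5)
E
```

```text
(no output)
```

View pics/s28.png

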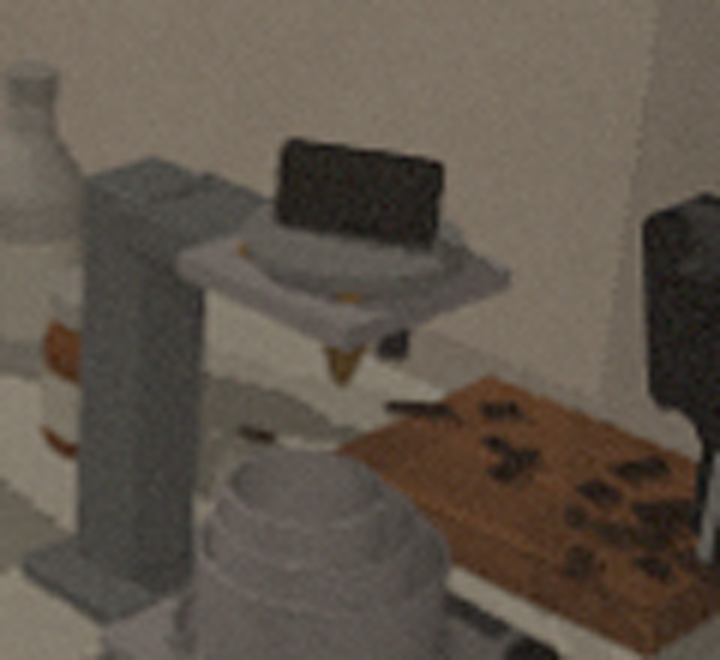

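View pics/t28.png

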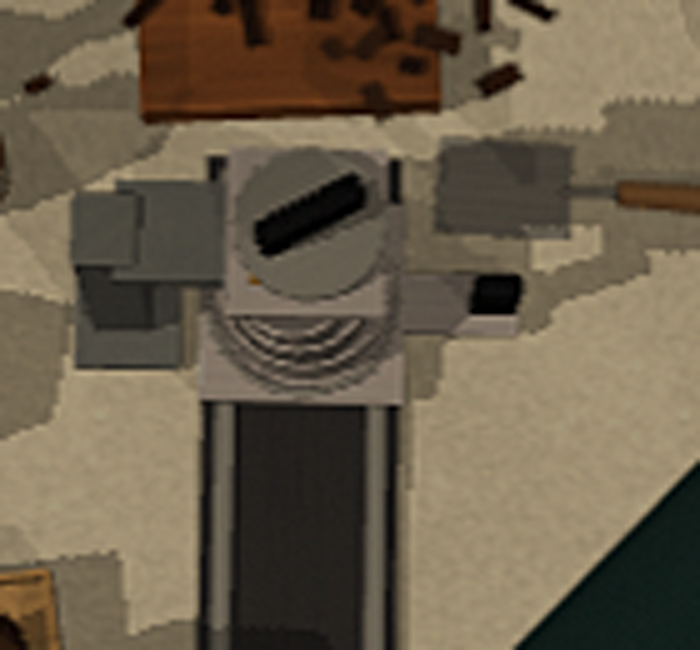

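Comparing with the picture before the slide, c has slipped about 5 mm (and b a little) toward -x from the jerky start. I take the sled back slowly, recentre the shells, then slide again gently.

Emit:
apply_moves([
  [[0.03,0.03,-0.03,0,0,0,0.6],[0.07,0.06,-0.06,0,0,0,0.6],[0.11,0.09,-0.09,0,0,0,0.6],[0.124,0.13,-0.09,0,0,0,0.6],[0.124,0.166,-0.09,0,0,0,0.6]],
])

```text
t: 46.25
eef_pos: [675.2, -104.7, 152.3]
ee_rot: [[-0.004, -1.0, -0.002], [0.001, -0.002, 1.0], [-1.0, 0.004, 0.001]]
contact_force: [-0.7, 0.7, 0.5]
width: 51.2
```

Emit:
apply_moves([
  [[0,0,0,0,0,0,0.6],[0,0,-0.03,0,0,0,0.6],[0,0,-0.06,0,0,0,0.6],[0,0,-0.085,0,0,0,0.6],[0,0,-0.085,0,0,0,0.6]],
])

```text
t: 46.75
eef_pos: [670.7, -107.4, 66.7]
ee_rot: [[-0.009, -1.0, 0.0], [0.002, 0.0, 1.0], [-1.0, 0.009, 0.002]]
contact_force: [0.1, -0.2, -0.2]
width: 51.2
```

Emit:
apply_moves([
  [[0,-0.0075,0.003,0,0,0,0.6],[0,-0.0075,0.003,0,0,0,0.6],[0,-0.0075,0.003,0,0,0,0.4],[0,-0.0075,0.003,0,0,0,0.3],[0,-0.0075,0.003,0,0,0,0.25]],
])

```text
t: 47.25
eef_pos: [674.9, -115.2, 77.1]
ee_rot: [[0.003, -1.0, 0.001], [0.004, 0.001, 1.0], [-1.0, -0.003, 0.004]]
contact_force: [-2.0, 3.3, 6.5]
width: 28.4
```

Emit:
apply_moves([
  [[0,0,0,0,0,0,0.25],[0,0,0,0,0,0,0.25],[-0.001,0,0,0,0,0,0.25],[-0.002,0,0,0,0,0,0.25],[-0.0035,0,0,0,0,0,0.25]],
])

```text
t: 47.75
eef_pos: [672.7, -115.2, 77.2]
ee_rot: [[0.006, -1.0, 0.001], [0.003, 0.001, 1.0], [-1.0, -0.006, 0.003]]
contact_force: [2.6, 5.2, 5.7]
width: 28.4
```

Emit:
apply_moves([
  [[-0.003,0,0,0,0,0,0.25],[-0.007,0,0,0,0,0,0.25],[-0.012,0,0,0,0,0,0.25],[-0.017,0.0005,0,0,0,0,0.25],[-0.022,0.0005,0,0,0,0,0.25]],
])

```text
t: 48.25
eef_pos: [650.6, -114.8, 77.1]
ee_rot: [[0.006, -1.0, 0.001], [0.002, 0.001, 1.0], [-1.0, -0.006, 0.002]]
contact_force: [3.9, 4.7, 6.4]
width: 28.4
```

Emit:
apply_moves([
  [[-0.005,0,0,0,0,0,0.25],[-0.01,0,0,0,0,0,0.25],[-0.015,0,0,0,0,0,0.25],[-0.02,0.0005,0,0,0,0,0.25],[-0.025,0.0005,0,0,0,0,0.25]],
])

```text
t: 48.75
eef_pos: [625.6, -114.4, 77.1]
ee_rot: [[0.006, -1.0, 0.001], [0.003, 0.001, 1.0], [-1.0, -0.006, 0.003]]
contact_force: [2.7, 4.1, 6.1]
width: 28.8
```

Emit:
apply_moves([
  [[-0.005,0,0,0,0,0,0.25],[-0.01,0,0,0,0,0,0.25],[-0.015,0,0,0,0,0,0.25],[-0.02,0.0005,0,0,0,0,0.25],[-0.025,0.0005,0,0,0,0,0.25]],
])

```text
t: 49.25
eef_pos: [600.7, -114.0, 77.1]
ee_rot: [[0.006, -1.0, 0.001], [0.003, 0.001, 1.0], [-1.0, -0.006, 0.003]]
contact_force: [4.3, 5.1, 7.4]
width: 28.7
```

Emit:
apply_moves([
  [[-0.005,0,0,0,0,0,0.25],[-0.01,0,0,0,0,0,0.25],[-0.015,0,0,0,0,0,0.25],[-0.02,0.0005,0,0,0,0,0.25],[-0.025,0.0005,0,0,0,0,0.25]],
])

```text
t: 49.75
eef_pos: [575.8, -113.5, 77.1]
ee_rot: [[0.006, -1.0, 0.001], [0.003, 0.001, 1.0], [-1.0, -0.006, 0.003]]
contact_force: [4.0, 5.4, 7.8]
width: 28.6
```

Emit:
apply_moves([
  [[-0.005,0,0,0,0,0,0.25],[-0.01,0,0,0,0,0,0.25],[-0.015,0,0,0,0,0,0.25],[-0.02,0.0005,0,0,0,0,0.25],[-0.025,0.0005,0,0,0,0,0.25]],
])

```text
t: 50.25
eef_pos: [550.8, -113.1, 77.1]
ee_rot: [[0.006, -1.0, 0.001], [0.003, 0.001, 1.0], [-1.0, -0.006, 0.003]]
contact_force: [3.6, 5.3, 7.7]
width: 28.7
```

Emit:
apply_moves([
  [[-0.005,0,0,0,0,0,0.25],[-0.009,0,0,0,0,0,0.25],[-0.012,0,0,0,0,0,0.25],[-0.014,0.0005,0,0,0,0,0.25],[-0.014,0.0005,0,0,0,0,0.25]],
])

```text
t: 50.75
eef_pos: [536.3, -112.9, 77.1]
ee_rot: [[0.005, -1.0, 0.001], [0.003, 0.001, 1.0], [-1.0, -0.005, 0.003]]
contact_force: [2.4, 5.3, 10.9]
width: 28.7
```

Release the handle, rise, and look.

Emit:
apply_moves([
  [[0,0,0,0,0,0,0.45],[0,0,0,0,0,0,0.6],[0,0,0,0,0,0,0.6],[0,0,0.04,0,0,0,0.6],[0,0,0.09,0,0,0,0.6]],
])

```text
t: 51.25
eef_pos: [532.0, -114.6, 164.0]
ee_rot: [[-0.006, -1.0, 0.003], [-0.001, 0.003, 1.0], [-1.0, 0.006, -0.001]]
contact_force: [1.1, 1.2, 0.3]
width: 51.1
```

Emit:
apply_moves([
  [[0,0.01,0.05,0,0,0,0.5],[0,0.04,0.1,0,0,0,0.5],[0,0.09,0.14,0,0,0,0.5],[0,0.13,0.14,0,0,0,0.5],[0,0.18,0.14,0,0,0,0.5]],
])

```text
t: 51.75
eef_pos: [534.8, 57.4, 307.0]
ee_rot: [[0.004, -1.0, 0.004], [0.002, 0.004, 1.0], [-1.0, -0.004, 0.002]]
contact_force: [1.1, 0.5, -0.4]
width: 42.7
```

Emit:
apply_moves([
  [[0,0.04,0,0,0,0,0.4],[0,0.09,0,0,0,0,0.4],[0,0.1,0,0,0,0,0.4],[0,0.1,0,0,0,0,0.4]],
])

```text
t: 52.15
eef_pos: [533.5, 158.8, 304.0]
ee_rot: [[-0.001, -1.0, -0.002], [-0.001, -0.002, 1.0], [-1.0, 0.001, -0.001]]
contact_force: [0.2, -1.2, -0.3]
width: 34.0
```

```bash
python3 - <<'E'
from h import *
np.set_printoptions(precision=2,suppress=True)
look('top','t29.png',(245,140,345,240),6)
st=look('wrist','w29.png'); print(st['eef_pos'])
E
```

```text
[533.83 156.32 304.26]
```

View pics/t29.png

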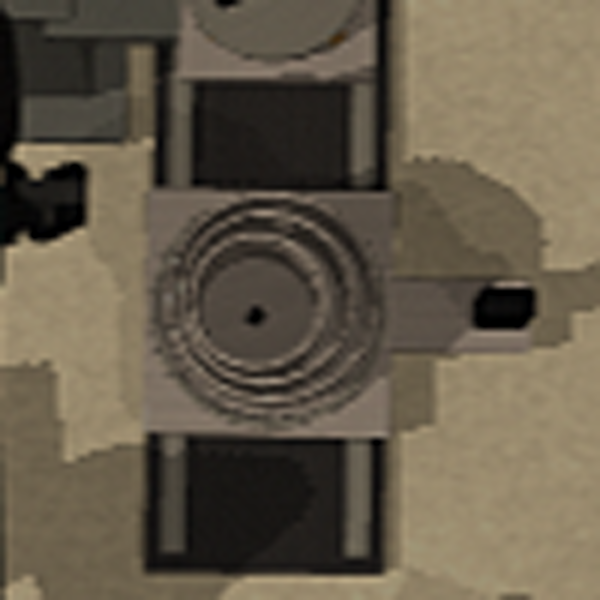

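View pics/w29.png

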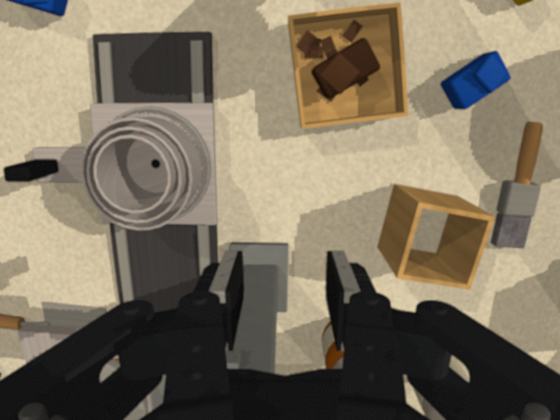

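Shell c's dot is now about 6–8 mm off toward +y. I measure the seat reference from the handle shift, and the ring centres.

```bash
cat >> h.py <<'E'
def handle():
    g=np.load('/tmp/top.npy').max(2); m=np.zeros_like(g); m[110:215,316:345]=(g[110:215,316:345]<45)*255
    n,l,s,c=cv2.connectedComponentsWithStats(m); i=1+np.argmax(s[1:,4]); return c[i],s[i]
def seat_top():  # from handle shift, ref handle px (328.49,196.4)->seat (515.2,12.9)
    c,s=handle(); h=onz('top',c,60)[0]; h0=onz('top',[328.5,196.4],60)[0]; return np.array([515.2,12.9])+(h-h0)[:2], c, s[4]
E
python3 - <<'E'
from h import *
np.set_printoptions(precision=2,suppress=True)
print('seat',seat_top())
print('c',*darkdot('top',(287,192),4,32))
im=np.load('/tmp/top.npy'); g=cv2.resize(im[160:225,260:320],None,fx=10,fy=10,interpolation=cv2.INTER_CUBIC); g=cv2.convertScaleAbs(g,alpha=1.8)
S=seat_top()[0]
t=np.linspace(0,2*np.pi,200)
for R,z,col in [(54.5,70,(0,0,255)),(44.5,84,(0,255,0)),(34.5,98,(255,0,0))]:
    q=(proj('top',np.c_[S[0]+R*np.cos(t),S[1]+R*np.sin(t),0*t+z])-[260,160]+.5)*10-.5
    for a in q[::4]: cv2.circle(g,tuple(int(v) for v in a),1,col,-1)
cv2.imwrite('pics/t29b.png',g)
E
```

```text
seat (array([532.72,  13.12]), array([328.38, 190.92]), np.int32(66))
c [287.14 192.21] [528.57  20.18  32.  ]
```

View pics/t29b.png

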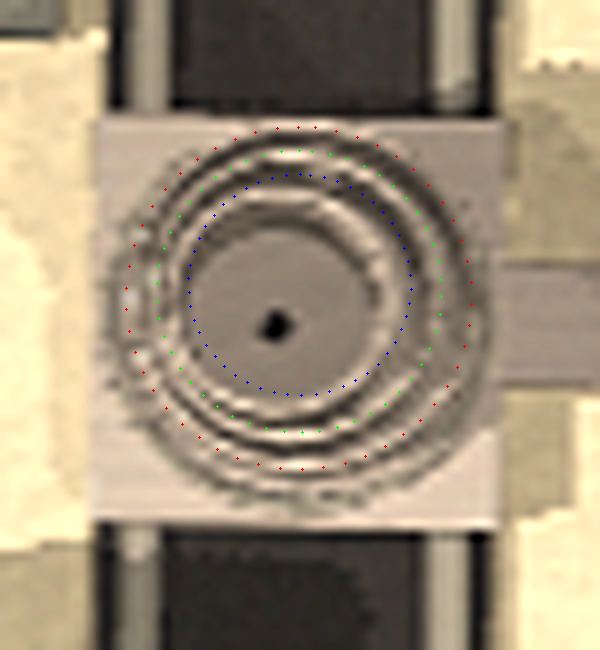

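Overlaying seat-centred circles shows a and b in place and only c displaced, by about (-4,+7) mm. That looks like the knock. I pinch c and slide it back.

Emit:
apply_moves([
  [[-0.0055,-0.04,-0.03,0,0,0,0.4],[-0.0055,-0.08,-0.06,0,0,0,0.4],[-0.0055,-0.103,-0.1,0,0,0,0.4],[-0.0055,-0.103,-0.14,0,0,0,0.4],[-0.0055,-0.103,-0.16,0,0,0,0.4]],
])

```text
t: 52.75
eef_pos: [526.7, 49.7, 142.3]
ee_rot: [[-0.003, -1.0, 0.009], [-0.002, 0.009, 1.0], [-1.0, 0.003, -0.002]]
contact_force: [-0.2, 0.8, 0.1]
width: 33.8
```

Emit:
apply_moves([
  [[0,0,0,0,0,0,0.4],[0,0,0,0,0,0,0.4]],
])

```text
t: 52.95
eef_pos: [528.9, 51.8, 145.4]
ee_rot: [[0.001, -1.0, 0.005], [-0.001, 0.005, 1.0], [-1.0, -0.001, -0.001]]
contact_force: [-0.2, 1.0, 0.5]
width: 33.9
```

Emit:
apply_moves([
  [[-0.0005,0.0015,-0.015,0,0,0,0.4],[-0.0005,0.0015,-0.028,0,0,0,0.4],[-0.0005,0.0015,-0.028,0,0,0,0.4],[-0.0005,0.0015,-0.028,0,0,0,0.2],[-0.0005,0.0015,-0.028,0,0,0,0.05]],
])

```text
t: 53.45
eef_pos: [528.4, 55.2, 117.0]
ee_rot: [[0.001, -1.0, 0.002], [-0.0, 0.002, 1.0], [-1.0, -0.001, -0.0]]
contact_force: [0.6, -2.0, -1.5]
width: 6.0
```

Emit:
apply_moves([
  [[0,0,0,0,0,0,0],[0,0,0,0,0,0,0],[0,0,0,0,0,0,0],[0,0,0,0,0,0,0]],
])

```text
t: 53.85
eef_pos: [528.4, 55.4, 117.0]
ee_rot: [[0.001, -1.0, 0.002], [0.0, 0.002, 1.0], [-1.0, -0.001, 0.0]]
contact_force: [0.3, -1.1, 1.7]
width: 1.5
```

Emit:
apply_moves([
  [[0.001,-0.002,0,0,0,0,0],[0.002,-0.004,0,0,0,0,0],[0.003,-0.0065,0,0,0,0,0],[0.0043,-0.0095,0,0,0,0,0],[0.0043,-0.0095,0,0,0,0,0]],
])

```text
t: 54.35
eef_pos: [532.6, 46.3, 117.0]
ee_rot: [[0.0, -1.0, 0.002], [0.001, 0.002, 1.0], [-1.0, -0.0, 0.001]]
contact_force: [-0.1, 2.0, 4.8]
width: 1.5
```

Emit:
apply_moves([
  [[0,0,0,0,0,0,0],[0,0,0,0,0,0,0.06],[0,0,0,0,0,0,0.07],[0,0,0.01,0,0,0,0.08],[0,0,0.03,0,0,0,0.15]],
])

```text
t: 54.85
eef_pos: [531.0, 45.3, 146.1]
ee_rot: [[-0.003, -1.0, 0.002], [-0.002, 0.002, 1.0], [-1.0, 0.003, -0.002]]
contact_force: [-0.2, 0.1, -0.3]
width: 12.7
```

Emit:
apply_moves([
  [[0,0,0.05,0,0,0,0.3],[0,0,0.1,0,0,0,0.5],[0,0.03,0.14,0,0,0,0.5],[0,0.07,0.16,0,0,0,0.5],[0,0.11,0.18,0,0,0,0.5]],
])

```text
t: 55.35
eef_pos: [532.3, 156.2, 329.0]
ee_rot: [[0.001, -1.0, 0.004], [0.001, 0.004, 1.0], [-1.0, -0.001, 0.001]]
contact_force: [1.2, -0.1, 0.2]
width: 42.8
```

```bash
cat >> h.py <<'E'
def ringpic(fn):
    im=np.load('/tmp/top.npy'); S,c,_=seat_top(); y0=int(c[1])-35
    g=cv2.resize(im[y0:y0+65,260:320],None,fx=9,fy=9,interpolation=cv2.INTER_CUBIC); g=cv2.convertScaleAbs(g,alpha=1.8)
    t=np.linspace(0,2*np.pi,200)
    for R,z,col in [(54.5,70,(0,0,255)),(44.5,84,(0,255,0)),(34.5,98,(255,0,0))]:
        q=(proj('top',np.c_[S[0]+R*np.cos(t),S[1]+R*np.sin(t),0*t+z])-[260,y0]+.5)*9-.5
        for a in q[::4]: cv2.circle(g,tuple(int(v) for v in a),1,col,-1)
    cv2.imwrite('pics/'+fn,g)
E
python3 - <<'E'
from h import *
np.set_printoptions(precision=2,suppress=True)
look('top','t30.png'); print('seat',seat_top(),'c',*darkdot('top',(289,191),4,32)); ringpic('t30b.png')
look('side','s30.png',(230,150,360,280),5)
E
```

```text
seat (array([532.87,  12.9 ]), array([328.45, 190.88]), np.int32(65)) c [289.28 190.45] [534.31  13.29  32.  ]
```

View pics/t30b.png

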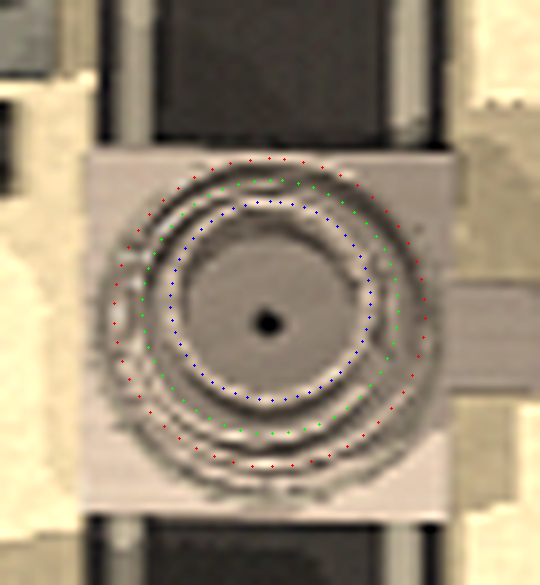

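View pics/s30.png

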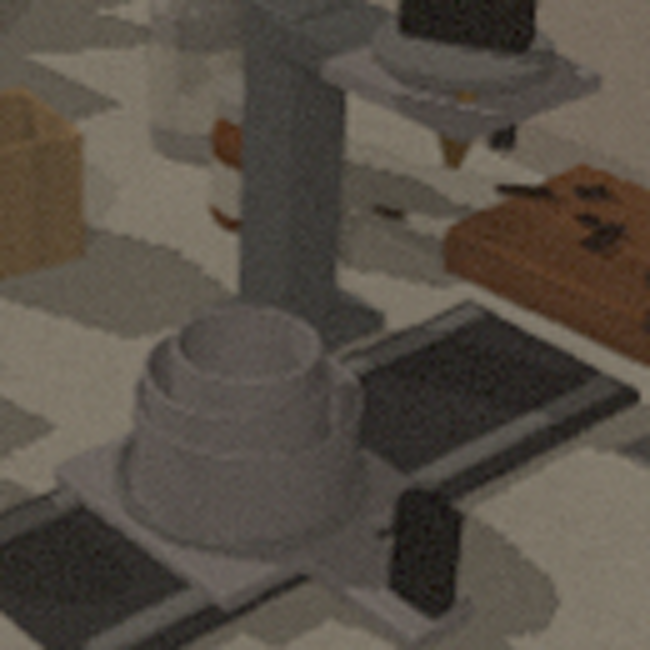

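```bash
cat >> h.py <<'E'
def rings():
    from scipy.optimize import least_squares
    from scipy.ndimage import map_coordinates
    S=seat_top()[0]; g=np.load('/tmp/top.npy').mean(2).astype(float)
    for nm,R,z in [('a',54.5,70),('b',44.5,84),('c',34.5,98)]:
        pts=[];
        for a in np.radians(np.arange(0,360,6)):
            rr=np.arange(R-5,R+5.1,0.5)
            q=proj('top',np.c_[S[0]+rr*np.cos(a),S[1]+rr*np.sin(a),0*rr+z]); v=map_coordinates(g,[q[:,1],q[:,0]],order=1)
            i=v.argmax()
            if 0<i<len(rr)-1 and v[i]-np.median(v)>6: pts.append([S[0]+rr[i]*np.cos(a),S[1]+rr[i]*np.sin(a)])
        P=np.array(pts); f=least_squares(lambda c:np.hypot(*(P-c).T)-R,S,loss='soft_l1',f_scale=.7)
        print(nm,len(P),'offset from seat',f.x-S)
E
python3 - <<'E'
from h import *
np.set_printoptions(precision=2,suppress=True)
rings()
E
```

```text
a 35 offset from seat [ 1.35 -0.9 ]
b 44 offset from seat [-1.32  2.64]
c 60 offset from seat [0.47 0.93]
```

b sits about 3 mm toward +y (4.4 mm relative to a). I push its exposed wall back with closed fingertips.

Emit:
apply_moves([
  [[0,-0.02,-0.05,0,0,0,0],[0,-0.04,-0.1,0,0,0,0],[0,-0.06,-0.15,0,0,0,0],[0,-0.068,-0.19,0,0,0,0],[0,-0.068,-0.215,0,0,0,0]],
])

```text
t: 55.95
eef_pos: [530.0, 84.6, 108.6]
ee_rot: [[-0.005, -1.0, 0.006], [-0.003, 0.006, 1.0], [-1.0, 0.005, -0.003]]
contact_force: [0.3, 0.7, 0.7]
width: 0.0
```

Emit:
apply_moves([
  [[0,0,0,0,0,0,0],[0,0,-0.003,0,0,0,0],[0,0,-0.003,0,0,0,0]],
])

```text
t: 56.25
eef_pos: [533.4, 88.1, 110.2]
ee_rot: [[0.002, -1.0, 0.002], [0.001, 0.002, 1.0], [-1.0, -0.002, 0.001]]
contact_force: [0.5, 0.8, 1.2]
width: -0.1
```

Emit:
apply_moves([
  [[-0.001,-0.003,-0.003,0,0,0,0],[-0.001,-0.006,-0.003,0,0,0,0],[-0.001,-0.009,-0.003,0,0,0,0],[-0.001,-0.012,-0.003,0,0,0,0],[-0.001,-0.012,-0.003,0,0,0,0]],
])

```text
t: 56.75
eef_pos: [531.5, 75.3, 106.0]
ee_rot: [[0.001, -1.0, 0.003], [0.0, 0.003, 1.0], [-1.0, -0.001, 0.0]]
contact_force: [-0.5, 0.8, 0.3]
width: 0.1
```

```bash
python3 - <<'E'
from h import *
st=look('wrist','w31.png'); print(st['eef_pos'],st['contact_force'])
E
```

```text
[531.51848276  75.26879171 105.98429033] [-0.51713225  0.80014249  0.27122291]
```

View pics/w31.png

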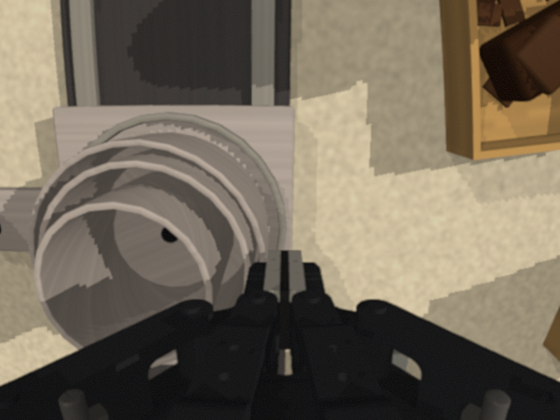

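Emit:
apply_moves([
  [[0,-0.002,0,0,0,0,0],[0,-0.004,0,0,0,0,0],[0,-0.006,0,0,0,0,0],[0,-0.006,0,0,0,0,0]],
])

```text
t: 57.2
eef_pos: [531.3, 69.4, 105.7]
ee_rot: [[-0.0, -1.0, 0.003], [-0.0, 0.003, 1.0], [-1.0, 0.0, -0.0]]
contact_force: [-0.3, 0.2, -0.6]
width: 0.2
```

Emit:
apply_moves([
  [[0,-0.001,0,0,0,0,0],[0,-0.002,0,0,0,0,0],[0,-0.002,0,0,0,0,0]],
])

```text
t: 57.5
eef_pos: [531.4, 68.2, 105.7]
ee_rot: [[0.0, -1.0, 0.002], [0.0, 0.002, 1.0], [-1.0, -0.0, 0.0]]
contact_force: [-0.2, 1.1, 0.0]
width: -0.0
```

Emit:
apply_moves([
  [[0,-0.001,0,0,0,0,0],[0,-0.0015,0,0,0,0,0],[0,-0.0015,0,0,0,0,0]],
])

```text
t: 57.8
eef_pos: [531.4, 66.4, 105.7]
ee_rot: [[0.0, -1.0, 0.002], [0.0, 0.002, 1.0], [-1.0, -0.0, 0.0]]
contact_force: [1.2, 1.9, -0.3]
width: 0.0
```

```bash
python3 - <<'E'
from h import *
np.set_printoptions(precision=2,suppress=True)
st=look('top','t32.png'); print('seat',seat_top(),'c',*darkdot('top',(289,191),4,32)); rings(); ringpic('t32b.png')
E
```

```text
seat (array([532.87,  12.9 ]), array([328.45, 190.88]), np.int32(65)) c [288.47 188.44] [540.88  15.89  32.  ]
a 23 offset from seat [ 1.12 -1.3 ]
b 32 offset from seat [-1.28  1.34]
c 37 offset from seat [ 0.78 -1.79]
```

View pics/t32b.png

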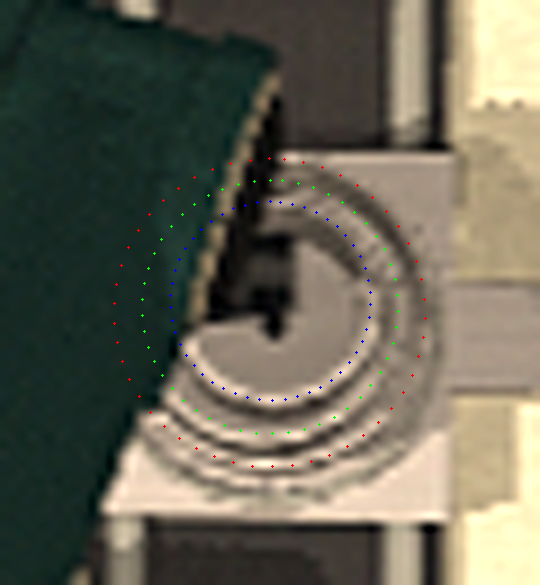

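Emit:
apply_moves([
  [[0,-0.001,0,0,0,0,0],[0,-0.002,0,0,0,0,0],[0,-0.002,0,0,0,0,0],[0,0.006,0,0,0,0,0],[0,0.02,0.02,0,0,0,0]],
])

```text
t: 58.35
eef_pos: [529.8, 85.4, 124.2]
ee_rot: [[-0.004, -1.0, 0.004], [-0.002, 0.004, 1.0], [-1.0, 0.004, -0.002]]
contact_force: [-0.1, 1.0, 0.1]
width: -0.1
```

Emit:
apply_moves([
  [[0,0.02,0.05,0,0,0,0.3],[0,0.05,0.1,0,0,0,0.3],[0,0.07,0.15,0,0,0,0.4],[0,0.07,0.2,0,0,0,0.4],[0,0.07,0.2,0,0,0,0.4]],
])

```text
t: 58.85
eef_pos: [533.3, 157.7, 330.6]
ee_rot: [[0.007, -1.0, 0.0], [0.003, 0.0, 1.0], [-1.0, -0.007, 0.003]]
contact_force: [0.5, -0.1, -1.1]
width: 34.1
```

```bash
python3 - <<'E'
from h import *
np.set_printoptions(precision=2,suppress=True)
st=look('top','t33.png'); print('seat',seat_top(),'c',*darkdot('top',(289,191),4,32)); rings(); ringpic('t33b.png')
E
```

```text
seat (array([532.87,  12.9 ]), array([328.45, 190.88]), np.int32(65)) c [290.69 190.69] [533.54   8.73  32.  ]
a 38 offset from seat [ 1.27 -1.11]
b 43 offset from seat [-1.42 -0.79]
c 55 offset from seat [ 0.24 -3.83]
```

View pics/t33b.png

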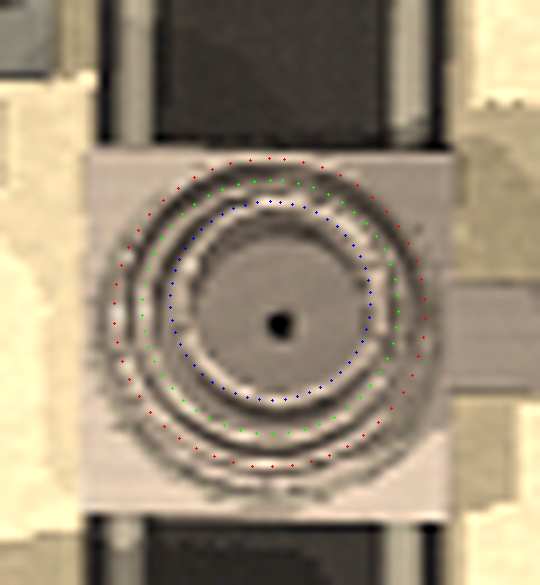

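Emit:
apply_moves([
  [[-0.0005,-0.04,-0.03,0,0,0,0.4],[-0.0005,-0.08,-0.06,0,0,0,0.4],[-0.0005,-0.115,-0.1,0,0,0,0.4],[-0.0005,-0.116,-0.15,0,0,0,0.4],[-0.0005,-0.116,-0.185,0,0,0,0.4]],
])

```text
t: 59.4
eef_pos: [529.0, 38.2, 137.5]
ee_rot: [[-0.003, -1.0, 0.006], [-0.001, 0.006, 1.0], [-1.0, 0.003, -0.001]]
contact_force: [0.7, 0.4, 0.6]
width: 34.2
```

Emit:
apply_moves([
  [[0,0,0,0,0,0,0.4],[0,0,0,0,0,0,0.4]],
])

```text
t: 59.6
eef_pos: [530.6, 39.7, 140.5]
ee_rot: [[-0.002, -1.0, 0.003], [-0.001, 0.003, 1.0], [-1.0, 0.002, -0.001]]
contact_force: [-0.3, 0.2, 0.5]
width: 34.1
```

Emit:
apply_moves([
  [[0.001,0.0015,-0.012,0,0,0,0.4],[0.001,0.0015,-0.023,0,0,0,0.4],[0.001,0.0015,-0.023,0,0,0,0.4],[0.001,0.0015,-0.023,0,0,0,0.2],[0.001,0.0015,-0.023,0,0,0,0.05]],
])

```text
t: 60.1
eef_pos: [532.2, 41.9, 118.2]
ee_rot: [[0.001, -1.0, 0.002], [0.0, 0.002, 1.0], [-1.0, -0.001, 0.0]]
contact_force: [0.5, -0.8, -0.2]
width: 5.9
```

Emit:
apply_moves([
  [[0,0,0,0,0,0,0],[0,0,0,0,0,0,0],[0,0,0,0,0,0,0],[0,0,0,0,0,0,0]],
])

```text
t: 60.5
eef_pos: [532.3, 41.9, 118.2]
ee_rot: [[0.001, -1.0, 0.002], [0.0, 0.002, 1.0], [-1.0, -0.001, 0.0]]
contact_force: [-0.1, 0.9, 6.5]
width: 1.1
```

Emit:
apply_moves([
  [[0,0.001,0,0,0,0,0],[-0.0003,0.002,0,0,0,0,0],[-0.0005,0.003,0,0,0,0,0],[-0.0005,0.0037,0,0,0,0,0],[-0.0005,0.0037,0,0,0,0,0]],
])

```text
t: 61.0
eef_pos: [531.9, 45.6, 118.0]
ee_rot: [[0.001, -1.0, 0.002], [-0.0, 0.002, 1.0], [-1.0, -0.001, -0.0]]
contact_force: [0.7, -0.6, 5.1]
width: 1.3
```

Emit:
apply_moves([
  [[0,0,0,0,0,0,0],[0,0,0,0,0,0,0.06],[0,0,0,0,0,0,0.07],[0,0,0.01,0,0,0,0.08],[0,0,0.03,0,0,0,0.15]],
])

```text
t: 61.5
eef_pos: [529.9, 45.5, 147.1]
ee_rot: [[-0.004, -1.0, 0.002], [-0.001, 0.002, 1.0], [-1.0, 0.004, -0.001]]
contact_force: [0.6, 0.8, 0.4]
width: 13.1
```

Emit:
apply_moves([
  [[0,0,0.05,0,0,0,0.3],[0,0,0.1,0,0,0,0.5],[0,0.03,0.14,0,0,0,0.5],[0,0.07,0.16,0,0,0,0.5],[0,0.11,0.18,0,0,0,0.5]],
])

```text
t: 62.0
eef_pos: [531.1, 156.4, 329.9]
ee_rot: [[0.001, -1.0, 0.003], [0.002, 0.003, 1.0], [-1.0, -0.001, 0.002]]
contact_force: [1.1, 0.4, -0.8]
width: 42.8
```

```bash
python3 - <<'E'
from h import *
np.set_printoptions(precision=2,suppress=True)
st=look('top','t34.png'); print('seat',seat_top(),'c',*darkdot('top',(289,191),4,32)); rings(); ringpic('t34b.png')
E
```

```text
seat (array([532.87,  12.9 ]), array([328.45, 190.88]), np.int32(65)) c [289.8  190.77] [533.27  11.62  32.  ]
a 38 offset from seat [ 1.32 -1.1 ]
b 56 offset from seat [-1.47 -0.99]
c 57 offset from seat [-0.18 -1.35]
```

View pics/t34b.png

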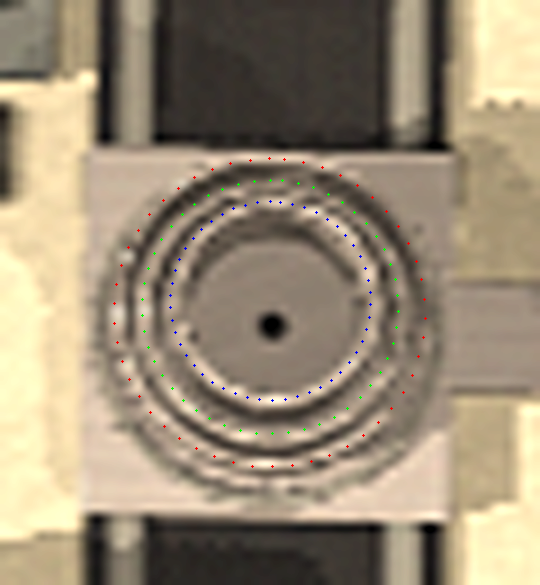

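All three rings are within 2 mm of the seat axis. Now a better estimate of the nozzle axis from the top view, then a gentle slide.

```bash
python3 - <<'E'
from h import *
np.set_printoptions(precision=2,suppress=True)
im=np.load('/tmp/top.npy'); g=im.max(2)
m=np.zeros_like(g); m[122:150,275:312]=(g[122:150,275:312]<45)*255
c=max(cv2.findContours(m,0,2)[0],key=cv2.contourArea); R=cv2.minAreaRect(c); print(R, onz('top',R[0],251), onz('top',R[0],240))
a=cv2.resize(im[110:160,260:325],None,fx=10,fy=10,interpolation=cv2.INTER_CUBIC); a=cv2.convertScaleAbs(a,alpha=1.8)
t=np.linspace(0,2*np.pi,100)
for x,y,col in [(671,10.5,(0,0,255)),(673,10.5,(0,255,0))]:
    for q in (proj('top',np.c_[x+45*np.cos(t),y+45*np.sin(t),0*t+217])-[260,110]+.5)*10: cv2.circle(a,tuple(int(v) for v in q),1,col,-1)
cv2.imwrite('pics/t34c.png',a)
E
```

```text
((290.20001220703125, 132.40000915527344), (7.155416965484619, 24.149532318115234), 63.43495178222656) [[670.12  12.88 251.  ]] [[672.94  12.74 240.  ]]
```

View pics/t34c.png

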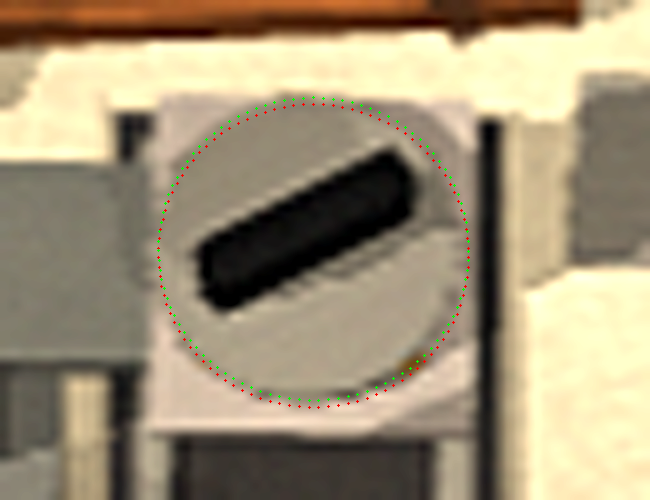

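Emit:
apply_moves([
  [[0,-0.05,0,0,0,0,0.65],[0,-0.1,0,0,0,0,0.65],[0,-0.15,0,0,0,0,0.65],[0,-0.2,0,0,0,0,0.65],[0,-0.245,-0.03,0,0,0,0.65]],
])

```text
t: 62.55
eef_pos: [532.5, -89.3, 302.8]
ee_rot: [[0.007, -1.0, 0.003], [0.001, 0.003, 1.0], [-1.0, -0.007, 0.001]]
contact_force: [0.4, 0.9, 0.8]
width: 55.4
```

Emit:
apply_moves([
  [[0.001,-0.026,-0.03,0,0,0,0.65],[0.001,-0.026,-0.07,0,0,0,0.65],[0.001,-0.026,-0.11,0,0,0,0.65],[0.001,-0.026,-0.14,0,0,0,0.65],[0.001,-0.026,-0.14,0,0,0,0.65]],
])

```text
t: 63.05
eef_pos: [529.4, -111.5, 156.6]
ee_rot: [[-0.008, -1.0, 0.002], [0.0, 0.002, 1.0], [-1.0, 0.008, 0.0]]
contact_force: [0.3, -0.3, 1.1]
width: 55.7
```

Emit:
apply_moves([
  [[0,-0.0025,-0.03,0,0,0,0.65],[0,-0.0025,-0.06,0,0,0,0.65],[0,-0.0025,-0.086,0,0,0,0.65],[0,-0.0025,-0.086,0,0,0,0.65],[0,-0.0025,-0.086,0,0,0,0.65]],
])

```text
t: 63.55
eef_pos: [533.2, -115.0, 75.6]
ee_rot: [[0.002, -1.0, 0.002], [-0.0, 0.002, 1.0], [-1.0, -0.002, -0.0]]
contact_force: [-0.0, -0.5, 0.6]
width: 55.4
```

Emit:
apply_moves([
  [[0,0,0,0,0,0,0.5],[0,0,0,0,0,0,0.42],[0,0,0,0,0,0,0.36],[0,0,0,0,0,0,0.3],[0,0,0,0,0,0,0.25]],
])

```text
t: 64.05
eef_pos: [533.5, -112.8, 75.5]
ee_rot: [[0.002, -1.0, 0.001], [0.003, 0.001, 1.0], [-1.0, -0.002, 0.003]]
contact_force: [-0.8, 5.0, 9.6]
width: 29.2
```

Emit:
apply_moves([
  [[0,0,0,0,0,0,0.25],[0,0,0,0,0,0,0.25]],
])

```text
t: 64.25
eef_pos: [533.5, -112.9, 75.5]
ee_rot: [[0.002, -1.0, 0.001], [0.003, 0.001, 1.0], [-1.0, -0.002, 0.003]]
contact_force: [-1.2, 3.9, 9.8]
width: 28.6
```

```bash
python3 - <<'E'
from h import *
np.set_printoptions(precision=2,suppress=True)
st=look('top','t35.png'); print('seat',seat_top(),'c',*darkdot('top',(290,191),4,32));rings()
E
```

```text
seat (array([561.35,   8.52]), array([329.74, 182.  ]), np.int32(1393)) c [291.24 192.2 ] [528.63   6.96  32.  ]
a 14 offset from seat [-2.16 -0.22]
b 8 offset from seat [ 0.11 -0.33]
c 16 offset from seat [-1.77  0.38]
```

View pics/t35.png

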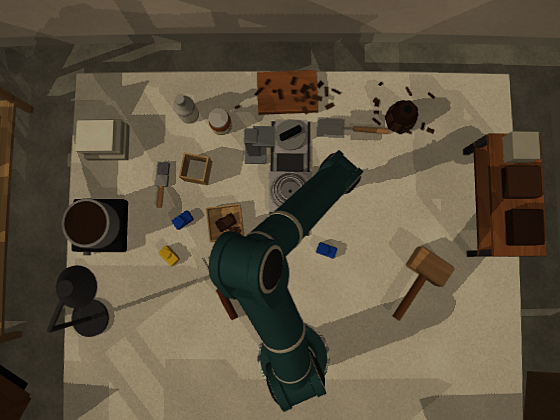

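Emit:
apply_moves([
  [[-0.001,0,0,0,0,0,0.25],[-0.003,0,0,0,0,0,0.25],[-0.006,0,0,0,0,0,0.25],[-0.009,0,0,0,0,0,0.25],[-0.012,0,0,0,0,0,0.25]],
])

```text
t: 64.8
eef_pos: [522.8, -112.7, 75.5]
ee_rot: [[0.005, -1.0, 0.001], [0.003, 0.001, 1.0], [-1.0, -0.005, 0.003]]
contact_force: [3.8, 5.7, 4.6]
width: 28.7
```

Emit:
apply_moves([
  [[-0.003,0,0,0,0,0,0.25],[-0.006,0,0,0,0,0,0.25],[-0.009,0,0,0,0,0,0.25],[-0.012,0,0,0,0,0,0.25],[-0.015,0.0005,0,0,0,0,0.25]],
])

```text
t: 65.3
eef_pos: [507.8, -112.3, 75.5]
ee_rot: [[0.005, -1.0, 0.001], [0.002, 0.001, 1.0], [-1.0, -0.005, 0.002]]
contact_force: [4.5, 3.0, 4.3]
width: 29.1
```

Emit:
apply_moves([
  [[-0.002,0,0,0,0,0,0.25],[-0.004,0,0,0,0,0,0.25],[-0.006,0,0,0,0,0,0.25],[-0.0075,0,0,0,0,0,0.25],[-0.009,0,0,0,0,0,0.25]],
])

```text
t: 65.8
eef_pos: [498.9, -112.2, 75.5]
ee_rot: [[0.005, -1.0, 0.001], [0.003, 0.001, 1.0], [-1.0, -0.005, 0.003]]
contact_force: [3.7, 6.2, 5.9]
width: 29.0
```

Expected stop near 493. I go at 1 mm per row.

Emit:
apply_moves([
  [[-0.001,0,0,0,0,0,0.25],[-0.002,0,0,0,0,0,0.25],[-0.003,0,0,0,0,0,0.25],[-0.004,0,0,0,0,0,0.25]],
])

```text
t: 66.2
eef_pos: [494.9, -112.2, 75.5]
ee_rot: [[0.005, -1.0, 0.001], [0.003, 0.001, 1.0], [-1.0, -0.005, 0.003]]
contact_force: [3.3, 5.9, 6.1]
width: 29.4
```

Emit:
apply_moves([
  [[-0.001,0,0,0,0,0,0.25],[-0.002,0,0,0,0,0,0.25]],
])

```text
t: 66.4
eef_pos: [492.9, -112.1, 75.5]
ee_rot: [[0.005, -1.0, 0.001], [0.003, 0.001, 1.0], [-1.0, -0.005, 0.003]]
contact_force: [2.3, 6.8, 5.2]
width: 28.9
```

Emit:
apply_moves([
  [[-0.001,0,0,0,0,0,0.25],[-0.002,0,0,0,0,0,0.25]],
])

```text
t: 66.6
eef_pos: [491.8, -112.1, 75.5]
ee_rot: [[0.006, -1.0, 0.001], [0.002, 0.001, 1.0], [-1.0, -0.006, 0.002]]
contact_force: [8.0, 6.0, -0.9]
width: 28.8
```

The stop is at TCP x ≈ 492, so the target is 672, which agrees with the camera figure within 1 mm. Now a gentle forward slide.

Emit:
apply_moves([
  [[0.0005,0,0,0,0,0,0.25],[0.0015,0,0,0,0,0,0.25],[0.003,0,0,0,0,0,0.25],[0.005,0,0,0,0,0,0.25],[0.0075,0,0,0,0,0,0.25]],
])

```text
t: 67.1
eef_pos: [496.4, -112.2, 75.4]
ee_rot: [[0.001, -1.0, 0.001], [0.004, 0.001, 1.0], [-1.0, -0.001, 0.004]]
contact_force: [-2.3, 6.4, 13.4]
width: 29.2
```

Emit:
apply_moves([
  [[0.003,0,0,0,0,0,0.25],[0.0065,0,0,0,0,0,0.25],[0.01,0,0,0,0,0,0.25],[0.014,0,0,0,0,0,0.25],[0.018,-0.0004,0,0,0,0,0.25]],
])

```text
t: 67.6
eef_pos: [514.4, -112.5, 75.4]
ee_rot: [[0.001, -1.0, 0.001], [0.004, 0.001, 1.0], [-1.0, -0.001, 0.004]]
contact_force: [-2.6, 7.5, 12.9]
width: 29.0
```

Emit:
apply_moves([
  [[0.004,0,0,0,0,0,0.25],[0.008,0,0,0,0,0,0.25],[0.012,0,0,0,0,0,0.25],[0.016,0,0,0,0,0,0.25],[0.02,-0.0004,0,0,0,0,0.25]],
])

```text
t: 68.1
eef_pos: [534.4, -112.9, 75.4]
ee_rot: [[0.001, -1.0, 0.001], [0.004, 0.001, 1.0], [-1.0, -0.001, 0.004]]
contact_force: [-2.5, 6.9, 12.7]
width: 28.8
```

Emit:
apply_moves([
  [[0.004,0,0,0,0,0,0.25],[0.008,0,0,0,0,0,0.25],[0.012,0,0,0,0,0,0.25],[0.016,0,0,0,0,0,0.25],[0.02,-0.0004,0,0,0,0,0.25]],
])

```text
t: 68.6
eef_pos: [554.4, -113.2, 75.5]
ee_rot: [[0.001, -1.0, 0.001], [0.004, 0.001, 1.0], [-1.0, -0.001, 0.004]]
contact_force: [-3.0, 5.9, 11.5]
width: 28.6
```

Emit:
apply_moves([
  [[0.004,0,0,0,0,0,0.25],[0.008,0,0,0,0,0,0.25],[0.012,0,0,0,0,0,0.25],[0.016,0,0,0,0,0,0.25],[0.02,-0.0004,0,0,0,0,0.25]],
])

```text
t: 69.1
eef_pos: [574.4, -113.5, 75.4]
ee_rot: [[0.0, -1.0, 0.001], [0.004, 0.001, 1.0], [-1.0, -0.0, 0.004]]
contact_force: [-3.4, 6.7, 11.0]
width: 28.7
```

Emit:
apply_moves([
  [[0.004,0,0,0,0,0,0.25],[0.008,0,0,0,0,0,0.25],[0.012,0,0,0,0,0,0.25],[0.016,0,0,0,0,0,0.25],[0.02,-0.0004,0,0,0,0,0.25]],
])

```text
t: 69.6
eef_pos: [594.4, -113.9, 75.5]
ee_rot: [[0.0, -1.0, 0.001], [0.004, 0.001, 1.0], [-1.0, -0.0, 0.004]]
contact_force: [-3.5, 6.6, 9.4]
width: 28.8
```

Emit:
apply_moves([
  [[0.004,0,0,0,0,0,0.25],[0.008,0,0,0,0,0,0.25],[0.012,0,0,0,0,0,0.25],[0.016,0,0,0,0,0,0.25],[0.02,-0.0004,0,0,0,0,0.25]],
])

```text
t: 70.1
eef_pos: [614.4, -114.2, 75.5]
ee_rot: [[0.0, -1.0, 0.001], [0.004, 0.001, 1.0], [-1.0, -0.0, 0.004]]
contact_force: [-3.7, 7.0, 10.2]
width: 29.0
```

Emit:
apply_moves([
  [[0.004,0,0,0,0,0,0.25],[0.008,0,0,0,0,0,0.25],[0.012,0,0,0,0,0,0.25],[0.016,0,0,0,0,0,0.25],[0.02,-0.0004,0,0,0,0,0.25]],
])

```text
t: 70.6
eef_pos: [634.4, -114.6, 75.5]
ee_rot: [[0.0, -1.0, 0.001], [0.004, 0.001, 1.0], [-1.0, -0.0, 0.004]]
contact_force: [-2.9, 6.4, 8.6]
width: 28.7
```

Emit:
apply_moves([
  [[0.004,0,0,0,0,0,0.25],[0.008,0,0,0,0,0,0.25],[0.012,0,0,0,0,0,0.25],[0.016,0,0,0,0,0,0.25],[0.0195,-0.0004,0,0,0,0,0.25]],
])

```text
t: 71.1
eef_pos: [654.0, -114.9, 75.5]
ee_rot: [[0.0, -1.0, 0.001], [0.004, 0.001, 1.0], [-1.0, -0.0, 0.004]]
contact_force: [-2.7, 6.3, 8.3]
width: 28.5
```

Emit:
apply_moves([
  [[0.0035,0,0,0,0,0,0.25],[0.007,0,0,0,0,0,0.25],[0.01,0,0,0,0,0,0.25],[0.0125,0,0,0,0,0,0.25],[0.0145,-0.0003,0,0,0,0,0.25]],
])

```text
t: 71.6
eef_pos: [668.4, -115.2, 75.5]
ee_rot: [[0.0, -1.0, 0.001], [0.004, 0.001, 1.0], [-1.0, -0.0, 0.004]]
contact_force: [-2.9, 6.2, 8.6]
width: 28.8
```

Emit:
apply_moves([
  [[0.0015,0,0,0,0,0,0.25],[0.0027,0,0,0,0,0,0.25],[0.0035,0,0,0,0,0,0.25],[0.0038,0,0,0,0,0,0.25],[0.0038,0,0,0,0,0,0.25]],
])

```text
t: 72.1
eef_pos: [672.2, -115.2, 75.5]
ee_rot: [[0.001, -1.0, 0.001], [0.004, 0.001, 1.0], [-1.0, -0.001, 0.004]]
contact_force: [-2.3, 5.7, 7.9]
width: 28.7
```

```bash
python3 - <<'E'
from h import *
look('side','s36.png',(265,120,385,230),6)
E
```

```text
(no output)
```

View pics/s36.png

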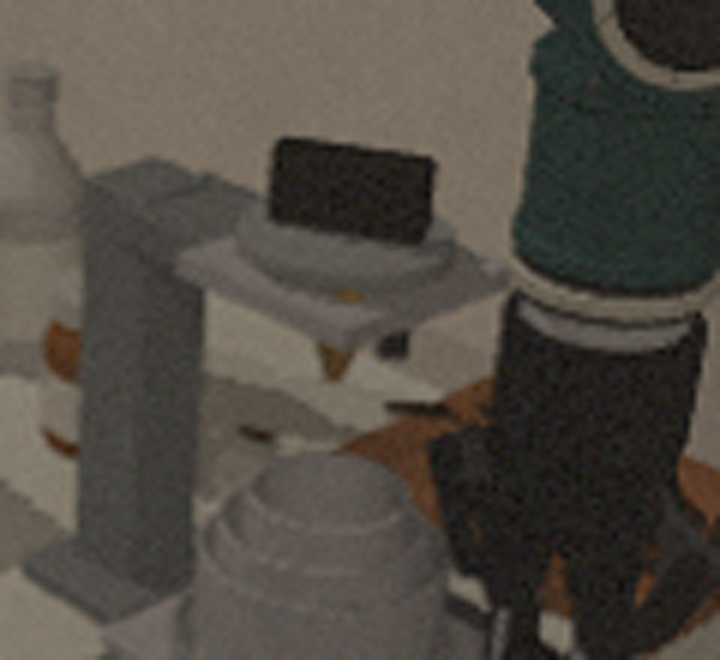

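The side view shows the head's bar and tip have shifted about 1.6 px left since the first slide, perhaps nudged within its play. I release the handle, back away toward -y, and measure.

Emit:
apply_moves([
  [[0,0,0,0,0,0,0.4],[0,0,0,0,0,0,0.5],[0,0,0,0,0,0,0.6],[0,0,0,0,0,0,0.6]],
])

```text
t: 72.55
eef_pos: [671.5, -118.0, 74.0]
ee_rot: [[-0.0, -1.0, 0.002], [-0.001, 0.002, 1.0], [-1.0, 0.0, -0.001]]
contact_force: [0.1, 0.3, -0.4]
width: 51.5
```

Emit:
apply_moves([
  [[0,0,0.02,0,0,0,0.6],[0,0,0.04,0,0,0,0.6],[0,-0.03,0.06,0,0,0,0.6],[0,-0.08,0.08,0,0,0,0.6],[0,-0.13,0.1,0,0,0,0.6]],
])

```text
t: 73.05
eef_pos: [672.5, -241.2, 174.6]
ee_rot: [[0.003, -1.0, -0.0], [-0.001, -0.0, 1.0], [-1.0, -0.003, -0.001]]
contact_force: [0.7, -0.4, -0.2]
width: 51.6
```

Emit:
apply_moves([
  [[-0.03,-0.03,0.03,0,0,0,0.6],[-0.07,-0.05,0.06,0,0,0,0.6],[-0.12,-0.07,0.08,0,0,0,0.6],[-0.12,-0.07,0.08,0,0,0,0.6]],
])

```text
t: 73.45
eef_pos: [547.0, -315.8, 256.2]
ee_rot: [[0.004, -1.0, 0.011], [-0.003, 0.011, 1.0], [-1.0, -0.004, -0.003]]
contact_force: [-0.5, -0.4, -0.2]
width: 51.2
```

```bash
python3 - <<'E'
from h import *
np.set_printoptions(precision=2,suppress=True)
look('side','s37.png',(265,120,385,230),6); look('top','t37.png',(250,100,345,200),6.5)
print(seat_top())
E
```

```text
(array([670.38,  11.22]), array([328.53, 148.39]), np.int32(74))
```

View pics/s37.png

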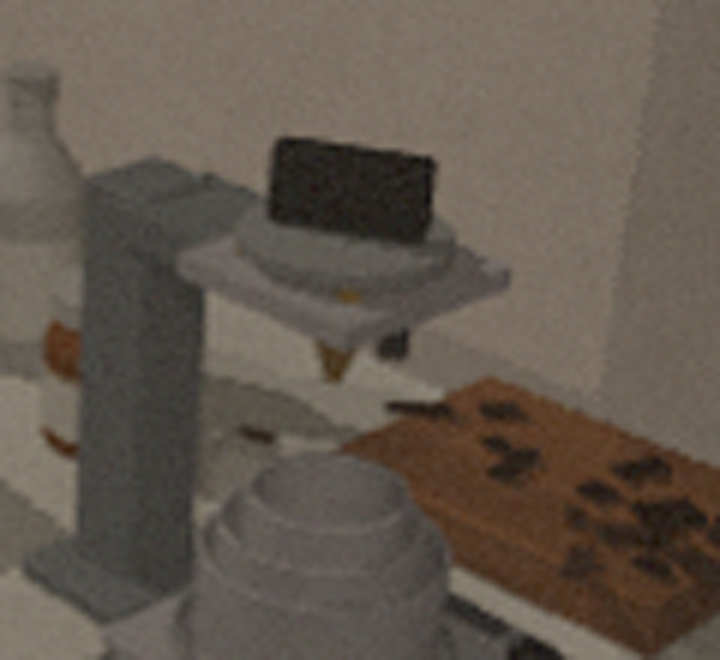

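View pics/t37.png

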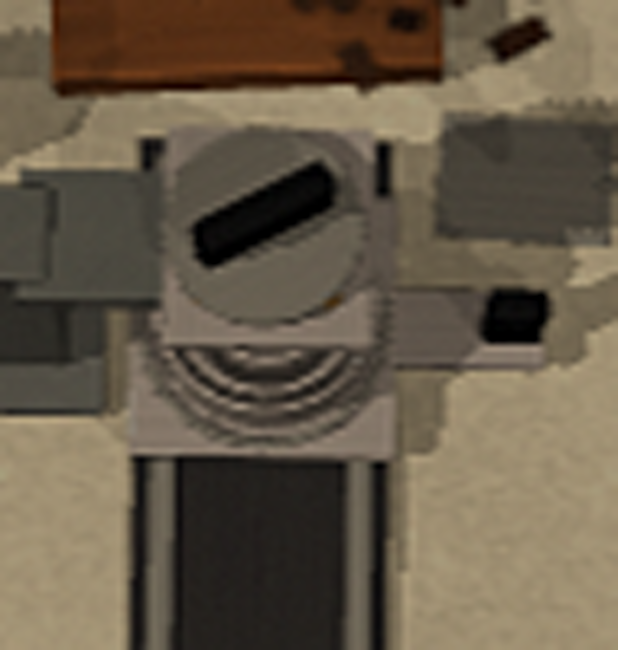

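```bash
python3 - <<'E'
from h import *
np.set_printoptions(precision=2,suppress=True)
c=lambda p:(np.array(p)+.5)/6-.5+[265,120]
print('tip before/after',onz('side',c([[344,384],[336,379]]),149)[:,:2])
for nm,b in [('before',[[283,138],[443,165]]),('after',[[274,137],[436,159]])]: w=onz('side',c(b),251); d=w[1]-w[0]; print(nm,w.mean(0)[:2],np.degrees(np.arctan2(d[1],d[0])),np.linalg.norm(d))
# rims in side: c rim
s=lambda q:(q+.5)*6-.5
t=np.linspace(0,2*np.pi,181)
for y in (8,11,14):
  q=s(proj('side',np.c_[671+36*np.cos(t),y+36*np.sin(t),0*t+98])-[265,120]); print('c rim if 671,',y,q.min(0),q.max(0))
im=cv2.imread('pics/s37.png'); cv2.imwrite('pics/s37b.png',cv2.convertScaleAbs(cv2.resize(im[320:640,160:480],None,fx=1.8,fy=1.8),alpha=2))
# top flange
im=np.load('/tmp/top.npy'); a=cv2.convertScaleAbs(cv2.resize(im[110:160,260:325],None,fx=10,fy=10,interpolation=cv2.INTER_CUBIC),alpha=1.8)
for x,y,col in [(672.5,10.6,(0,0,255)),(673,13.6,(0,255,0))]:
    for q in (proj('top',np.c_[x+45*np.cos(t),y+45*np.sin(t),0*t+217])-[260,110]+.5)*10: cv2.circle(a,tuple(int(v) for v in q),1,col,-1)
cv2.imwrite('pics/t37c.png',a)
E
```

```text
tip before/after [[672.18   6.52]
 [673.1   11.91]]
before [674.03   9.99] -65.19713343753207 66.79814894522485
after [674.48  14.59] -60.1783970047183 66.40950217946761
c rim if 671, 8 [246.27 450.56] [413.34 531.01]
c rim if 671, 11 [241.32 448.12] [408.05 528.26]
c rim if 671, 14 [236.38 445.69] [402.77 525.51]
```

View pics/t37c.png

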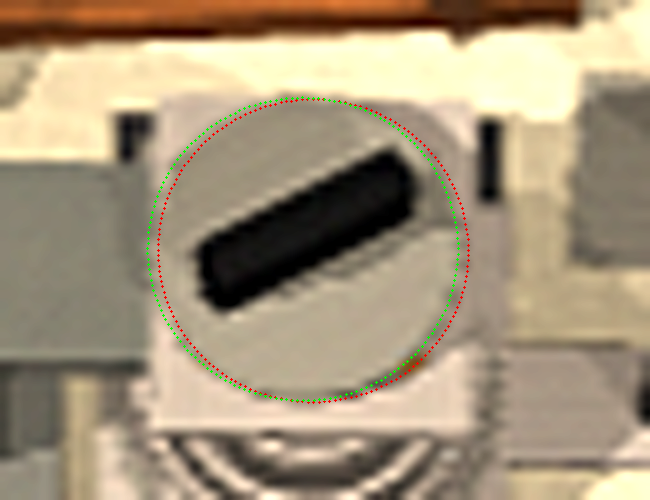

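View pics/s37b.png

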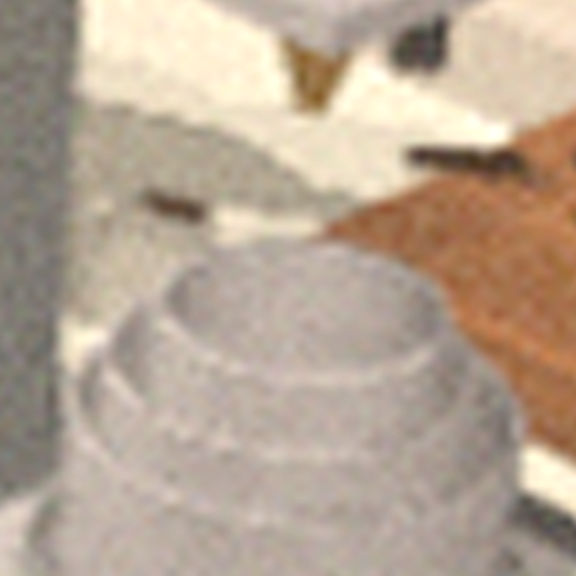

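```bash
python3 - <<'E'
from h import *
t=np.linspace(0,2*np.pi,181)
def ctr(x,y,s,o):
    q=(proj('side',np.c_[x+36*np.cos(t),y+36*np.sin(t),0*t+98])-o+.5)*s-.5; return (q.min(0)+q.max(0))/2,q.max(0)-q.min(0)
print(ctr(534.3,13.3,5,[230,150])); print(ctr(516.5,12.7,4.5,[220,160]))
for n in ('s30','s24'):
    im=cv2.imread(f'pics/{n}.png'); x0=120; cv2.imwrite(f'pics/{n}z.png',cv2.convertScaleAbs(cv2.resize(im[200:500,100:400],None,fx=1.9,fy=1.9),alpha=2))
E
```

```text
(array([248.02508099, 342.13306167]), array([150.10320042,  78.12500449]))
(array([243.93796281, 274.5302485 ]), array([136.65460004,  71.9184418 ]))
```

View pics/s30z.png

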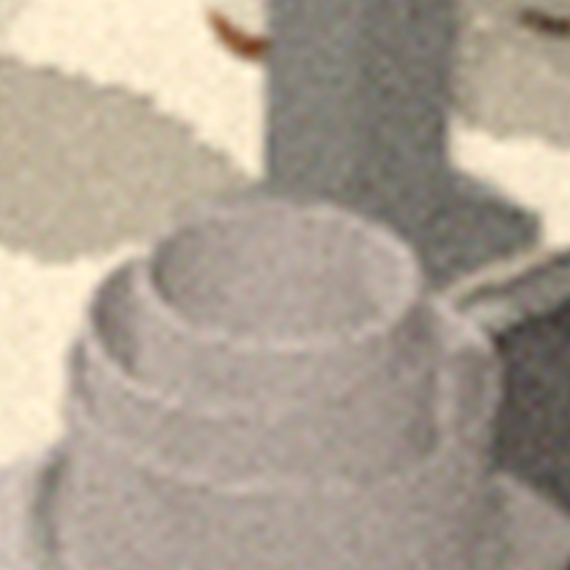

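The shells are nested and level under the nozzle. Correcting the side camera for its measured bias, the nest and seat lie about 1–3 mm from the tip. The head is still locked and low on its plungers, the offcut is in the tray and the brush is where it was. I hand the job in.

Emit:
apply_moves([
  [[0,0,0,0,0,0,0.6],[0,0,0,0,0,0,0.6],[0,0,0,0,0,0,0.6]],
])

```text
t: 73.85
eef_pos: [552.9, -309.0, 250.2]
ee_rot: [[-0.001, -1.0, -0.001], [0.0, -0.001, 1.0], [-1.0, 0.001, 0.0]]
contact_force: [0.1, -0.3, -0.2]
width: 51.0
```

```bash
python3 - <<'E'
from h import *
print(np.abs(r.state()['dq']).max()); look('top','t38.png'); print(seat_top()); print(r.sign_off())
E
```

```text
0.3356150683468617
(array([670.3789673 ,  11.22442934]), array([328.52702703, 148.39189189]), np.int32(74))
the job is handed in; nothing more can be done
None
```

I handed the job in at about 74 s. The offcut is in the tray, the head is pressed in and turned to its stop, and shells a, b and c are nested on the seat. The sled stands under the nozzle. Shell d was not in this run, and the brush looked unmoved.

- **Nest:** In the last clear top view, before the final slide, all three shells were within 2 mm of the seat's middle. The side view after the slide shows them level and nested.
- **Sled:** I set it 180 mm from the near stop, which I found by touch. The tip and seat agree to about 1–3 mm. One top-view estimate put the seat 1–2 mm short, and I left it there because the cameras are only good to about 2 mm.
- **Displaced shell:** After the first slide, shell c was about 8 mm off and b about 3 mm off. I think this was the knock or a slip in the slide. I drew the sled back, recentred both, and slid forward again slowly.
- **Head:** It shifted about 3–5 mm within its socket play some time after the first slide, and I don't know what moved it. The last side picture shows it still low on its plungers with the bar about 60° clockwise. I did not test the lock by pulling.
- **Force:** The wrist force reached 70 N once, while setting shell a back down. The limit is 120 N.

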